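Check a nest plate's curved edges with radius leaves

ROBOT

A 6-joint arm with a two-finger parallel gripper is mounted at the origin on the work surface. World frame = base frame: x ahead of the robot, y to its left, z up, the work surface at z = 0. Lengths are in mm, angles in degrees, forces in N, time in s.
With the tool pointing down it reaches from about 300 to 950 mm from the base axis. Payload 3.1 kg.
Tool frame: the origin (TCP) lies between the finger pads; the fingertips stand ahead of it and the grasp point (between the pads) lies 5 mm behind it (finger_overhang is the z of the fingertips in the tool frame, in mm); z points along the fingers, y is the line along which they close (so a half turn about z gives the same grasp; the last joint's range is limited). The gripper opens to 85 mm and grips with 20 to 120 N. Pads are 22 mm wide; open, the fingers measure 114 mm over their backs; the gripper's body (76 mm by 85 mm) begins 54 mm behind the grasp point. The pads swing forward as they close: fully open they stand 13 mm farther back than shut.
Start: joints at [70.147, 17.653, 93.61, -0, 68.738, -3.994], TCP at [170.825, 601.208, 245.272] pointing down, gripper open.
Joint ranges: [-175.34, 175.34], [-45.06, 112.39], [2.9, 150.54], [-68.45, 248.45], [3.09, 151.38], [-168.51, 168.51]. Speed limits (degrees/s): [159.86, 159.86, 180, 180, 180, 180].

INTERFACE

Orientations are given as a 3x3 rotation matrix whose columns are the frame's x, y, z axes.
In Python, from rig import * gives the robot as it stands. The module is installed in compiled form; this text tells all that it offers.
- The arm moves only by the tool carry_out, never from a script. Its argument "targets" is a list of rows, each a list of 5 numbers: the opening, from 0 (shut) to 1 (fully open), then the shift along the tool's x, y, z normalised to -1 to 1, where 1 is 10 cm, then the turn about the tool's z normalised to -1 to 1, where 1 is pi/2 rad. A call has 1 to 10 rows; each row shifts and turns the commanded pose from where the row before left it, along the tool's axes as they then stand; what a row does not reach is not made up. A row lasts 1/12 s, in which the tool goes at most 41.7 mm and 7.16 degrees, less where a joint would pass 70% of its speed; a pose out of reach is approached as far as the arm can. A call with a number of a shift or a turn outside -1 to 1 is refused whole. A call with a gripper value outside its range is refused whole. The fingers move at their own pace and stop on an object; "newtons" is the grip in N (left out, the last holds). Time passes only in rows, so rows that do not move let the fingers close. It gives the time, the measured TCP pose, the force, the opening and the grip force at its end, in the units of the state.
- get_state(): the state, without advancing time (a new reading comes with each control period).
- grab_frame(name): name is "scene" or "top"; returns (picture, depth): 480x640x3 uint8, red, green, blue; 480x640 float32, mm along the optical axis (not along the pixel's ray), 0 where there is no reading.
- camera_model(name): a dict with "fx", "fy", "cx", "cy" (pixels), "world_from_camera" (4x4, takes a point from camera to world coordinates). Camera axes: x right, y down, z forward; pixel columns grow to the right and rows downward; lengths in mm; the calibration is good to about 2 mm. A picture is of the moment at which its call begins. camera_model takes no time and is no camera call.
- close_job(): hands the job in; it is judged then, once.
The state is a dict: "time": time; "q": joint angles; "joint_velocities": joint speeds; "joint_efforts": joint torques, N m; "position": TCP position; "eef_rot": TCP orientation; "force": force on the tool from outside, world axes, zero at the start; "moment": the same for the moment, N m; "gripper_width": finger opening in mm; "finger_force": force on a finger pad.
Only numpy, scipy, OpenCV 4.12 (cv2) and the standard library are available. Lean on these libraries where they do the work, as an engineer would, in place of code of your own. Each camera call takes 0.05 s, during which the arm holds its last target. There are 200 camera calls.

TASK

Pry the gauge case's cover open with the pry blade through the slot, swing it right back until it stays open, and lay the blade across both notches of its raised rest. Take every radius leaf out and slide it, flat on the pallet, against the one corner or fillet of the U-shaped nest plate whose curve it fits, so that the curve and both straight edges touch and it does not rock; let go and leave it there until all of them lie seated together. Then put the leaves back flat in the case, side by side, leave the cover open and the blade on its rest, and disturb nothing else on the bench.

Things in the scene. Friction and masses are not known exactly. Their poses are not given: they have to be found in the camera images.
- case: grey gauge case, 176 x 176 mm, 50 mm high walls (6 mm thick), fixed; origin under its centre, x points from the slot side to the hinge side. Inside, up to four loose leaves lie with their fins at about (+-41, +-41) mm, which leaves each room at any turn
- case_slot (a point): centre of the pry slot in the case's front wall, on the wall's outer face: 60 mm wide, 9 mm high (z 41 to 50 mm above the bench), its upper side is the cover's underside; through the 6 mm wall; x points inward
- cover_hinge (a point): midpoint of the cover's hinge axis (along the case's y), top of the case's back wall, 50 mm above the bench; the closed cover reaches 176 mm from it to the front face; cover 6 mm thick, 0.12 kg, flush with the walls, no handle
- cover (a joint): cover angle in rad: 0 shut, grows as its front edge rises; 1.57 upright; stop at 2.3 where it leans back and stays. Falls shut by its weight when let go before upright
- blade_mid (a point): centre of the square black handle (80 x 16 x 16 mm) of the pry blade; x points from handle to tip, z up. Steel blade 18 mm wide, 3 mm thick, at mid-height of the handle, its tip 110 mm ahead of this point. About 0.09 kg; lies on the bench before the case (z = 8 mm)
- rest: blade rest, fixed: dark foot 90 x 60 mm with two narrow aluminium posts, 6 mm thick, 60 mm apart along its x; each has a notch 26 mm wide with its floor 40 mm above the bench and cheeks 12 mm high. Origin under its centre
- rest_seat (a point): where the centre of the handle lies when the handle rests in both notches (48 mm above the bench, midway between the posts); the handle lies along the rest's x, either way round
- pallet: fixed grey pallet 200 x 250 mm (x, y), its top 40 mm above the bench; on it a fixed U-shaped aluminium nest plate 8 mm thick: outer width 160 mm along y, x from -45 to +45 mm, web 30 mm, legs 25 mm wide, open to +x. Origin under the pallet's centre
- corner_out10 (a point): centre of curvature of the nest plate's outside corner of radius 10 mm (towards -x, +y of the pallet), at mid-thickness 44 mm above the bench; edges: x = -45, y = +80 mm
- corner_out22 (a point): the same for the outside corner of radius 22 mm (towards -x, -y); edges: x = -45, y = -80 mm
- corner_in22 (a point): the same for the inside fillet of radius 22 mm (towards -x, +y of the U's hollow); edges: x = -15, y = +55 mm
- corner_in10 (a point): the same for the inside fillet of radius 10 mm (towards -x, -y of the hollow); edges: x = -15, y = -55 mm
- leaf_out10_fin (a point): concave leaf, radius 10 mm: steel L, 50 x 50 mm, arms 22 mm wide, opening to (+x, -y). 8 mm thick. Point: on the axis of the black upright fin on top, 25 mm above the underside, z up; the fin is 12 mm thick along that diagonal, 20 mm long, 8 to 42 mm above the underside. At first flat in the case (floor 4 mm thick). 0.13 kg. May be absent.
- leaf_out10_arc (a point): centre of curvature of that leaf's measuring arc, 4 mm above the underside; leaf's x, y are parallel to the pallet's when seated; in the leaf's frame (+18, -18) mm from the fin axis
- leaf_out22_fin (a point): concave leaf, radius 22 mm: steel L, 50 x 50 mm, arms 22 mm wide, opening to (+x, +y). 8 mm thick. Point: on the axis of the black upright fin on top, 25 mm above the underside, z up; the fin is 12 mm thick along that diagonal, 20 mm long, 8 to 42 mm above the underside. At first flat in the case (floor 4 mm thick). 0.13 kg. May be absent.
- leaf_out22_arc (a point): centre of curvature of that leaf's measuring arc, 4 mm above the underside; leaf's x, y are parallel to the pallet's when seated; in the leaf's frame (+30, +30) mm from the fin axis
- leaf_in22_fin (a point): convex steel leaf, 44 x 44 mm, its (-x, +y) corner rounded to radius 22 mm, the others sharp. 8 mm thick. Point: on the axis of the black upright fin on top, 25 mm above the underside, z up; the fin is 12 mm thick along that diagonal, 20 mm long, 8 to 42 mm above the underside. At first flat in the case (floor 4 mm thick). 0.13 kg. May be absent.
- leaf_in22_arc (a point): centre of curvature of that leaf's measuring arc, 4 mm above the underside; leaf's x, y are parallel to the pallet's when seated; in the leaf's frame (0, 0) mm from the fin axis
- leaf_in10_fin (a point): convex steel leaf, 44 x 44 mm, its (-x, -y) corner rounded to radius 10 mm, the others sharp. 8 mm thick. Point: on the axis of the black upright fin on top, 25 mm above the underside, z up; the fin is 12 mm thick along that diagonal, 20 mm long, 8 to 42 mm above the underside. At first flat in the case (floor 4 mm thick). 0.13 kg. May be absent.
- leaf_in10_arc (a point): centre of curvature of that leaf's measuring arc, 4 mm above the underside; leaf's x, y are parallel to the pallet's when seated; in the leaf's frame (-12, -12) mm from the fin axis
- flux: bystander, leave alone: small white bottle, 28 mm across, 62 mm tall, between case and pallet
- spool: bystander, leave alone: grey spool, 60 mm across, 40 mm tall, near the far edge
- driver: bystander, leave alone: screwdriver lying on the bench, to the left
- tipcan: bystander, leave alone: brass can 56 mm across, 45 mm tall, to the right
Things that resemble listed ones, but are neither listed nor needed, are in the scene too. What is shaped like the part that bears blade_mid but purple is not meant. Leave any pink look-alike of the rest alone.

How it is judged (in metres and radians):
On the way, in this order (a step that is already met when the one before it is completed fails the run):
1. the blade is lifting the cover (cover past 0.3 rad with the blade touching it) (value of joint cover above 0.3 rad and contact force between blade and case above 0.05 N), for 0.1 s.
2. the cover stays leaning back (past 1.9 rad) (value of joint cover above 1.9 rad), for 0.2 s.
3. all leaves present lie seated and let go, each at the corner of its own kind and radius: centres of curvature within 3.5 mm, edges parallel within 0.07 rad, flat within 0.06 rad (distance between leaf_out10_arc and corner_out10 below 0.0035 m and angle between the x axis of each of leaf_out10_arc, leaf_out22_arc, leaf_in22_arc, leaf_in10_arc and the x axis of pallet, either way round below 0.07 rad and angle between each of leaf_out10_arc, leaf_out22_arc, leaf_in22_arc, leaf_in10_arc's own z axis and vertical below 0.06 rad and linear speed of each of leaf_out10, leaf_out22, leaf_in22, leaf_in10 below 0.01 m/s and contact force between the fingers and leaf_out10 below 0.05 N and distance between leaf_out22_arc and corner_out22 below 0.0035 m and contact force between the fingers and leaf_out22 below 0.05 N and distance between leaf_in22_arc and corner_in22 below 0.0035 m and contact force between the fingers and leaf_in22 below 0.05 N and distance between leaf_in10_arc and corner_in10 below 0.0035 m and contact force between the fingers and leaf_in10 below 0.05 N), for 0.3 s.
At the end, for the whole second after the job is handed in: Cover past 1.9 rad; handle in both rest notches (centre within 14 mm, direction within 0.2 rad); each leaf present flat on the case's floor (tilt under 0.06 rad, fin inside the walls); all at rest (value of joint cover above 1.9 rad and distance between blade_mid and rest_seat below 0.014 m and angle between the x axis of blade_mid and the x axis of rest, either way round below 0.2 rad and x of leaf_out10_fin in the frame of case between -0.075 and 0.075 m and y of leaf_out10_fin in the frame of case between -0.075 and 0.075 m and height (world z) of each of leaf_out10_fin, leaf_out22_fin, leaf_in22_fin, leaf_in10_fin below 0.034 m and angle between each of leaf_out10_fin, leaf_out22_fin, leaf_in22_fin, leaf_in10_fin's own z axis and vertical below 0.06 rad and linear speed of each of leaf_out10, leaf_out22, leaf_in22, leaf_in10, blade below 0.01 m/s and x of leaf_out22_fin in the frame of case between -0.075 and 0.075 m and y of leaf_out22_fin in the frame of case between -0.075 and 0.075 m and x of leaf_in22_fin in the frame of case between -0.075 and 0.075 m and y of leaf_in22_fin in the frame of case between -0.075 and 0.075 m and x of leaf_in10_fin in the frame of case between -0.075 and 0.075 m and y of leaf_in10_fin in the frame of case between -0.075 and 0.075 m); the robot touches nothing.
It fails at once if a bystander is pushed more than 30 mm (distance of any of flux, spool, driver, tipcan from where it was at the start of the episode above 0.03 m).
Of leaf_out10, leaf_out22, leaf_in22, leaf_in10 only 3 to 4 are there at a start; the rules pass over those that are not, and their reading is None.
At some moment in a run one of blade may be knocked a few centimetres aside while the robot is not near it.
Once in a run the grip may slacken for a moment while it holds something.
It also fails if it takes over 210 s, if anything falls off the work surface, if the arm or the gripper's body presses on something with over 40 N, if the wrist force passes 120 N, or if a joint passes its speed limit or range.

## Working session

There is one attempt and no reset: what is moved stays moved. The work goes in short steps, Python scripts to look and compute and a tool call to move; the robot and the scene stay as the last step left them, time stands still between calls to the robot, and variables do not carry over. Pictures are saved under pics/ and viewed, at most 14 in all, crops included, and the job is handed in when it is done.

Besides the shell and the picture viewer there is one more tool, called in YAML: its name, and indented under it one key for each argument. carry_out: Moves the arm, as the interface text tells. Its arguments: {"type":"object","properties":{"targets":{"type":"array","items":{"type":"array","items":{"type":"number"}}},"newtons":{"type":"number"}},"required":["targets"]}

```bash
mkdir -p pics; cat > h.py <<'E'
from rig import *
import numpy as np, cv2
def snap(n,name):
    p,d=grab_frame(n); cv2.imwrite(f'pics/{name}.png',p[:,:,::-1]); np.save(f'pics/{name}.npy',d); return p,d
def world(n,d):
    c=camera_model(n); v,u=np.mgrid[0:480,0:640]
    P=np.stack([(u-c['cx'])/c['fx']*d,(v-c['cy'])/c['fy']*d,d,np.ones_like(d)],-1)
    return (P@np.array(c['world_from_camera']).T)[...,:3]
def px(n,pts):
    c=camera_model(n); pts=np.atleast_2d(pts); T=np.linalg.inv(np.array(c['world_from_camera']))
    q=np.c_[pts,np.ones(len(pts))]@T.T
    return np.c_[q[:,0]/q[:,2]*c['fx']+c['cx'],q[:,1]/q[:,2]*c['fy']+c['cy']]
E
python3 - <<'E'
from h import *
for n in('scene','top'):
    snap(n,n+'0'); c=camera_model(n); print(n,c['fx'],c['cx'],c['cy'],np.round(c['world_from_camera'],3).tolist())
s=get_state(); print({k:np.round(v,3).tolist() for k,v in s.items()})
import rig; print([x for x in dir(rig) if x[0]!='_'])
E
```

```text
scene 506.9898982576848 325.7405771517688 240.1781652821395 [[-0.668, 0.57, -0.478, 1129.692], [0.744, 0.523, -0.417, 503.068], [0.013, -0.634, -0.773, 1015.225], [0.0, 0.0, 0.0, 1.0]]
top 478.3405744304584 314.01463420628596 242.73749026451026 [[0.022, -0.998, 0.059, 485.599], [-1.0, -0.021, 0.014, -0.559], [-0.013, -0.059, -0.998, 1216.246], [0.0, 0.0, 0.0, 1.0]]
{'time': 0.1, 'q': [70.148, 17.699, 93.683, 0.0, 68.738, -3.994], 'joint_velocities': [0.031, -0.104, -0.066, -0.028, 0.086, -0.036], 'joint_efforts': [-0.0, -41.641, -27.765, 0.0, 0.004, 0.0], 'position': [170.564, 600.523, 244.163], 'eef_rot': [[-0.962, 0.273, -0.001], [0.273, 0.962, -0.002], [0.0, -0.002, -1.0]], 'force': [0.929, 0.884, 0.288], 'moment': [-0.047, 0.049, -0.066], 'finger_force': 0.0, 'gripper_width': 85.565}
['MotionError', 'camera_model', 'close_job', 'finger_overhang', 'get_state', 'grab_frame']
```

View pics/top0.png

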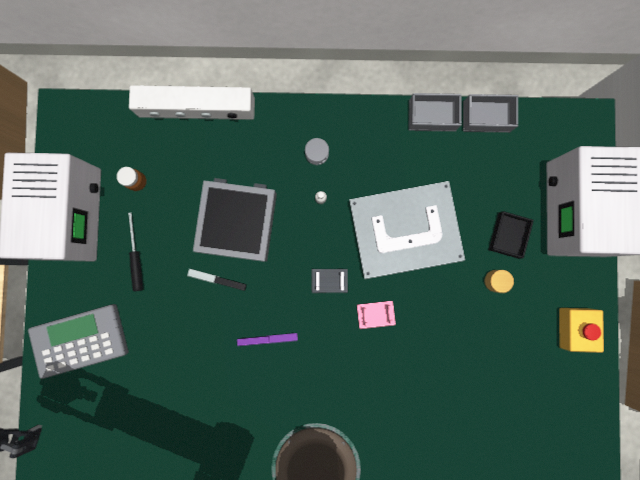

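View pics/scene0.png

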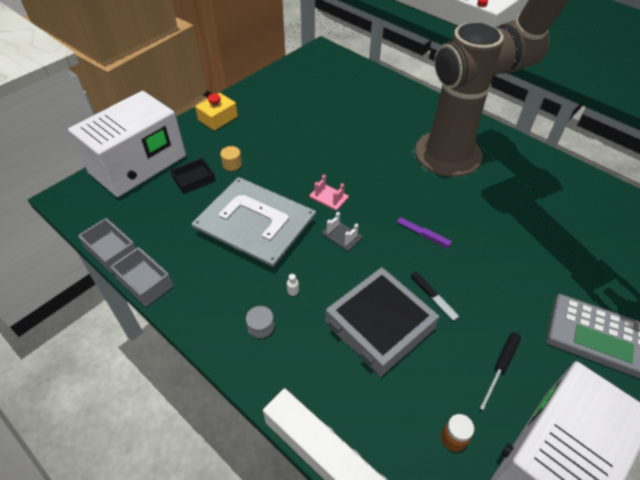

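```bash
cat > m.py <<'E'
from h import *
box={'case':((380,640),(70,300),(48,64)),'pallet':((350,640),(-340,-70),(33,43.5)),'nest':((400,600),(-300,-100),(44.5,52)),
'rest':((340,430),(-80,20),(5,60)),'blade':((340,460),(130,270),(5,22))}
if __name__=='__main__':
  for n in('scene','top'):
    d=np.load(f'pics/{n}0.npy'); W=world(n,d); img=cv2.imread(f'pics/{n}0.png')
    z=W[(np.abs(W[...,0]-300)<30)&(np.abs(W[...,1])<200)][:,2]; print(n,'bench z',np.median(z[np.abs(z)<15]))
    for k,(a,b,c) in box.items():
        m=(W[...,0]>a[0])&(W[...,0]<a[1])&(W[...,1]>b[0])&(W[...,1]<b[1])&(W[...,2]>c[0])&(W[...,2]<c[1])&(d>0)
        _,l,st,_=cv2.connectedComponentsWithStats(m.astype(np.uint8)); 
        if k!='rest': m=l==1+np.argmax(st[1:,4])
        P=W[m]; r=cv2.minAreaRect(P[:,:2].astype(np.float32)); print(k,len(P),np.round(r[0],1),np.round(r[1],1),round(r[2],1),'z',np.round(np.percentile(P[:,2],[5,50,95]),1))
  t=cv2.imread('pics/top0.png')
  A=cv2.resize(t[170:300,180:280],None,fx=6,fy=6,interpolation=cv2.INTER_CUBIC)[:600]
  cv2.imwrite('pics/cA.png',cv2.resize(t[170:300,180:300],None,fx=4.6,fy=4.6,interpolation=cv2.INTER_CUBIC))
  cv2.imwrite('pics/cB.png',cv2.resize(t[170:300,300:475],None,fx=4.5,fy=4.5,interpolation=cv2.INTER_CUBIC))
E
python3 m.py
```

```text
scene bench z 0.3264718337236445
case 3569 [581.3 215.9] [175.9 131. ] 84.9 z [54.  57.2 60.3]
pallet 2965 [ 577.9 -212.9] [171.2 252.9] 10.6 z [36.5 39.8 42.7]
nest 639 [ 568.5 -212. ] [168.2  63. ] 90.0 z [45.2 47.6 50.7]
rest 5 [385.6 -32.1] [74.7 75.2] 11.5 z [5.4 5.6 6.2]
blade 187 [453.8 227.4] [83.7 18.7] 76.9 z [ 7.2 15.4 18.7]
top bench z 1.1944588013222983
case 3552 [582.7 214.7] [176.3 131.4] 83.8 z [53.7 57.5 61.2]
pallet 4353 [ 580.  -215.1] [172.7 250.6] 11.7 z [36.7 40.3 42.9]
nest 898 [ 581.4 -214.9] [ 66.1 160.5] 11.4 z [45.4 48.2 51.2]
rest 68 [384.6 -31.4] [87.4 98.1] 1.3 z [5.1 5.7 7.3]
blade 194 [449.4 227.6] [85.7 19.8] 78.3 z [10.4 16.3 20.3]
```

View pics/cA.png

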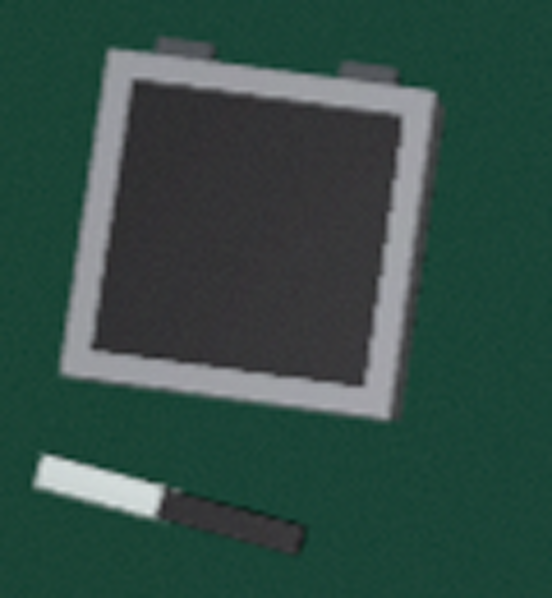

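View pics/cB.png

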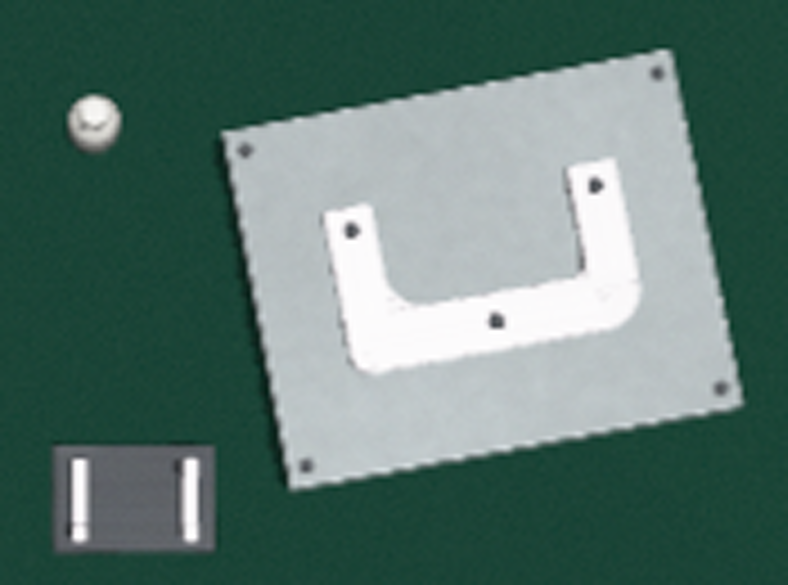

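```bash
cat >> h.py <<'E'
def atz(n,uv,z):
    c=camera_model(n); uv=np.atleast_2d(np.array(uv,float)); T=np.array(c['world_from_camera'])
    r=np.c_[(uv[:,0]-c['cx'])/c['fx'],(uv[:,1]-c['cy'])/c['fy'],np.ones(len(uv))]@T[:3,:3].T
    return (T[:3,3]+r*((np.asarray(z)-T[2,3])/r[:,2])[:,None] if np.ndim(z) else T[:3,3]+r*((z-T[2,3])/r[:,2])[:,None])[:,:2]
def fit(model,meas):
    m=np.array(model,float); w=np.array(meas); a=m-m.mean(0); b=w-w.mean(0)
    y=np.arctan2((a[:,0]*b[:,1]-a[:,1]*b[:,0]).sum(),(a*b).sum()); R=np.array([[np.cos(y),-np.sin(y)],[np.sin(y),np.cos(y)]])
    t=w.mean(0)-R@m.mean(0); return t,np.degrees(y),np.linalg.norm(m@R.T+t-w,axis=1)
E
python3 - <<'E'
from h import *
A=lambda l:(np.array(l)+.5)/4.6-.5+[180,170]
B=lambda l:(np.array(l)+.5)/4.5-.5+[300,170]
print('case',fit([(88,88),(88,-88),(-88,-88),(-88,88)],atz('top',A([(108,49),(438,92),(395,419),(61,376)]),56)))
print('pallet',fit([(100,125),(100,-125),(-100,-125),(-100,125)],atz('top',B([(222,131),(670,50),(742,406),(290,489)]),40)))
print('nest legs',fit([(45,80),(45,55),(45,-55),(45,-80)],atz('top',B([(323,212),(372,205),(567,167),(616,158)]),48)))
print('rest',fit([(-45,30),(45,30),(45,-30),(-45,-30)],atz('top',B([(53,446),(215,446),(215,551),(53,551)]),6)))
print('posts',atz('top',B([(80,500),(190,500)]),52))
print('blade tip',atz('top',A([(41,455),(34,487)]),10),'handle',atz('top',A([(304,525),(298,553),(165,487),(160,518)]),16))
# refine with the scene: undistort z? compare scene projections
E
```

```text
case (array([604.27497338, 212.20076173]), np.float64(-6.094406885071287), array([1.21184317, 1.00612755, 1.49342982, 1.17832288]))
pallet (array([ 592.84595433, -210.83415417]), np.float64(11.611566226357944), array([0.22692303, 0.64871651, 0.49139256, 0.28331669]))
nest legs (array([ 593.08146288, -212.04034951]), np.float64(11.86922595850597), array([1.16918776, 1.08734921, 0.97852036, 1.14167539]))
rest (array([462.34136613, -24.45313767]), np.float64(-88.75238801553638), array([0.78745888, 0.81099417, 0.7558347 , 0.71575383]))
posts [[461.72644786   5.5214989 ]
 [463.0559394  -53.74576651]]
blade tip [[484.29258321 331.93624457]
 [466.68007051 335.13003279]] handle [[449.42430633 185.13642918]
 [434.1666965  187.94310678]
 [468.37296769 261.74462815]
 [451.4564044  263.89890011]]
```

```bash
cat >> h.py <<'E'
def plan(x,y,z,phi):
    s=get_state(); p=np.array(s['position']); R=np.array(s['eef_rot']); f=np.degrees(np.arctan2(R[1,0],R[0,0]))
    dt=(f-phi+180)%360-180; a=np.radians(phi); ex=np.array([np.cos(a),np.sin(a)]); ey=np.array([np.sin(a),-np.cos(a)])
    d=np.array([x,y,z])-p
    print('t %.2f pos %s phi %.2f w %.1f f %.1f F %s'%(s['time'],np.round(p,1),f,s['gripper_width'],s['finger_force'],np.round(s['force'],1)),
     '| turn %.4f (rows %.1f) then tool shift x %.4f y %.4f z %.4f'%(dt/90,abs(dt)/7.16,d[:2]@ex/100,d[:2]@ey/100,-d[2]/100),'q6',round(s['q'][5],1))
E
python3 - <<'E'
from h import *
import rig; print(rig.finger_overhang)
plan(450.7,225.5,120,77.1)
E
```

```text
14.0
t 0.10 pos [170.6 600.5 244.2] phi 164.14 w 85.6 f 0.0 F [0.9 0.9 0.3] | turn 0.9671 (rows 12.2) then tool shift x -3.0302 y 3.5679 z 1.2416 q6 -4.0
```

carry_out:
  targets:
    - [1, 0, 0, 0.05, 0.0744]
    - [1, 0, 0, 0.05, 0.0744]
    - [1, 0, 0, 0.05, 0.0744]
    - [1, 0, 0, 0.05, 0.0744]
    - [1, 0, 0, 0.05, 0.0744]
    - [1, 0, 0, 0.05, 0.0744]
    - [1, 0, 0, 0.05, 0.0744]
    - [1, 0, 0, 0.05, 0.0744]
    - [1, 0, 0, 0.05, 0.0744]
    - [1, 0, 0, 0.05, 0.0744]

```text
time: 0.93
position: [170.6, 600.7, 194.3]
eef_rot: [[-0.119, 0.993, -0.0], [0.993, 0.119, -0.001], [-0.001, -0.001, -1.0]]
force: [-0.4, 0.1, 0.3]
gripper_width: 85.2
finger_force: 0.0
```

carry_out:
  targets:
    - [1, 0, 0, 0.05, 0.0744]
    - [1, 0, 0, 0.05, 0.0744]
    - [1, 0, 0, 0.05, 0.0744]
    - [1, -0.2525, 0.2973, 0.05, 0]
    - [1, -0.2525, 0.2973, 0.05, 0]
    - [1, -0.2525, 0.2973, 0.05, 0]
    - [1, -0.2525, 0.2973, 0.05, 0]
    - [1, -0.2525, 0.2973, 0.05, 0]
    - [1, -0.2525, 0.2973, 0.05, 0]
    - [1, -0.2525, 0.2973, 0.05, 0]

```text
time: 1.77
position: [334.6, 380.6, 144.7]
eef_rot: [[0.223, 0.975, -0.0], [0.975, -0.223, -0.0], [-0.0, -0.0, -1.0]]
force: [0.4, -0.3, 0.4]
gripper_width: 85.5
finger_force: 0.0
```

carry_out:
  targets:
    - [1, -0.2525, 0.2973, 0.05, 0]
    - [1, -0.2525, 0.2973, 0.05, 0]
    - [1, -0.2525, 0.2973, 0.05, 0]
    - [1, -0.2525, 0.2973, 0.05, 0]
    - [1, -0.2525, 0.2973, 0, 0]
    - [1, 0, 0, 0, 0]
    - [1, 0, 0, 0, 0]

```text
time: 2.35
position: [451.8, 224.4, 125.0]
eef_rot: [[0.228, 0.974, -0.001], [0.974, -0.228, -0.0], [-0.0, -0.001, -1.0]]
force: [0.0, 0.3, 0.3]
gripper_width: 85.1
finger_force: 0.0
```

```bash
python3 - <<'E'
from h import *
plan(450.7,225.5,16,77.1)
p,d=snap('top','top1'); t=cv2.imread('pics/top1.png')
cv2.imwrite('pics/cC.png',cv2.resize(t[170:320,150:300],None,fx=3.9,fy=3.9,interpolation=cv2.INTER_CUBIC))
E
```

```text
t 2.35 pos [451.8 224.4 125. ] phi 76.82 w 85.1 f 0.0 F [0.  0.3 0.3] | turn -0.0031 (rows 0.0) then tool shift x 0.0084 y -0.0130 z 1.0897 q6 34.6
```

View pics/cC.png

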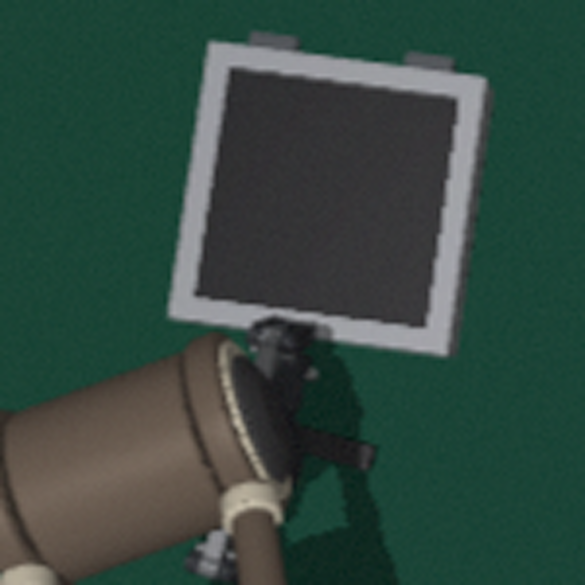

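carry_out:
  targets:
    - [0.5, 0.008, -0.013, 0.2, 0]
    - [0.5, 0, 0, 0.25, 0]
    - [0.5, 0, 0, 0.25, 0]
    - [0.5, 0, 0, 0.2, 0]
    - [0.5, 0, 0, 0.1, 0]
    - [0.5, 0, 0, 0.085, 0]
    - [0.5, 0, 0, 0, 0]
    - [0, 0, 0, 0, 0]
    - [0, 0, 0, 0, 0]
    - [0, 0, 0, 0, 0]
  newtons: 80

```text
time: 3.23
position: [451.1, 228.0, 18.3]
eef_rot: [[0.223, 0.975, 0.003], [0.975, -0.223, 0.001], [0.002, 0.002, -1.0]]
force: [0.1, 0.4, -0.1]
gripper_width: 13.6
finger_force: 79.7
```

carry_out:
  targets:
    - [0, 0, 0, 0, 0]
    - [0, 0, 0, 0, 0]
    - [0, 0, 0, 0, 0]
    - [0, 0, 0, 0, 0]

```text
time: 3.57
position: [451.1, 227.9, 18.2]
eef_rot: [[0.224, 0.975, 0.002], [0.975, -0.224, 0.001], [0.002, 0.002, -1.0]]
force: [-1.5, 0.6, 5.7]
gripper_width: 13.7
finger_force: 80.7
```

carry_out:
  targets:
    - [0, 0, 0, -0.1, 0]
    - [0, 0, 0, -0.2, 0]
    - [0, 0, 0, -0.2, 0]
    - [0, 0, 0, -0.2, 0]
    - [0, 0, -0.2, 0, 0]
    - [0, 0, -0.2, 0, 0]
    - [0, 0, -0.2, 0, 0.07]
    - [0, 0, 0, 0, 0.0794]
    - [0, 0, 0, 0, 0.0794]
    - [0, 0, 0, 0, 0.0794]

```text
time: 4.4
position: [390.7, 240.5, 87.3]
eef_rot: [[0.656, 0.755, 0.0], [0.755, -0.656, -0.0], [0.0, 0.0, -1.0]]
force: [0.3, -0.1, -1.0]
gripper_width: 13.6
finger_force: 79.8
```

carry_out:
  targets:
    - [0, 0, 0, 0, 0.0794]
    - [0, 0, 0, 0, 0.0794]
    - [0, 0, 0, 0, 0.0794]
    - [0, 0, 0, 0, 0.0794]
    - [0, 0, 0, 0, 0.0794]
    - [0, 0, 0, 0, 0.0794]
    - [0, 0, 0, 0, 0.0794]
    - [0, 0, 0, 0, 0.0794]
    - [0, 0, 0, 0, 0]
    - [0, 0, 0, 0, 0]

```text
time: 5.23
position: [391.2, 240.5, 87.1]
eef_rot: [[0.991, -0.133, 0.0], [-0.133, -0.991, -0.0], [0.0, -0.0, -1.0]]
force: [0.6, -1.0, -0.5]
gripper_width: 13.5
finger_force: 79.8
```

```bash
python3 - <<'E'
from h import *
plan(387.6,235.3,90,-6.1)
p,d=snap('scene','sc2'); t=cv2.imread('pics/sc2.png')
print(px('scene',[[516.8,221.5,45]]))
cv2.imwrite('pics/cD.png',cv2.resize(t[180:400,300:520],None,fx=2.7,fy=2.7,interpolation=cv2.INTER_CUBIC))
E
```

```text
t 5.23 pos [391.2 240.5  87.1] phi -7.64 w 13.5 f 79.8 F [ 0.6 -1.  -0.5] | turn -0.0171 (rows 0.2) then tool shift x -0.0308 y 0.0552 z -0.0291 q6 123.8
[[407.90028907 292.02393471]]
```

View pics/cD.png

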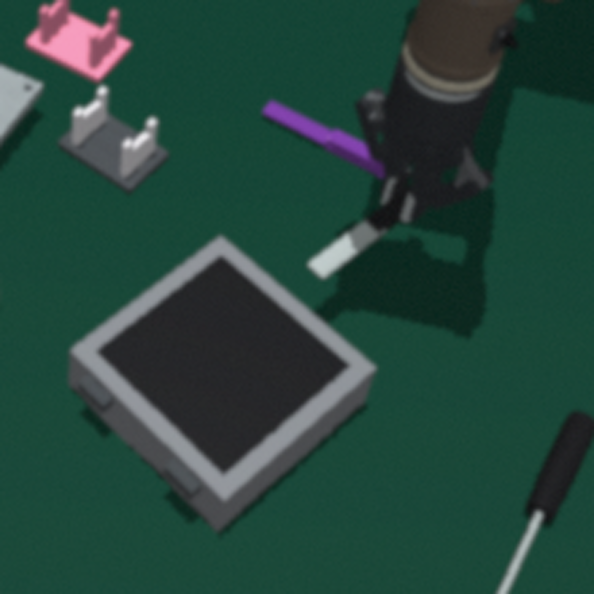

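```bash
python3 - <<'E'
from h import *
c,s=np.cos(np.radians(-7.64)),np.sin(np.radians(-7.64))
for z in (70,74,77,80):
  print(z,px('scene',[[391.2+k*c,240.5+k*s,z] for k in (106,110,114)]).round(1).tolist())
d=np.load('pics/sc2.npy'); W=world('scene',d)
im=cv2.imread('pics/sc2.png').astype(int)
sub=np.s_[255:290,405:445]
m=(im[sub].min(-1)>130); P=W[sub][m]; P=P[(P[:,2]>40)&(P[:,2]<120)]
a=P[:,0]*c+P[:,1]*s
print(len(P)); 
pc=np.polyfit(a,P[:,2],1); print('slope',pc[0],'z at tip',np.polyval(pc,a.max()),'a',a.min(),a.max(), 'tcp a',391.2*c+240.5*s,'lat',np.median(-P[:,0]*s+P[:,1]*c),-391.2*s+240.5*c)
v,u=np.nonzero(m); print('px ext',u.min()+405,u.max()+405,v.min()+255,v.max()+255)
E
```

```text
70 [[416.5, 281.5], [415.3, 282.5], [414.1, 283.4]]
74 [[416.8, 280.5], [415.6, 281.4], [414.4, 282.4]]
77 [[417.0, 279.7], [415.8, 280.7], [414.6, 281.6]]
80 [[417.2, 279.0], [416.0, 279.9], [414.8, 280.9]]
133
slope -0.08892112742465096 z at tip 73.89231478720004 a 414.77396773227383 488.05655188067556 tcp a 355.7532245778726 lat 290.038618453686 290.37447064514083
px ext 405 431 267 289
```

carry_out:
  targets:
    - [0, 0, 0, 0, -0.017]
    - [0, -0.03, 0.055, 0, 0]
    - [0, 0, 0, 0.1, 0]
    - [0, 0, 0, 0.1, 0]
    - [0, 0, 0, 0.11, 0]
    - [0, 0, 0, 0, 0]
    - [0, 0, 0, 0, 0]

```text
time: 5.87
position: [386.5, 234.9, 54.4]
eef_rot: [[0.994, -0.109, -0.003], [-0.109, -0.994, -0.001], [-0.003, 0.002, -1.0]]
force: [-0.4, -0.6, -0.5]
gripper_width: 13.3
finger_force: 79.8
```

```bash
python3 - <<'E'
from h import *
plan(429.3,230.9,56,-6.1)
d=snap('scene','sc3')[1]; s=get_state(); p=s['position']
c,sn=np.cos(np.radians(-6.1)),np.sin(np.radians(-6.1))
for z in (42,46): print(z,px('scene',[[p[0]+k*c,p[1]+k*sn,z] for k in (100,110)]).round(1).tolist())
im=cv2.imread('pics/sc3.png')
cv2.imwrite('pics/cE.png',cv2.resize(im[230:310,380:480],None,fx=6,fy=6,interpolation=cv2.INTER_CUBIC))
E
```

```text
t 5.87 pos [386.5 234.9  54.4] phi -6.28 w 13.3 f 79.8 F [-0.4 -0.6 -0.5] | turn -0.0020 (rows 0.0) then tool shift x 0.4300 y -0.0062 z -0.0159 q6 122.0
42 [[416.5, 285.4], [413.6, 287.8]]
46 [[416.8, 284.5], [413.9, 286.8]]
```

View pics/cE.png

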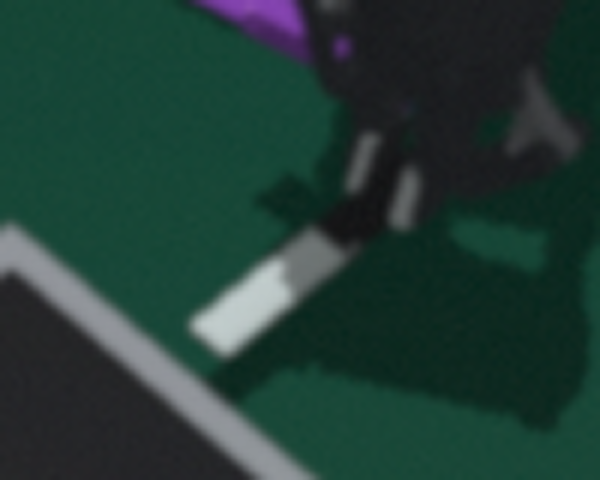

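carry_out:
  targets:
    - [0, 0.1, -0.006, -0.015, 0]
    - [0, 0.1, 0, 0, 0]
    - [0, 0.08, 0, 0, 0]
    - [0, 0.08, 0, 0, 0]
    - [0, 0.07, 0, 0, 0]
    - [0, 0, 0, 0, 0]

```text
time: 6.42
position: [433.1, 231.6, 57.9]
eef_rot: [[0.994, -0.11, 0.003], [-0.11, -0.994, 0.001], [0.003, -0.001, -1.0]]
force: [1.1, -0.9, -0.2]
gripper_width: 13.5
finger_force: 79.8
```

carry_out:
  targets:
    - [0, 0.006, 0, -0.13, 0]
    - [0, 0.017, 0, -0.13, 0]
    - [0, 0.029, 0, -0.13, 0]
    - [0, 0.04, 0, -0.126, 0]
    - [0, 0.05, 0, -0.12, 0]
    - [0, 0.06, 0, -0.117, 0]
    - [0, 0, 0, 0, 0]
    - [0, 0, 0, 0, 0]
    - [0, 0, 0, 0, 0]

```text
time: 7.17
position: [449.6, 228.9, 131.7]
eef_rot: [[0.994, -0.109, -0.002], [-0.109, -0.994, -0.001], [-0.002, 0.001, -1.0]]
force: [-0.4, 0.4, -1.5]
gripper_width: 13.5
finger_force: 79.7
```

```bash
python3 - <<'E'
from h import *
plan(429.3,230.9,56,-6.1)
d=snap('scene','sc4')[1]; im=cv2.imread('pics/sc4.png')
cv2.imwrite('pics/cF.png',cv2.resize(im[180:400,300:520],None,fx=2.7,fy=2.7,interpolation=cv2.INTER_CUBIC))
E
```

```text
t 7.17 pos [449.6 228.9 131.7] phi -6.28 w 13.5 f 79.7 F [-0.4  0.4 -1.5] | turn -0.0020 (rows 0.0) then tool shift x -0.2040 y 0.0017 z 0.7570 q6 118.3
```

View pics/cF.png

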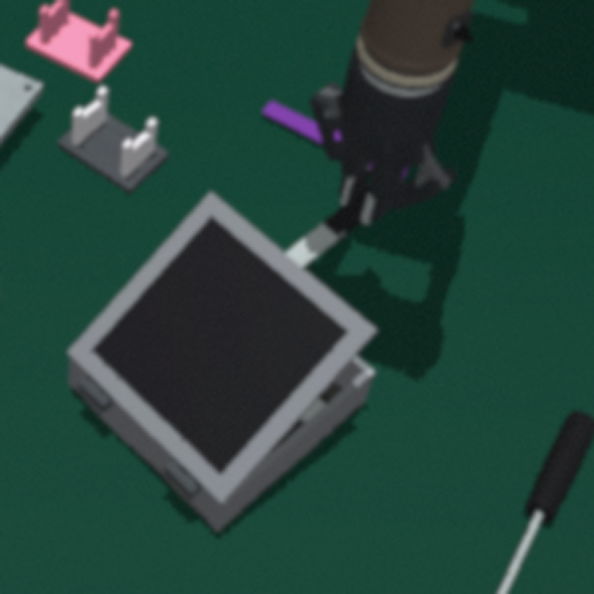

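carry_out:
  targets:
    - [0, 0.07, 0, -0.111, 0]
    - [0, 0.08, 0, -0.105, 0]
    - [0, 0.09, 0, -0.097, 0]
    - [0, 0.097, 0, -0.09, 0]
    - [0, 0.105, 0, -0.08, 0]
    - [0, 0.111, 0, -0.07, 0]
    - [0, 0.117, 0, -0.06, 0]
    - [0, 0.122, 0, -0.05, 0]
    - [0, 0.125, 0, -0.04, 0]
    - [0, 0.129, 0, -0.028, 0]

```text
time: 8.05
position: [556.7, 217.7, 207.2]
eef_rot: [[0.994, -0.11, 0.003], [-0.11, -0.994, 0.001], [0.002, -0.001, -1.0]]
force: [-0.1, 0.4, -0.1]
gripper_width: 13.7
finger_force: 79.8
```

carry_out:
  targets:
    - [0, 0.13, 0, -0.017, 0]
    - [0, 0.13, 0, 0, 0]
    - [0, 0.13, 0, 0, 0]
    - [0, 0.13, 0, 0, 0]
    - [0, 0.13, 0, 0.02, 0]
    - [0, 0.13, 0, 0.02, 0]
    - [0, 0, 0, 0, 0]
    - [0, 0, 0, 0, 0]
    - [0, 0, 0, 0, 0]
    - [0, 0, 0, 0, 0]

```text
time: 8.88
position: [631.7, 209.3, 203.6]
eef_rot: [[0.994, -0.109, -0.0], [-0.109, -0.994, 0.0], [-0.0, 0.0, -1.0]]
force: [1.3, 0.7, -0.8]
gripper_width: 13.4
finger_force: 79.8
```

carry_out:
  targets:
    - [0, -0.2, 0, -0.1, 0]
    - [0, -0.3, 0, 0, 0]
    - [0, -0.3, 0, 0, 0]
    - [0, -0.3, 0, 0, 0]
    - [0, -0.3, 0, 0, 0]
    - [0, 0, 0, 0, 0]

```text
time: 9.38
position: [485.9, 224.5, 212.2]
eef_rot: [[0.994, -0.107, -0.008], [-0.107, -0.994, -0.001], [-0.007, 0.002, -1.0]]
force: [-1.2, -0.5, -0.3]
gripper_width: 13.5
finger_force: 79.8
```

```bash
python3 - <<'E'
from h import *
plan(462.3,-24.4,150,91.25)
d=snap('scene','sc5')[1]; d=snap('top','top5')[1]
a=cv2.imread('pics/sc5.png')[150:420,230:520]; b=cv2.imread('pics/top5.png')[130:330,160:400]
a=cv2.resize(a,None,fx=1.4,fy=1.4,interpolation=cv2.INTER_CUBIC); b=cv2.resize(b,None,fx=1.6,fy=1.6,interpolation=cv2.INTER_CUBIC)
H=max(len(a),len(b)); pad=lambda i:cv2.copyMakeBorder(i,0,H-len(i),0,0,0)
cv2.imwrite('pics/cG.png',np.hstack([pad(a),pad(b)]))
E
```

```text
t 9.38 pos [485.9 224.5 212.2] phi -6.15 w 13.5 f 79.8 F [-1.2 -0.5 -0.3] | turn -1.0822 (rows 13.6) then tool shift x -2.4834 y -0.2901 z 0.6219 q6 116.2
```

View pics/cG.png

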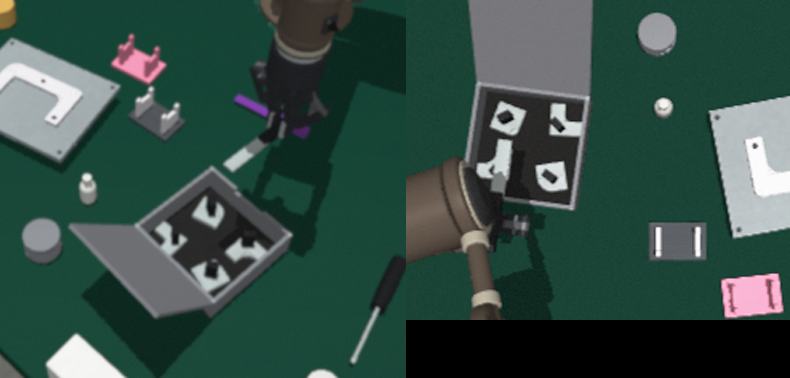

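carry_out:
  targets:
    - [0, 0, 0, 0, -0.0773]
    - [0, 0, 0, 0, -0.0773]
    - [0, 0, 0, 0, -0.0773]
    - [0, 0, 0, 0, -0.0773]
    - [0, 0, 0, 0, -0.0773]
    - [0, 0, 0, 0, -0.0773]
    - [0, 0, 0, 0, -0.0773]
    - [0, 0, 0, 0, -0.0773]
    - [0, 0, 0, 0, -0.0773]
    - [0, 0, 0, 0, -0.0773]

```text
time: 10.32
position: [494.5, 224.6, 214.0]
eef_rot: [[0.444, 0.896, 0.002], [0.896, -0.445, 0.0], [0.001, 0.002, -1.0]]
force: [0.5, -0.8, -1.9]
gripper_width: 13.9
finger_force: 79.8
```

carry_out:
  targets:
    - [0, 0, 0, 0, -0.0773]
    - [0, 0, 0, 0, -0.0773]
    - [0, 0, 0, 0, -0.0773]
    - [0, 0, 0, 0, -0.0773]
    - [0, -0.31, -0.036, 0.1, 0]
    - [0, -0.31, -0.036, 0.1, 0]
    - [0, -0.31, -0.036, 0.1, 0]
    - [0, -0.31, -0.036, 0.1, 0]
    - [0, -0.31, -0.036, 0.1, 0]
    - [0, -0.31, -0.036, 0.1, 0]

```text
time: 11.15
position: [476.4, 36.4, 153.8]
eef_rot: [[-0.02, 1.0, 0.003], [1.0, 0.02, -0.0], [-0.0, 0.003, -1.0]]
force: [0.4, 0.1, -0.8]
gripper_width: 13.4
finger_force: 79.8
```

carry_out:
  targets:
    - [0, -0.31, -0.036, 0.1, 0]
    - [0, -0.31, -0.036, 0.1, 0]
    - [0, 0, 0, 0.15, 0]
    - [0, 0, 0, 0.1, 0]
    - [0, 0, 0, 0, 0]
    - [0, 0, 0, 0, 0]

```text
time: 11.65
position: [469.2, -23.7, 108.1]
eef_rot: [[-0.02, 1.0, -0.001], [1.0, 0.02, 0.0], [0.0, -0.001, -1.0]]
force: [0.2, -0.0, -1.2]
gripper_width: 13.7
finger_force: 79.8
```

```bash
python3 - <<'E'
from h import *
plan(462.3,-24.4,58.5,91.25)
d=snap('scene','sc6')[1]; 
print('posts',px('scene',[[461.7,5.5,52],[463,-53.7,52],[462.3,-24.4,48]]))
a=cv2.imread('pics/sc6.png')[180:280,290:420]
cv2.imwrite('pics/cH.png',cv2.resize(a,None,fx=5,fy=5,interpolation=cv2.INTER_CUBIC))
E
```

```text
t 11.65 pos [469.2 -23.7 108.1] phi 91.13 w 13.7 f 79.8 F [ 0.2 -0.  -1.2] | turn -0.0013 (rows 0.0) then tool shift x -0.0055 y -0.0691 z 0.4958 q6 -9.4
posts [[351.39553727 228.18215006]
 [333.34873257 216.58242914]
 [342.15142334 223.29917388]]
```

View pics/cH.png

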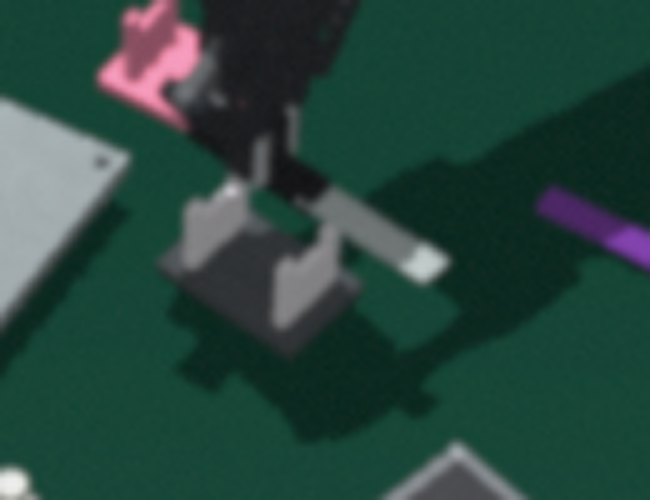

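carry_out:
  targets:
    - [0, 0.02, -0.069, 0, 0]
    - [0, 0, 0, 0.15, 0]
    - [0, 0, 0, 0.15, 0]
    - [0, 0, 0, 0.1, 0]
    - [0, 0, 0, 0.05, 0]
    - [0, 0, 0, 0.03, 0]
    - [0, 0, 0, 0, 0]
    - [0, 0, 0, 0, 0]

```text
time: 12.37
position: [462.5, -22.0, 60.8]
eef_rot: [[-0.02, 1.0, 0.001], [1.0, 0.02, -0.0], [-0.0, 0.001, -1.0]]
force: [0.4, -1.7, -0.6]
gripper_width: 13.9
finger_force: 79.8
```

```bash
python3 - <<'E'
from h import *
plan(462.3,-22,58.5,91.25)
E
```

```text
t 12.37 pos [462.5 -22.   60.8] phi 91.13 w 13.9 f 79.8 F [ 0.4 -1.7 -0.6] | turn -0.0013 (rows 0.0) then tool shift x 0.0003 y -0.0020 z 0.0228 q6 -9.2
```

carry_out:
  targets:
    - [0, 0, 0, 0.015, 0]
    - [0, 0, 0, 0.01, 0]
    - [0, 0, 0, 0, 0]
    - [0, 0, 0, 0, 0]

```text
time: 12.7
position: [462.7, -22.2, 58.3]
eef_rot: [[-0.019, 1.0, 0.001], [1.0, 0.019, -0.0], [-0.0, 0.001, -1.0]]
force: [-0.0, 0.9, -0.5]
gripper_width: 13.8
finger_force: 80.0
```

carry_out:
  targets:
    - [0.5, 0, 0, 0, 0]
    - [0.5, 0, 0, 0, 0]
    - [0.5, 0, 0, 0, 0]
    - [0.5, 0, 0, 0, 0]
    - [0.5, 0, 0, 0, 0]
    - [0.5, 0, 0, -0.1, 0]
    - [0.5, 0, 0, -0.3, 0]
    - [0.5, 0, 0, -0.3, 0]
    - [0.5, 0, 0, -0.3, 0]
    - [0.5, 0, 0, -0.3, 0]

```text
time: 13.53
position: [461.7, -22.1, 189.8]
eef_rot: [[-0.019, 1.0, 0.0], [1.0, 0.019, -0.0], [-0.0, 0.0, -1.0]]
force: [0.3, 0.6, -0.4]
gripper_width: 42.6
finger_force: 0.0
```

carry_out:
  targets:
    - [0.5, -0.2, 0.3, -0.2, 0]
    - [0.5, -0.1, 0.4, 0, 0]
    - [0.5, 0, 0.4, 0, 0]
    - [0.5, 0, 0.4, 0, 0]
    - [0.5, 0, 0, 0, 0]

```text
time: 13.95
position: [619.4, -49.7, 208.1]
eef_rot: [[-0.019, 1.0, 0.007], [1.0, 0.019, -0.0], [-0.001, 0.007, -1.0]]
force: [0.9, -0.7, -0.2]
gripper_width: 42.5
finger_force: 0.0
```

```bash
python3 - <<'E'
from h import *
plan(462.3,-22,58.5,91.25)
snap('scene','sc7');d=snap('top','top7')[1]
a=cv2.imread('pics/sc7.png')[180:310,260:420];b=cv2.imread('pics/top7.png')
L=cv2.resize(b[165:275,185:285],None,fx=5.4,fy=5.4,interpolation=cv2.INTER_CUBIC)
a2=cv2.resize(a,None,fx=1.25,fy=1.25); b2=cv2.resize(b[240:310,280:380],None,fx=2,fy=2)
H=len(L);pad=lambda i:cv2.copyMakeBorder(i,0,0,0,200-i.shape[1],cv2.BORDER_CONSTANT) 
R=np.vstack([pad(a2),pad(b2)]);R=cv2.copyMakeBorder(R,0,H-len(R),0,0,cv2.BORDER_CONSTANT)
cv2.imwrite('pics/cI.png',np.hstack([L,R])); print(L.shape,R.shape)
E
```

```text
t 13.95 pos [619.4 -49.7 208.1] phi 91.11 w 42.5 f 0.0 F [ 0.9 -0.7 -0.2] | turn -0.0016 (rows 0.0) then tool shift x 0.3116 y -1.5646 z 1.4961 q6 -9.7
(594, 540, 3) (594, 200, 3)
```

View pics/cI.png

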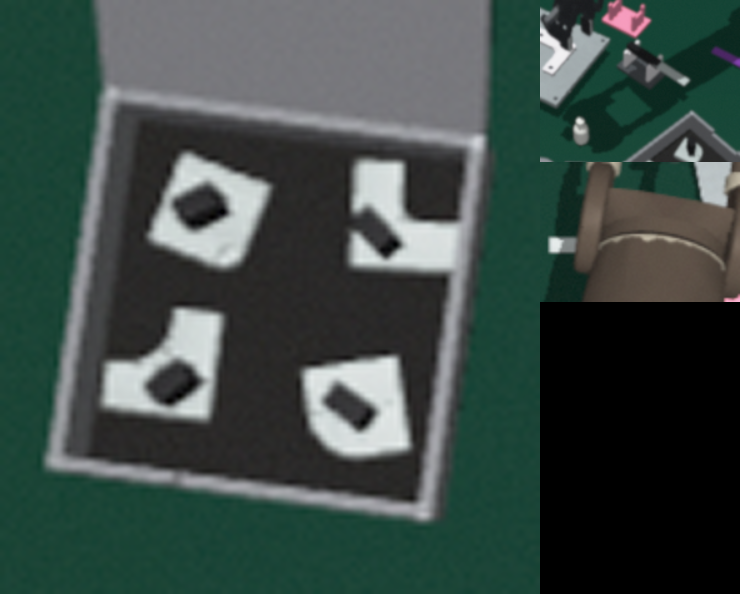

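```bash
cat > leaf.py <<'E'
from h import *
from scipy.optimize import minimize
def arc(cx,cy,r,a0,a1): 
    a=np.radians(np.linspace(a0,a1,12)); return [(cx+r*np.cos(t),cy+r*np.sin(t)) for t in a]
G={'out10':[(-14,14),(-14,-36),(8,-36)]+arc(18,-18,10,180,90)+[(36,-8),(36,14)],
'out22':[(-14,-14),(36,-14),(36,8)]+arc(30,30,22,-90,-180)+[(8,36),(-14,36)],
'in22':arc(0,0,22,90,180)+[(-22,-22),(22,-22),(22,22)],
'in10':arc(-12,-12,10,180,270)+[(22,-22),(22,22),(-22,22)]}
D={'out10':-45,'out22':45,'in22':-45,'in10':45}  # fin thickness diagonal, leaf frame deg
def rot(p,t): c,s=np.cos(t),np.sin(t); return np.array(p)@np.array([[c,s],[-s,c]])
def find(img,cam,k,x,y,th,zb,hint=6):
    g=img.astype(float).max(-1) if img.ndim==3 else img.astype(float)
    u0,v0=px(cam,[[x,y,zb+8]])[0].astype(int)-24; S=4; N=48
    sub=g[v0:v0+N,u0:u0+N]
    def ren(p,polys):
        o=np.zeros((N*S,N*S),np.uint8)
        for q,z in polys:
            w=rot(q,np.radians(p[2]))+p[:2]; pp=(px(cam,np.c_[w,np.full(len(w),z)])-[u0,v0]+.5)*S-.5
            yield_=np.round(pp*16).astype(np.int32); cv2.fillPoly(o,[yield_],255,shift=4)
        return cv2.resize(o,(N,N),interpolation=cv2.INTER_AREA)/255.
    d=np.radians(D[k]); f=rot([(6,10),(-6,10),(-6,-10),(6,-10)],d)
    def cost(p):
        L=ren(p,[(G[k],zb+8)]); 
        top=rot(f,np.radians(p[2]))+p[:2]; H=np.vstack([px(cam,np.c_[top,np.full(4,zb+z)]) for z in (8,42)])
        F=np.zeros((N*S,N*S),np.uint8); cv2.fillConvexPoly(F,np.round(((cv2.convexHull(H.astype(np.float32))[:,0]-[u0,v0]+.5)*S-.5)*16).astype(np.int32),255,shift=4)
        F=cv2.resize(F,(N,N),interpolation=cv2.INTER_AREA)/255.
        M=L*(1-F); near=cv2.dilate(ren(p,[(G[k],zb+8)]),np.ones((9,9)))>0
        return ((M*hi+(1-M)*lo-sub)[near]**2).mean()
    lo,hi=np.percentile(sub,15),np.percentile(sub,96)
    best=None
    for dt in (-hint,0,hint):
        r=minimize(cost,[x,y,th+dt],method='Nelder-Mead',options=dict(initial_simplex=[[x,y,th+dt],[x+4,y,th+dt],[x,y+4,th+dt],[x,y,th+dt+6]],xatol=.05,fatol=.05))
        if best is None or r.fun<best.fun: best=r
    return best.x,best.fun**.5,(lo,hi)
E
python3 - <<'E'
from leaf import *
im,_=grab_frame('top'); s,_=grab_frame('scene')
C=lambda u,v:np.array([[185+u/5.4,165+v/5.4]])
for k,uv,th in [('out10',(378,232),-1),('out22',(173,382),-5),('in22',(350,405),6),('in10',(203,205),-22)]:
    x,y=atz('top',C(*uv),46)[0]
    a=find(im,'top',k,x,y,th,4)
    b=find(s,'scene',k,*a[0],4)
    print(k,np.round([x,y],1),np.round(a[0],1),round(a[1],1),'scene',np.round(b[0],1),round(b[1],1))
E
```

```text
out10 [637.  163.2] [6.395e+02 1.666e+02 2.000e-01] 32.3 scene [ 6.399e+02  1.680e+02 -3.000e-01] 41.7Traceback (most recent call last):
  File "<stdin>", line 7, in <module>
  File "leaf.py", line 32, in find
    r=minimize(cost,[x,y,th+dt],method='Nelder-Mead',options=dict(initial_simplex=[[x,y,th+dt],[x+4,y,th+dt],[x,y+4,th+dt],[x,y,th+dt+6]],xatol=.05,fatol=.05))
    res = _minimize_neldermead(fun, x0, args, callback, bounds=bounds,
                               **options)
    fxr = func(xr)
    fx = function(np.copy(x), *(wrapper_args + args))
  File "leaf.py", line 27, in cost
    M=L*(1-F); near=cv2.dilate(ren(p,[(G[k],zb+8)]),np.ones((9,9)))>0
                               ~~~^^^^^^^^^^^^^^^^^
  File "leaf.py", line 18, in ren
    w=rot(q,np.radians(p[2]))+p[:2]; pp=(px(cam,np.c_[w,np.full(len(w),z)])-[u0,v0]+.5)*S-.5
                                         ~~^^^^^^^^^^^^^^^^^^^^^^^^^^^^^^^^
  File "h.py", line 10, in px
    c=camera_model(n); pts=np.atleast_2d(pts); T=np.linalg.inv(np.array(c['world_from_camera']))
ValueError: time passes only in moves, steps and waits
```

```bash
cat >> h.py <<'E'
import functools
camera_model=functools.lru_cache(None)(camera_model)
E
cat > f.py <<'E'
from leaf import *
im,_=grab_frame('top'); s,_=grab_frame('scene')
C=lambda u,v:np.array([[185+u/5.4,165+v/5.4]])
for k,uv,th in [('out10',(378,232),-1),('out22',(173,382),-5),('in22',(350,405),6),('in10',(203,205),-22)]:
    x,y=atz('top',C(*uv),46)[0]
    a=find(im,'top',k,x,y,th,4)
    b=find(s,'scene',k,*a[0],4)
    print(k,np.round([x,y],1),np.round(a[0],1),round(a[1],1),'scene',np.round(b[0],1),round(b[1],1))
plan(0,0,0,0)
E
python3 f.py
```

```text
out10 [637.  163.2] [6.395e+02 1.666e+02 3.000e-01] 32.3 scene [ 6.399e+02  1.679e+02 -3.000e-01] 41.7
out22 [566.3 254.7] [568.  258.9  -5.5] 18.8 scene [569.2 259.8  -6.9] 31.7
in22 [557.6 173.6] [559. 177.  10.] 19.3 scene [560.8 178.1  10.1] 22.4
in10 [647.7 243.7] [650.  249.1 -21. ] 15.4 scene [651.2 249.8 -22.2] 45.7
t 14.25 pos [611.1 -49.  208.1] phi 91.11 w 42.8 f 0.0 F [ 0.5  0.2 -1. ] | turn 1.0124 (rows 12.7) then tool shift x -6.1112 y -0.4903 z 2.0814 q6 -9.8
```

```bash
cat >> h.py <<'E'
PC=np.array([593.,-211.3]); PY=11.7
SEAT={'out10':(-53,88),'out22':(-53,-88),'in22':(7,33),'in10':(7,-33)}; AW={'out10':(-1,1),'out22':(-1,-1),'in22':(1,-1),'in10':(1,1)}
def seat(k,off=0):
    a=np.radians(PY); R=np.array([[np.cos(a),-np.sin(a)],[np.sin(a),np.cos(a)]]); return PC+R@(np.array(SEAT[k],float)+off*np.array(AW[k]))
E
python3 - <<'E'
from h import *
plan(639.7,167.2,32,45)
for k in SEAT: print(k,seat(k),seat(k,10))
E
```

```text
t 14.25 pos [611.1 -49.  208.1] phi 91.11 w 42.8 f 0.0 F [ 0.5  0.2 -1. ] | turn 0.5124 (rows 6.4) then tool shift x 1.7311 y -1.3269 z 1.7614 q6 -9.8
out10 [ 523.25590905 -135.87611932] [ 511.43580799 -128.11176417]
out22 [ 558.94647303 -308.21933399] [ 551.18211788 -320.03943505]
in22 [ 593.16257893 -177.56613618] [ 604.98267999 -185.33049133]
in10 [ 606.54654042 -242.19484168] [ 614.31089557 -230.37474062]
```

carry_out:
  targets:
    - [0.5, 0, 0, 0, 0.0732]
    - [0.5, 0, 0, 0, 0.0732]
    - [0.5, 0, 0, 0, 0.0732]
    - [0.5, 0, 0, 0, 0.0732]
    - [0.5, 0, 0, 0, 0.0732]
    - [0.5, 0, 0, 0, 0.0732]
    - [0.5, 0, 0, 0, 0.0732]
    - [0.5, 0.2885, -0.2212, 0, 0]
    - [0.5, 0.2885, -0.2212, 0, 0]
    - [0.5, 0.2885, -0.2212, 0, 0]

```text
time: 15.08
position: [625.9, 59.2, 208.9]
eef_rot: [[0.709, 0.705, 0.001], [0.705, -0.709, 0.0], [0.001, 0.0, -1.0]]
force: [-0.0, -0.1, 0.7]
gripper_width: 43.0
finger_force: 0.0
```

carry_out:
  targets:
    - [0.5, 0.2885, -0.2212, 0, 0]
    - [0.5, 0.2885, -0.2212, 0, 0]
    - [0.5, 0.2885, -0.2212, 0, 0]
    - [0.5, 0, 0, 0.3, 0]
    - [0.5, 0, 0, 0.3, 0]
    - [0.5, 0, 0, 0.3, 0]
    - [0.5, 0, 0, 0.2, 0]
    - [0.5, 0, 0, 0, 0]
    - [0.5, 0, 0, 0, 0]
    - [0.5, 0, 0, 0, 0]

```text
time: 15.92
position: [642.0, 167.1, 100.0]
eef_rot: [[0.707, 0.707, 0.003], [0.707, -0.707, 0.001], [0.002, 0.002, -1.0]]
force: [0.6, -0.4, 1.3]
gripper_width: 42.7
finger_force: 0.0
```

```bash
python3 - <<'E'
from h import *
plan(639.7,167.2,32,45)
E
```

```text
t 15.92 pos [642.  167.1 100. ] phi 44.99 w 42.7 f 0.0 F [ 0.6 -0.4  1.3] | turn -0.0001 (rows 0.0) then tool shift x -0.0156 y -0.0174 z 0.6799 q6 55.8
```

carry_out:
  targets:
    - [0.5, -0.016, -0.017, 0.2, 0]
    - [0.5, 0, 0, 0.2, 0]
    - [0.5, 0, 0, 0.15, 0]
    - [0.5, 0, 0, 0.1, 0]
    - [0.5, 0, 0, 0.03, 0]
    - [0.5, 0, 0, 0, 0]
    - [0, 0, 0, 0, 0]
    - [0, 0, 0, 0, 0]
    - [0, 0, 0, 0, 0]
    - [0, 0, 0, 0, 0]
  newtons: 60

```text
time: 16.75
position: [640.1, 167.4, 31.4]
eef_rot: [[0.707, 0.707, 0.003], [0.707, -0.707, 0.001], [0.002, 0.002, -1.0]]
force: [0.8, -0.9, 3.0]
gripper_width: 10.9
finger_force: 59.6
```

carry_out:
  targets:
    - [0, 0, 0, 0, 0]
    - [0, 0, 0, 0, 0]
    - [0, 0, 0, 0, 0]

```text
time: 17.0
position: [640.2, 167.4, 31.4]
eef_rot: [[0.707, 0.707, 0.003], [0.707, -0.707, 0.001], [0.002, 0.002, -1.0]]
force: [0.1, -0.1, 5.3]
gripper_width: 10.9
finger_force: 59.8
```

carry_out:
  targets:
    - [0, 0, 0, -0.05, 0]
    - [0, 0, 0, -0.15, 0]
    - [0, 0, 0, -0.25, 0]
    - [0, 0, 0, -0.25, 0]
    - [0, 0, 0, -0.2, 0]
    - [0, 0, 0, 0, 0]
    - [0, 0, 0, 0, 0]

```text
time: 17.58
position: [639.8, 167.3, 121.6]
eef_rot: [[0.707, 0.707, 0.003], [0.707, -0.707, 0.001], [0.003, 0.002, -1.0]]
force: [-0.2, -0.1, -1.6]
gripper_width: 11.0
finger_force: 59.0
```

```bash
python3 - <<'E'
from h import *
plan(*seat('out10',10),110,56.7)
E
```

```text
t 17.58 pos [639.8 167.3 121.6] phi 45.00 w 11.0 f 59.0 F [-0.2 -0.1 -1.6] | turn -0.1300 (rows 1.6) then tool shift x -3.1737 y 0.5492 z 0.1164 q6 55.9
```

carry_out:
  targets:
    - [0, 0, 0, 0, -0.065]
    - [0, 0, 0, 0, -0.065]
    - [0, -0.3174, 0.055, 0, 0]
    - [0, -0.3174, 0.055, 0, 0]
    - [0, -0.3174, 0.055, 0, 0]
    - [0, -0.3174, 0.055, 0, 0]
    - [0, -0.3174, 0.055, 0, 0]
    - [0, -0.3174, 0.055, 0, 0]
    - [0, -0.3174, 0.055, 0, 0]
    - [0, -0.3174, 0.055, 0, 0]

```text
time: 18.42
position: [533.3, -70.1, 117.6]
eef_rot: [[0.549, 0.836, -0.005], [0.836, -0.549, 0.001], [-0.002, -0.004, -1.0]]
force: [0.5, -0.6, -1.2]
gripper_width: 10.9
finger_force: 59.0
```

carry_out:
  targets:
    - [0, -0.3174, 0.055, 0, 0]
    - [0, -0.3174, 0.055, 0, 0]
    - [0, 0, 0, 0.15, 0]
    - [0, 0, 0, 0.15, 0]
    - [0, 0, 0, 0.1, 0]
    - [0, 0, 0, 0, 0]
    - [0, 0, 0, 0, 0]
    - [0, 0, 0, 0, 0]

```text
time: 19.08
position: [510.6, -127.9, 79.6]
eef_rot: [[0.548, 0.836, -0.001], [0.836, -0.548, 0.0], [-0.0, -0.001, -1.0]]
force: [-0.5, -0.3, -1.2]
gripper_width: 11.0
finger_force: 59.0
```

```bash
python3 - <<'E'
from leaf import *
plan(*seat('out10',8),68,56.7)
s=get_state(); p=s['position']; zb=p[2]-27.4
im,_=grab_frame('scene'); cv2.imwrite('pics/sc8.png',im[:,:,::-1])
print(find(im,'scene','out10',p[0],p[1],11.7,zb))
E
```

```text
t 19.08 pos [ 510.6 -127.9   79.6] phi 56.75 w 11.0 f 59.0 F [-0.5 -0.3 -1.2] | turn 0.0005 (rows 0.0) then tool shift x 0.0032 y 0.0367 z 0.1163 q6 14.4
(array([ 509.56593247, -122.22147332,    3.97237654]), np.float64(84.52313430557143), (np.float64(35.0), np.float64(237.8800000000001)))
```

carry_out:
  targets:
    - [0, 0, 0, 0.06, 0]
    - [0, 0, 0, 0.04, 0]
    - [0, 0, 0, 0.015, 0]
    - [0, 0, 0, 0, 0]
    - [0, 0, 0, 0, 0]

```text
time: 19.55
position: [510.4, -128.2, 68.2]
eef_rot: [[0.549, 0.836, -0.0], [0.836, -0.549, 0.0], [-0.0, -0.0, -1.0]]
force: [-0.4, 0.1, -1.7]
gripper_width: 11.0
finger_force: 59.0
```

carry_out:
  targets:
    - [0, 0, 0, 0.01, 0]
    - [0, 0, 0, 0, 0]
    - [0, 0, 0, 0, 0]

```text
time: 19.8
position: [510.6, -128.4, 67.5]
eef_rot: [[0.549, 0.836, 0.0], [0.836, -0.549, -0.0], [0.0, 0.0, -1.0]]
force: [0.0, 0.3, -1.3]
gripper_width: 11.1
finger_force: 59.0
```

carry_out:
  targets:
    - [0, 0.0212, 0.0212, 0, 0]
    - [0, 0.0212, 0.0212, 0, 0]
    - [0, 0.0141, 0.0141, 0, 0]
    - [0, 0, 0, 0, 0]
    - [0, 0, 0, 0, 0]

```text
time: 20.22
position: [518.6, -126.7, 67.4]
eef_rot: [[0.549, 0.836, 0.0], [0.836, -0.549, -0.0], [0.0, 0.0, -1.0]]
force: [-0.3, 0.1, -1.7]
gripper_width: 10.7
finger_force: 59.0
```

carry_out:
  targets:
    - [0, 0.0071, 0.0071, 0, 0]
    - [0, 0, 0, 0, 0]
    - [0, 0, 0, 0, 0]

```text
time: 20.47
position: [519.4, -126.5, 67.4]
eef_rot: [[0.549, 0.836, 0.0], [0.836, -0.549, 0.0], [0.0, 0.0, -1.0]]
force: [0.8, -1.3, -1.5]
gripper_width: 11.0
finger_force: 59.0
```

carry_out:
  targets:
    - [0, 0.0071, 0.0071, 0, 0]
    - [0, 0, 0, 0, 0]
    - [0, 0, 0, 0, 0]

```text
time: 20.72
position: [520.4, -126.3, 67.4]
eef_rot: [[0.549, 0.836, 0.0], [0.836, -0.549, 0.0], [0.0, 0.0, -1.0]]
force: [0.1, 0.4, -0.5]
gripper_width: 11.2
finger_force: 59.0
```

carry_out:
  targets:
    - [0, 0.0071, 0.0071, 0, 0]
    - [0, 0, 0, 0, 0]
    - [0, 0, 0, 0, 0]

```text
time: 20.97
position: [521.5, -126.1, 67.4]
eef_rot: [[0.549, 0.836, 0.0], [0.836, -0.549, 0.0], [0.0, 0.0, -1.0]]
force: [0.3, 1.1, -0.7]
gripper_width: 11.3
finger_force: 59.0
```

carry_out:
  targets:
    - [0, 0.0071, 0.0071, 0, 0]
    - [0, 0, 0, 0, 0]
    - [0, 0, 0, 0, 0]

```text
time: 21.22
position: [522.0, -126.0, 67.4]
eef_rot: [[0.549, 0.836, -0.001], [0.836, -0.549, 0.0], [-0.0, -0.001, -1.0]]
force: [-0.3, -0.9, 1.2]
gripper_width: 10.6
finger_force: 59.3
```

carry_out:
  targets:
    - [0, 0.0071, 0.0071, 0, 0]
    - [0, 0, 0, 0, 0]
    - [0, 0, 0, 0, 0]

```text
time: 21.47
position: [522.1, -125.9, 67.4]
eef_rot: [[0.549, 0.836, -0.003], [0.836, -0.549, -0.0], [-0.002, -0.002, -1.0]]
force: [-5.4, -1.5, 3.6]
gripper_width: 11.2
finger_force: 59.8
```

```bash
python3 - <<'E'
from h import *
plan(*seat('out10',0),68,56.7); s=get_state(); a=np.radians(PY); R=np.array([[np.cos(a),-np.sin(a)],[np.sin(a),np.cos(a)]])
print('pallet frame',(np.array(s['position'])[:2]-PC)@R,s['force'],s['moment'])
im,_=grab_frame('scene'); t,_=grab_frame('top')
u,v=px('scene',[[*s['position'][:2],48]])[0].astype(int); u2,v2=px('top',[[*s['position'][:2],48]])[0].astype(int)
a=cv2.resize(im[v-28:v+28,u-28:u+40],None,fx=7,fy=7,interpolation=cv2.INTER_CUBIC)
b=cv2.resize(t[v2-40:v2+40,u2-40:u2+40],None,fx=3.8,fy=3.8,interpolation=cv2.INTER_CUBIC)
H=max(len(a),len(b)); pad=lambda i:cv2.copyMakeBorder(i,0,H-len(i),0,0,cv2.BORDER_CONSTANT)
cv2.imwrite('pics/cJ.png',np.hstack([pad(a),pad(b)])[:,:,::-1])
E
```

```text
t 21.47 pos [ 522.1 -125.9   67.4] phi 56.71 w 11.2 f 59.8 F [-5.4 -1.5  3.6] | turn 0.0002 (rows 0.0) then tool shift x -0.0769 y 0.0640 z -0.0056 q6 15.2
pallet frame [-52.08775147  97.96759255] [-5.37169146 -1.47417889  3.61306538] [-0.26880978  0.71959388 -0.02658213]
```

View pics/cJ.png

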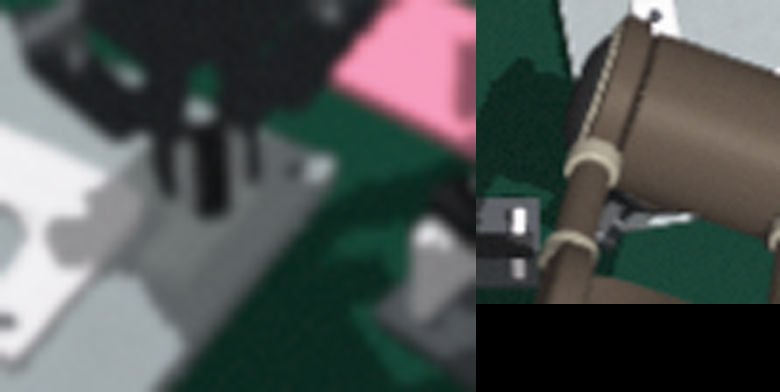

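carry_out:
  targets:
    - [0, -0.007, -0.007, 0, 0]
    - [0, -0.0212, 0.0212, 0, 0]
    - [0, -0.0212, 0.0212, 0, 0]
    - [0, -0.0141, 0.0141, 0, 0]
    - [0, 0, 0, 0, 0]
    - [0, 0, 0, 0, 0]

```text
time: 22.07
position: [523.6, -133.6, 67.4]
eef_rot: [[0.549, 0.836, -0.001], [0.836, -0.549, 0.0], [-0.0, -0.001, -1.0]]
force: [-4.3, 3.0, 4.7]
gripper_width: 10.9
finger_force: 59.7
```

carry_out:
  targets:
    - [0, -0.0071, 0.0071, 0, 0]
    - [0, 0, 0, 0, 0]
    - [0, 0, 0, 0, 0]

```text
time: 22.32
position: [523.8, -134.4, 67.3]
eef_rot: [[0.549, 0.836, -0.001], [0.836, -0.549, 0.001], [0.0, -0.001, -1.0]]
force: [-3.4, 3.8, 4.7]
gripper_width: 11.0
finger_force: 59.8
```

carry_out:
  targets:
    - [0, -0.0071, 0.0071, 0, 0]
    - [0, 0, 0, 0, 0]
    - [0, 0, 0, 0, 0]

```text
time: 22.57
position: [523.9, -135.3, 67.3]
eef_rot: [[0.549, 0.836, -0.001], [0.836, -0.549, 0.001], [0.0, -0.001, -1.0]]
force: [-3.8, 4.0, 4.6]
gripper_width: 11.2
finger_force: 59.8
```

carry_out:
  targets:
    - [0, -0.0071, 0.0071, 0, 0]
    - [0, 0, 0, 0, 0]
    - [0, 0, 0, 0, 0]

```text
time: 22.82
position: [524.2, -136.2, 67.4]
eef_rot: [[0.549, 0.836, -0.001], [0.836, -0.549, 0.001], [0.0, -0.001, -1.0]]
force: [-5.0, 4.4, 5.8]
gripper_width: 11.4
finger_force: 59.8
```

carry_out:
  targets:
    - [0, -0.0071, 0.0071, 0, 0]
    - [0, 0, 0, 0, 0]
    - [0, 0, 0, 0, 0]

```text
time: 23.07
position: [524.3, -137.0, 67.3]
eef_rot: [[0.549, 0.836, -0.001], [0.836, -0.549, 0.001], [0.0, -0.002, -1.0]]
force: [-5.2, 3.6, 5.6]
gripper_width: 10.8
finger_force: 60.0
```

carry_out:
  targets:
    - [0, -0.0071, 0.0071, 0, 0]
    - [0, 0, 0, 0, 0]
    - [0, 0, 0, 0, 0]

```text
time: 23.32
position: [524.3, -137.0, 67.3]
eef_rot: [[0.55, 0.835, -0.002], [0.835, -0.55, 0.003], [0.001, -0.003, -1.0]]
force: [-3.1, 7.0, 6.6]
gripper_width: 10.9
finger_force: 60.2
```

carry_out:
  targets:
    - [0, -0.0071, 0.0071, 0, 0]
    - [0, 0, 0, 0, 0]
    - [0, 0, 0, 0, 0]

```text
time: 23.57
position: [524.3, -137.1, 67.4]
eef_rot: [[0.55, 0.835, -0.002], [0.835, -0.55, 0.004], [0.002, -0.005, -1.0]]
force: [-4.3, 9.6, 7.9]
gripper_width: 10.9
finger_force: 60.3
```

```bash
cat >> h.py <<'E'
def pf():
    s=get_state(); a=np.radians(PY); R=np.array([[np.cos(a),-np.sin(a)],[np.sin(a),np.cos(a)]])
    print('pallet xy',((np.array(s['position'])[:2]-PC)@R).round(2),'F',(np.array(s['force'])[:2]@R).round(1),'Fz %.1f'%s['force'][2],'M',np.round(s['moment'],2))
E
python3 -c "from h import *; pf()"
```

```text
pallet xy [-52.21  86.58] F [-2.2 10.3] Fz 7.9 M [1.56 0.66 0.06]
```

carry_out:
  targets:
    - [0, 0.01, -0.01, -0.004, 0]
    - [0, 0, 0, 0, 0]
    - [0, 0, 0, 0, 0]
    - [0.4, 0, 0, 0, 0]
    - [0.4, 0, 0, 0, 0]
    - [0.4, 0, 0, 0, 0]
    - [0.4, 0, 0, 0, 0]

```text
time: 24.15
position: [525.8, -139.0, 68.0]
eef_rot: [[0.549, 0.836, 0.002], [0.836, -0.549, -0.001], [0.0, 0.002, -1.0]]
force: [0.8, -0.8, 0.1]
gripper_width: 34.4
finger_force: 0.0
```

carry_out:
  targets:
    - [0.5, 0, 0, -0.1, 0]
    - [0.5, 0, 0, -0.3, 0]
    - [0.5, 0, 0, -0.4, 0]
    - [0.5, 0, 0, -0.4, 0]
    - [0.5, 0, 0, -0.2, 0]
    - [0.5, 0, 0, 0, 0]

```text
time: 24.65
position: [529.5, -140.1, 215.5]
eef_rot: [[0.549, 0.836, 0.014], [0.836, -0.549, -0.005], [0.003, 0.014, -1.0]]
force: [0.9, -1.2, 1.0]
gripper_width: 42.4
finger_force: 0.0
```

```bash
python3 - <<'E'
from h import *
plan(568.6,259.3,110,129)
E
```

```text
t 24.65 pos [ 529.5 -140.1  215.5] phi 56.69 w 42.4 f 0.0 F [ 0.9 -1.2  1. ] | turn -0.8034 (rows 10.1) then tool shift x 2.8579 y 2.8171 z 1.0549 q6 13.9
```

carry_out:
  targets:
    - [0.5, 0, 0, 0, -0.073]
    - [0.5, 0, 0, 0, -0.073]
    - [0.5, 0, 0, 0, -0.073]
    - [0.5, 0, 0, 0, -0.073]
    - [0.5, 0, 0, 0, -0.073]
    - [0.5, 0, 0, 0, -0.073]
    - [0.5, 0, 0, 0, -0.073]
    - [0.5, 0, 0, 0, -0.073]
    - [0.5, 0, 0, 0, -0.073]
    - [0.5, 0, 0, 0, -0.073]

```text
time: 25.48
position: [524.5, -138.3, 207.4]
eef_rot: [[-0.541, 0.841, -0.001], [0.841, 0.541, -0.0], [0.0, -0.0, -1.0]]
force: [0.8, -1.3, 1.2]
gripper_width: 42.7
finger_force: 0.0
```

carry_out:
  targets:
    - [0.5, 0, 0, 0, -0.073]
    - [0.5, 0.26, 0.256, 0, 0]
    - [0.5, 0.26, 0.256, 0, 0]
    - [0.5, 0.26, 0.256, 0, 0]
    - [0.5, 0.26, 0.256, 0, 0]
    - [0.5, 0.26, 0.256, 0, 0]
    - [0.5, 0.26, 0.256, 0, 0]
    - [0.5, 0.26, 0.256, 0, 0]
    - [0.5, 0.26, 0.256, 0, 0]
    - [0.5, 0.26, 0.256, 0, 0]

```text
time: 26.32
position: [556.5, 190.1, 207.5]
eef_rot: [[-0.629, 0.778, -0.0], [0.778, 0.629, -0.0], [-0.0, -0.0, -1.0]]
force: [0.2, -0.2, -0.0]
gripper_width: 42.6
finger_force: 0.0
```

carry_out:
  targets:
    - [0.5, 0.26, 0.256, 0, 0]
    - [0.5, 0.26, 0.256, 0, 0]
    - [0.5, 0, 0, 0.3, 0]
    - [0.5, 0, 0, 0.3, 0]
    - [0.5, 0, 0, 0.3, 0]
    - [0.5, 0, 0, 0.2, 0]
    - [0.5, 0, 0, 0, 0]
    - [0.5, 0, 0, 0, 0]

```text
time: 26.98
position: [562.6, 260.6, 96.1]
eef_rot: [[-0.629, 0.777, -0.004], [0.777, 0.629, -0.002], [0.001, -0.004, -1.0]]
force: [0.8, -0.6, 0.5]
gripper_width: 42.5
finger_force: 0.0
```

```bash
python3 - <<'E'
from h import *
plan(568.6,259.3,31.5,129)
E
```

```text
t 26.98 pos [562.6 260.6  96.1] phi 128.97 w 42.5 f 0.0 F [ 0.8 -0.6  0.5] | turn -0.0004 (rows 0.0) then tool shift x -0.0478 y 0.0388 z 0.6462 q6 -18.1
```

carry_out:
  targets:
    - [0.5, -0.048, 0.039, 0.15, 0]
    - [0.5, 0, 0, 0.2, 0]
    - [0.5, 0, 0, 0.15, 0]
    - [0.5, 0, 0, 0.1, 0]
    - [0.5, 0, 0, 0.045, 0]
    - [0.5, 0, 0, 0, 0]
    - [0, 0, 0, 0, 0]
    - [0, 0, 0, 0, 0]
    - [0, 0, 0, 0, 0]
    - [0, 0, 0, 0, 0]

```text
time: 27.82
position: [571.3, 260.4, 34.9]
eef_rot: [[-0.629, 0.777, 0.003], [0.777, 0.629, 0.001], [-0.001, 0.003, -1.0]]
force: [-0.5, -0.1, 3.6]
gripper_width: 10.6
finger_force: 60.9
```

carry_out:
  targets:
    - [0, 0, 0, 0, 0]
    - [0, 0, 0, 0, 0]
    - [0, 0, 0, 0, 0]

```text
time: 28.07
position: [571.3, 260.4, 34.9]
eef_rot: [[-0.629, 0.777, 0.003], [0.777, 0.629, 0.001], [-0.001, 0.003, -1.0]]
force: [0.3, -0.1, 5.9]
gripper_width: 10.5
finger_force: 61.2
```

carry_out:
  targets:
    - [0, 0, 0, -0.05, 0]
    - [0, 0, 0, -0.15, 0]
    - [0, 0, 0, -0.25, 0]
    - [0, 0, 0, -0.25, 0]
    - [0, 0, 0, -0.2, 0]
    - [0, 0, 0, 0, 0]
    - [0, 0, 0, 0, 0]

```text
time: 28.65
position: [571.0, 260.3, 125.2]
eef_rot: [[-0.629, 0.777, 0.003], [0.777, 0.629, 0.001], [-0.001, 0.003, -1.0]]
force: [-0.8, 0.4, -1.4]
gripper_width: 10.3
finger_force: 60.3
```

```bash
python3 - <<'E'
from h import *
plan(*seat('out22',10),110,146.7)
E
```

```text
t 28.65 pos [571.  260.3 125.2] phi 128.97 w 10.3 f 60.3 F [-0.8  0.4 -1.4] | turn -0.1970 (rows 2.5) then tool shift x -3.0207 y -4.9593 z 0.1517 q6 -18.4
```

carry_out:
  targets:
    - [0, 0, 0, 0, -0.0657]
    - [0, 0, 0, 0, -0.0657]
    - [0, 0, 0, 0, -0.0657]
    - [0, -0.2014, -0.3306, 0, 0]
    - [0, -0.2014, -0.3306, 0, 0]
    - [0, -0.2014, -0.3306, 0, 0]
    - [0, -0.2014, -0.3306, 0, 0]
    - [0, -0.2014, -0.3306, 0, 0]
    - [0, -0.2014, -0.3306, 0, 0]
    - [0, -0.2014, -0.3306, 0, 0]

```text
time: 29.48
position: [558.5, -12.4, 121.2]
eef_rot: [[-0.836, 0.549, -0.004], [0.549, 0.836, 0.0], [0.004, -0.002, -1.0]]
force: [0.5, -0.1, -1.4]
gripper_width: 10.9
finger_force: 60.2
```

carry_out:
  targets:
    - [0, -0.2014, -0.3306, 0, 0]
    - [0, -0.2014, -0.3306, 0, 0]
    - [0, -0.2014, -0.3306, 0, 0]
    - [0, -0.2014, -0.3306, 0, 0]
    - [0, -0.2014, -0.3306, 0, 0]
    - [0, -0.2014, -0.3306, 0, 0]
    - [0, -0.2014, -0.3306, 0, 0]
    - [0, -0.2014, -0.3306, 0, 0]
    - [0, 0, 0, 0, 0]
    - [0, 0, 0, 0, 0]

```text
time: 30.32
position: [548.6, -322.0, 121.1]
eef_rot: [[-0.834, 0.552, -0.003], [0.552, 0.834, 0.002], [0.003, 0.0, -1.0]]
force: [0.0, 0.2, -2.3]
gripper_width: 10.8
finger_force: 60.2
```

carry_out:
  targets:
    - [0, 0, 0, 0.15, 0]
    - [0, 0, 0, 0.15, 0]
    - [0, 0, 0, 0.1, 0]
    - [0, 0, 0, 0, 0]
    - [0, 0, 0, 0, 0]

```text
time: 30.73
position: [549.2, -318.5, 81.6]
eef_rot: [[-0.837, 0.548, -0.003], [0.548, 0.837, 0.002], [0.004, 0.0, -1.0]]
force: [-0.6, 0.6, -1.5]
gripper_width: 10.6
finger_force: 60.2
```

```bash
python3 - <<'E'
from h import *
plan(*seat('out22',10),71.3,146.7);pf()
E
```

```text
t 30.73 pos [ 549.2 -318.5   81.6] phi 146.77 w 10.6 f 60.2 F [-0.6  0.6 -1.5] | turn 0.0008 (rows 0.0) then tool shift x -0.0249 y -0.0021 z 0.1026 q6 -90.8
pallet xy [-64.61 -96.09] F [-0.4  0.7] Fz -1.5 M [-0.02 -0.02  0.01]
```

carry_out:
  targets:
    - [0, -0.025, 0, 0.06, 0]
    - [0, 0, 0, 0.03, 0]
    - [0, 0, 0, 0.015, 0]
    - [0, 0, 0, 0, 0]
    - [0, -0.0212, 0.0212, 0, 0]
    - [0, -0.0212, 0.0212, 0, 0]
    - [0, 0, 0, 0, 0]
    - [0, 0, 0, 0, 0]

```text
time: 31.4
position: [558.8, -320.7, 73.2]
eef_rot: [[-0.836, 0.549, 0.001], [0.549, 0.836, -0.0], [-0.001, -0.0, -1.0]]
force: [0.1, 0.5, -1.3]
gripper_width: 10.7
finger_force: 60.2
```

```bash
python3 - <<'E'
from h import *
plan(*seat('out22',10),71.3,146.7);pf()
E
```

```text
t 31.40 pos [ 558.8 -320.7   73.2] phi 146.72 w 10.7 f 60.2 F [ 0.1  0.5 -1.3] | turn 0.0003 (rows 0.0) then tool shift x 0.0670 y -0.0362 z 0.0186 q6 -90.4
pallet xy [ -55.7  -100.18] F [0.2 0.5] Fz -1.3 M [ 0.03 -0.02  0.02]
```

carry_out:
  targets:
    - [0, 0, 0, 0.018, 0]
    - [0, 0, 0, 0, 0]
    - [0, -0.0141, 0.0141, 0, 0]
    - [0, 0, 0, 0, 0]
    - [0, 0, 0, 0, 0]

```text
time: 31.82
position: [560.3, -320.2, 70.9]
eef_rot: [[-0.836, 0.549, 0.0], [0.549, 0.836, 0.0], [-0.0, 0.0, -1.0]]
force: [0.2, 0.5, -0.8]
gripper_width: 10.5
finger_force: 60.3
```

carry_out:
  targets:
    - [0, -0.0071, 0.0071, 0, 0]
    - [0, 0, 0, 0, 0]
    - [0, 0, 0, 0, 0]

```text
time: 32.07
position: [561.3, -319.9, 71.0]
eef_rot: [[-0.836, 0.549, 0.0], [0.549, 0.836, 0.0], [-0.0, 0.0, -1.0]]
force: [-0.3, -0.5, 0.3]
gripper_width: 10.7
finger_force: 60.3
```

carry_out:
  targets:
    - [0, -0.0071, 0.0071, 0, 0]
    - [0, 0, 0, 0, 0]
    - [0, 0, 0, 0, 0]

```text
time: 32.32
position: [562.3, -319.7, 71.0]
eef_rot: [[-0.836, 0.549, 0.0], [0.549, 0.836, 0.0], [-0.0, 0.0, -1.0]]
force: [0.2, 0.3, -0.6]
gripper_width: 10.9
finger_force: 60.3
```

carry_out:
  targets:
    - [0, -0.0071, 0.0071, 0, 0]
    - [0, 0, 0, 0, 0]
    - [0, 0, 0, 0, 0]

```text
time: 32.57
position: [563.3, -319.6, 71.0]
eef_rot: [[-0.836, 0.549, 0.0], [0.549, 0.836, -0.0], [-0.0, 0.0, -1.0]]
force: [-0.3, -0.3, -0.9]
gripper_width: 11.0
finger_force: 60.3
```

```bash
python3 -c "from h import *; pf()"
```

```text
pallet xy [-51.05 -99.98] F [-0.3 -0.2] Fz -0.9 M [-0.01  0.06  0.02]
```

carry_out:
  targets:
    - [0, -0.0071, 0.0071, 0, 0]
    - [0, 0, 0, 0, 0]
    - [0, 0, 0, 0, 0]

```text
time: 32.82
position: [564.0, -319.4, 71.0]
eef_rot: [[-0.836, 0.549, -0.0], [0.549, 0.836, -0.0], [0.0, -0.0, -1.0]]
force: [-0.2, 0.2, -0.5]
gripper_width: 11.1
finger_force: 60.3
```

carry_out:
  targets:
    - [0, -0.0071, 0.0071, 0, 0]
    - [0, 0, 0, 0, 0]
    - [0, 0, 0, 0, 0]

```text
time: 33.07
position: [564.3, -319.3, 71.0]
eef_rot: [[-0.836, 0.548, -0.002], [0.548, 0.836, -0.0], [0.002, -0.001, -1.0]]
force: [-3.6, -2.1, 0.5]
gripper_width: 10.8
finger_force: 60.5
```

```bash
python3 -c "from h import *; pf()"
```

```text
pallet xy [-49.96 -99.96] F [-4.  -1.4] Fz 0.5 M [-0.17  0.63  0.11]
```

carry_out:
  targets:
    - [0, 0.004, -0.004, 0, 0]
    - [0, 0.0212, 0.0212, 0, 0]
    - [0, 0.0212, 0.0212, 0, 0]
    - [0, 0.0071, 0.0071, 0, 0]
    - [0, 0, 0, 0, 0]
    - [0, 0, 0, 0, 0]

```text
time: 33.57
position: [562.5, -313.6, 71.1]
eef_rot: [[-0.836, 0.548, -0.001], [0.548, 0.836, -0.002], [-0.0, -0.003, -1.0]]
force: [-4.3, -3.5, 0.4]
gripper_width: 10.6
finger_force: 60.5
```

carry_out:
  targets:
    - [0, 0.0071, 0.0071, 0, 0]
    - [0, 0, 0, 0, 0]
    - [0, 0, 0, 0, 0]

```text
time: 33.82
position: [562.2, -312.7, 71.0]
eef_rot: [[-0.836, 0.548, -0.001], [0.548, 0.836, -0.002], [-0.0, -0.003, -1.0]]
force: [-3.6, -3.5, 1.0]
gripper_width: 10.8
finger_force: 60.6
```

carry_out:
  targets:
    - [0, 0.0071, 0.0071, 0, 0]
    - [0, 0, 0, 0, 0]
    - [0, 0, 0, 0, 0]

```text
time: 34.07
position: [562.0, -311.7, 71.0]
eef_rot: [[-0.836, 0.548, -0.001], [0.548, 0.836, -0.002], [-0.0, -0.003, -1.0]]
force: [-5.1, -4.7, 0.9]
gripper_width: 10.8
finger_force: 60.6
```

carry_out:
  targets:
    - [0, 0.0071, 0.0071, 0, 0]
    - [0, 0, 0, 0, 0]
    - [0, 0, 0, 0, 0]

```text
time: 34.32
position: [561.7, -310.8, 71.0]
eef_rot: [[-0.836, 0.548, -0.001], [0.548, 0.836, -0.002], [-0.0, -0.003, -1.0]]
force: [-5.4, -4.2, 0.2]
gripper_width: 10.8
finger_force: 60.6
```

```bash
python3 -c "from h import *; pf()"
```

```text
pallet xy [-50.8  -91.08] F [-6.1 -3. ] Fz 0.2 M [-0.8   0.81  0.14]
```

carry_out:
  targets:
    - [0, 0.0071, 0.0071, 0, 0]
    - [0, 0, 0, 0, 0]
    - [0, 0, 0, 0, 0]

```text
time: 34.57
position: [561.5, -309.8, 71.0]
eef_rot: [[-0.836, 0.548, -0.001], [0.548, 0.836, -0.002], [-0.0, -0.003, -1.0]]
force: [-4.4, -4.3, 0.4]
gripper_width: 11.2
finger_force: 60.6
```

carry_out:
  targets:
    - [0, 0.0071, 0.0071, 0, 0]
    - [0, 0, 0, 0, 0]
    - [0, 0, 0, 0, 0]

```text
time: 34.82
position: [561.3, -308.9, 71.1]
eef_rot: [[-0.836, 0.548, -0.001], [0.548, 0.836, -0.002], [-0.0, -0.003, -1.0]]
force: [-4.4, -3.9, 0.7]
gripper_width: 11.3
finger_force: 60.6
```

carry_out:
  targets:
    - [0, 0.0071, 0.0071, 0, 0]
    - [0, 0, 0, 0, 0]
    - [0, 0, 0, 0, 0]

```text
time: 35.07
position: [561.2, -308.2, 71.1]
eef_rot: [[-0.836, 0.548, -0.001], [0.548, 0.836, -0.003], [-0.001, -0.003, -1.0]]
force: [-4.8, -4.7, 0.6]
gripper_width: 10.8
finger_force: 60.4
```

```bash
python3 -c "from h import *; pf()"
```

```text
pallet xy [-50.83 -88.43] F [-5.7 -3.7] Fz 0.6 M [-0.94  0.81  0.13]
```

carry_out:
  targets:
    - [0, 0.0071, 0.0071, 0, 0]
    - [0, 0, 0, 0, 0]
    - [0, 0, 0, 0, 0]

```text
time: 35.32
position: [561.1, -308.1, 71.2]
eef_rot: [[-0.837, 0.548, -0.0], [0.548, 0.837, -0.005], [-0.002, -0.004, -1.0]]
force: [-4.2, -6.9, -1.4]
gripper_width: 10.8
finger_force: 60.2
```

carry_out:
  targets:
    - [0, 0.0071, 0.0071, 0, 0]
    - [0, 0, 0, 0, 0]
    - [0, 0, 0, 0, 0]

```text
time: 35.57
position: [561.1, -307.9, 71.2]
eef_rot: [[-0.837, 0.548, 0.0], [0.548, 0.837, -0.006], [-0.004, -0.005, -1.0]]
force: [-4.4, -8.8, -1.5]
gripper_width: 10.8
finger_force: 60.2
```

```bash
python3 -c "from h import *; pf()"
```

```text
pallet xy [-50.84 -88.17] F [-6.1 -7.7] Fz -1.5 M [-1.67  0.84  0.04]
```

carry_out:
  targets:
    - [0, -0.007, -0.007, 0, 0]
    - [0, 0, 0, 0, 0]
    - [0, 0, 0, 0, 0]
    - [0.4, 0, 0, 0, 0]
    - [0.4, 0, 0, 0, 0]
    - [0.4, 0, 0, 0, 0]
    - [0.4, 0, 0, 0, 0]

```text
time: 36.15
position: [562.4, -305.1, 71.1]
eef_rot: [[-0.836, 0.549, 0.001], [0.549, 0.836, 0.0], [-0.001, 0.001, -1.0]]
force: [0.2, 0.4, -0.1]
gripper_width: 34.0
finger_force: 0.0
```

carry_out:
  targets:
    - [0.5, 0, 0, -0.1, 0]
    - [0.5, 0, 0, -0.3, 0]
    - [0.5, 0, 0, -0.4, 0]
    - [0.5, 0, 0, -0.4, 0]
    - [0.5, 0, 0, -0.2, 0]
    - [0.5, 0, 0, 0, 0]
    - [0.5, 0, 0, 0, 0]

```text
time: 36.73
position: [563.2, -306.0, 214.2]
eef_rot: [[-0.836, 0.549, 0.005], [0.549, 0.836, -0.003], [-0.006, 0.0, -1.0]]
force: [-0.3, 1.1, -0.3]
gripper_width: 43.2
finger_force: 0.0
```

```bash
cat >> h.py <<'E'
PC=np.array([593.+2.1*.979,-211.3-.1+2.1*.203])
E
python3 - <<'E'
from h import *
plan(560,177.5,110,55)
im,_=grab_frame('scene'); cv2.imwrite('pics/sc9.png',im[:,:,::-1])
print(PC)
E
```

```text
t 36.73 pos [ 563.2 -306.   214.2] phi 146.72 w 43.2 f 0.0 F [-0.3  1.1 -0.3] | turn 1.0192 (rows 12.8) then tool shift x 3.9423 y -2.8000 z 1.0422 q6 -89.1
[ 595.0559 -210.9737]
```

carry_out:
  targets:
    - [0.5, 0, 0, 0, 0.0728]
    - [0.5, 0, 0, 0, 0.0728]
    - [0.5, 0, 0, 0, 0.0728]
    - [0.5, 0, 0, 0, 0.0728]
    - [0.5, 0, 0, 0, 0.0728]
    - [0.5, 0, 0, 0, 0.0728]
    - [0.5, 0, 0, 0, 0.0728]
    - [0.5, 0, 0, 0, 0.0728]
    - [0.5, 0, 0, 0, 0.0728]
    - [0.5, 0, 0, 0, 0.0728]

```text
time: 37.62
position: [560.2, -304.4, 208.0]
eef_rot: [[0.159, 0.987, -0.004], [0.987, -0.159, 0.003], [0.002, -0.005, -1.0]]
force: [0.0, -0.1, -0.2]
gripper_width: 43.0
finger_force: 0.0
```

carry_out:
  targets:
    - [0.5, 0, 0, 0, 0.0728]
    - [0.5, 0, 0, 0, 0.0728]
    - [0.5, 0, 0, 0, 0.0728]
    - [0.5, 0, 0, 0, 0.0728]
    - [0.5, 0.3033, -0.2154, 0, 0]
    - [0.5, 0.3033, -0.2154, 0, 0]
    - [0.5, 0.3033, -0.2154, 0, 0]
    - [0.5, 0.3033, -0.2154, 0, 0]
    - [0.5, 0.3033, -0.2154, 0, 0]
    - [0.5, 0.3033, -0.2154, 0, 0]

```text
time: 38.45
position: [558.3, -80.2, 208.4]
eef_rot: [[0.574, 0.819, -0.005], [0.819, -0.574, 0.001], [-0.002, -0.005, -1.0]]
force: [0.4, -0.3, 0.7]
gripper_width: 42.6
finger_force: 0.0
```

carry_out:
  targets:
    - [0.5, 0.3033, -0.2154, 0, 0]
    - [0.5, 0.3033, -0.2154, 0, 0]
    - [0.5, 0.3033, -0.2154, 0, 0]
    - [0.5, 0.3033, -0.2154, 0, 0]
    - [0.5, 0.3033, -0.2154, 0, 0]
    - [0.5, 0.3033, -0.2154, 0, 0]
    - [0.5, 0.3033, -0.2154, 0, 0]
    - [0.5, 0, 0, 0.3, 0]
    - [0.5, 0, 0, 0.3, 0]
    - [0.5, 0, 0, 0.3, 0]

```text
time: 39.28
position: [557.0, 179.2, 118.3]
eef_rot: [[0.572, 0.82, -0.002], [0.82, -0.572, -0.001], [-0.002, -0.002, -1.0]]
force: [-0.3, -0.7, -0.9]
gripper_width: 42.7
finger_force: 0.0
```

carry_out:
  targets:
    - [0.5, 0, 0, 0.2, 0]
    - [0.5, 0, 0, 0, 0]
    - [0.5, 0, 0, 0, 0]
    - [0.5, 0, 0, 0, 0]

```text
time: 39.62
position: [558.8, 178.1, 101.0]
eef_rot: [[0.574, 0.819, -0.0], [0.819, -0.574, -0.0], [-0.0, -0.0, -1.0]]
force: [0.4, 0.4, -0.3]
gripper_width: 42.9
finger_force: 0.0
```

```bash
python3 - <<'E'
from h import *
plan(560,177.5,33,55)
E
```

```text
t 39.62 pos [558.8 178.1 101. ] phi 54.97 w 42.9 f 0.0 F [ 0.4  0.4 -0.3] | turn -0.0003 (rows 0.0) then tool shift x 0.0021 y 0.0133 z 0.6801 q6 48.4
```

carry_out:
  targets:
    - [0.5, 0.005, 0.013, 0.2, 0]
    - [0.5, 0, 0, 0.2, 0]
    - [0.5, 0, 0, 0.15, 0]
    - [0.5, 0, 0, 0.1, 0]
    - [0.5, 0, 0, 0.03, 0]
    - [0.5, 0, 0, 0, 0]
    - [0, 0, 0, 0, 0]
    - [0, 0, 0, 0, 0]
    - [0, 0, 0, 0, 0]
    - [0, 0, 0, 0, 0]

```text
time: 40.45
position: [561.5, 178.1, 34.6]
eef_rot: [[0.574, 0.819, 0.003], [0.819, -0.574, 0.001], [0.002, 0.002, -1.0]]
force: [-0.2, 0.1, 2.6]
gripper_width: 11.1
finger_force: 60.8
```

carry_out:
  targets:
    - [0, 0, 0, 0, 0]
    - [0, 0, 0, 0, 0]
    - [0, 0, 0, 0, 0]

```text
time: 40.7
position: [561.5, 178.1, 34.5]
eef_rot: [[0.574, 0.819, 0.003], [0.819, -0.574, 0.001], [0.002, 0.002, -1.0]]
force: [-0.5, 0.6, 6.3]
gripper_width: 11.1
finger_force: 61.0
```

carry_out:
  targets:
    - [0, 0, 0, -0.05, 0]
    - [0, 0, 0, -0.15, 0]
    - [0, 0, 0, -0.25, 0]
    - [0, 0, 0, -0.25, 0]
    - [0, 0, 0, -0.2, 0]
    - [0, 0, 0, 0, 0]
    - [0, 0, 0, 0, 0]

```text
time: 41.28
position: [560.6, 177.9, 123.9]
eef_rot: [[0.574, 0.819, 0.002], [0.819, -0.574, 0.001], [0.002, 0.002, -1.0]]
force: [-0.7, -1.0, -2.1]
gripper_width: 11.2
finger_force: 60.1
```

```bash
python3 - <<'E'
from h import *
plan(*seat('in22',8),110,56.7)
E
```

```text
t 41.28 pos [560.6 177.9 123.9] phi 54.98 w 11.2 f 60.1 F [-0.7 -1.  -2.1] | turn -0.0191 (rows 0.2) then tool shift x -2.7784 y 2.3518 z 0.1392 q6 48.4
```

carry_out:
  targets:
    - [0, 0, 0, 0, -0.0191]
    - [0, -0.2778, 0.2352, 0, 0]
    - [0, -0.2778, 0.2352, 0, 0]
    - [0, -0.2778, 0.2352, 0, 0]
    - [0, -0.2778, 0.2352, 0, 0]
    - [0, -0.2778, 0.2352, 0, 0]
    - [0, -0.2778, 0.2352, 0, 0]
    - [0, -0.2778, 0.2352, 0, 0]
    - [0, -0.2778, 0.2352, 0, 0]
    - [0, -0.2778, 0.2352, 0, 0]

```text
time: 42.12
position: [597.6, -148.6, 120.1]
eef_rot: [[0.549, 0.836, -0.005], [0.836, -0.549, 0.002], [-0.001, -0.005, -1.0]]
force: [1.5, 0.8, -2.0]
gripper_width: 11.2
finger_force: 60.0
```

carry_out:
  targets:
    - [0, -0.2778, 0.2352, 0, 0]
    - [0, 0, 0, 0, 0]
    - [0, 0, 0, 0.15, 0]
    - [0, 0, 0, 0.15, 0]
    - [0, 0, 0, 0.05, 0]
    - [0, 0, 0, 0, 0]
    - [0, 0, 0, 0, 0]

```text
time: 42.7
position: [602.8, -182.8, 86.3]
eef_rot: [[0.549, 0.836, -0.003], [0.836, -0.549, 0.001], [-0.001, -0.003, -1.0]]
force: [0.4, 0.7, -1.2]
gripper_width: 10.8
finger_force: 60.1
```

```bash
python3 - <<'E'
from h import *
plan(*seat('in22',8),71.5,56.7);pf()
E
```

```text
t 42.70 pos [ 602.8 -182.8   86.3] phi 56.72 w 10.8 f 60.1 F [ 0.4  0.7 -1.2] | turn 0.0002 (rows 0.0) then tool shift x 0.0045 y 0.0189 z 0.1481 q6 12.5
pallet xy [13.35 26.01] F [0.5 0.6] Fz -1.2 M [-0.02 -0.02  0.03]
```

carry_out:
  targets:
    - [0, 0.0045, 0.019, 0.07, 0]
    - [0, 0, 0, 0.05, 0]
    - [0, 0, 0, 0.03, 0]
    - [0, 0, 0, 0.005, 0]
    - [0, 0, 0, 0, 0]
    - [0, -0.0212, -0.0212, 0, 0]
    - [0, -0.0141, -0.0141, 0, 0]
    - [0, 0, 0, 0, 0]
    - [0, 0, 0, 0, 0]

```text
time: 43.45
position: [600.9, -185.4, 72.7]
eef_rot: [[0.549, 0.836, 0.0], [0.836, -0.549, -0.0], [0.0, 0.0, -1.0]]
force: [0.2, 0.3, -1.8]
gripper_width: 10.6
finger_force: 60.1
```

```bash
python3 - <<'E'
from h import *
plan(*seat('in22',0),71.5,56.7);pf()
E
```

```text
t 43.45 pos [ 600.9 -185.4   72.7] phi 56.68 w 10.6 f 60.1 F [ 0.2  0.3 -1.8] | turn -0.0002 (rows 0.0) then tool shift x 0.0366 y -0.0923 z 0.0122 q6 12.2
pallet xy [10.94 23.88] F [0.2 0.3] Fz -1.8 M [ 0.03  0.01 -0.02]
```

carry_out:
  targets:
    - [0, 0, 0, 0.02, 0]
    - [0, 0, 0, 0, 0]
    - [0, -0.0141, -0.0141, 0, 0]
    - [0, 0, 0, 0, 0]
    - [0, 0, 0, 0, 0]

```text
time: 43.87
position: [599.1, -185.7, 70.6]
eef_rot: [[0.549, 0.836, 0.0], [0.836, -0.549, -0.0], [-0.0, 0.0, -1.0]]
force: [0.4, 0.4, -0.5]
gripper_width: 11.1
finger_force: 60.2
```

carry_out:
  targets:
    - [0, -0.0071, -0.0071, 0, 0]
    - [0, 0, 0, 0, 0]
    - [0, 0, 0, 0, 0]

```text
time: 44.12
position: [598.2, -185.9, 70.6]
eef_rot: [[0.549, 0.836, 0.0], [0.836, -0.549, -0.0], [0.0, 0.0, -1.0]]
force: [0.1, -0.5, 0.4]
gripper_width: 11.0
finger_force: 60.1
```

carry_out:
  targets:
    - [0, -0.0071, -0.0071, 0, 0]
    - [0, 0, 0, 0, 0]
    - [0, 0, 0, 0, 0]

```text
time: 44.37
position: [597.4, -186.0, 70.6]
eef_rot: [[0.549, 0.836, 0.001], [0.836, -0.549, -0.0], [0.0, 0.001, -1.0]]
force: [0.7, 0.9, -0.6]
gripper_width: 10.6
finger_force: 60.1
```

carry_out:
  targets:
    - [0, -0.0071, -0.0071, 0, 0]
    - [0, 0, 0, 0, 0]
    - [0, 0, 0, 0, 0]

```text
time: 44.62
position: [597.3, -186.1, 70.7]
eef_rot: [[0.549, 0.836, 0.003], [0.836, -0.549, -0.0], [0.001, 0.002, -1.0]]
force: [4.5, 1.3, -2.2]
gripper_width: 11.1
finger_force: 59.8
```

```bash
python3 -c "from h import *; pf()"
```

```text
pallet xy [ 7.25 23.91] F [4.6 0.4] Fz -2.2 M [ 0.29 -0.89  0.02]
```

carry_out:
  targets:
    - [0, 0.004, 0.004, 0, 0]
    - [0, 0.0212, -0.0212, 0, 0]
    - [0, 0.0212, -0.0212, 0, 0]
    - [0, 0.0071, -0.0071, 0, 0]
    - [0, 0, 0, 0, 0]
    - [0, 0, 0, 0, 0]

```text
time: 45.12
position: [596.0, -179.5, 71.0]
eef_rot: [[0.549, 0.836, 0.002], [0.836, -0.549, -0.001], [0.0, 0.002, -1.0]]
force: [4.4, -1.1, -0.6]
gripper_width: 10.8
finger_force: 60.0
```

carry_out:
  targets:
    - [0, 0.0071, -0.0071, 0, 0]
    - [0, 0, 0, 0, 0]
    - [0, 0, 0, 0, 0]

```text
time: 45.37
position: [595.8, -178.7, 70.9]
eef_rot: [[0.549, 0.836, 0.002], [0.836, -0.549, -0.001], [0.0, 0.002, -1.0]]
force: [4.6, -0.4, 0.3]
gripper_width: 10.8
finger_force: 60.1
```

carry_out:
  targets:
    - [0, 0.0071, -0.0071, 0, 0]
    - [0, 0, 0, 0, 0]
    - [0, 0, 0, 0, 0]

```text
time: 45.62
position: [595.6, -177.8, 70.9]
eef_rot: [[0.549, 0.836, 0.002], [0.836, -0.549, -0.001], [0.0, 0.002, -1.0]]
force: [5.2, -0.7, -0.9]
gripper_width: 10.8
finger_force: 60.1
```

carry_out:
  targets:
    - [0, 0.0071, -0.0071, 0, 0]
    - [0, 0, 0, 0, 0]
    - [0, 0, 0, 0, 0]

```text
time: 45.87
position: [595.4, -176.8, 70.9]
eef_rot: [[0.549, 0.836, 0.002], [0.836, -0.549, -0.001], [0.0, 0.002, -1.0]]
force: [5.2, -1.6, 0.0]
gripper_width: 11.1
finger_force: 60.0
```

```bash
python3 -c "from h import *; pf()"
```

```text
pallet xy [ 7.26 33.41] F [ 4.8 -2.7] Fz 0.0 M [-0.22 -0.92  0.1 ]
```

carry_out:
  targets:
    - [0, 0.0071, -0.0071, 0, 0]
    - [0, 0, 0, 0, 0]
    - [0, 0, 0, 0, 0]

```text
time: 46.12
position: [595.3, -176.5, 70.9]
eef_rot: [[0.549, 0.836, 0.002], [0.836, -0.549, -0.002], [-0.001, 0.003, -1.0]]
force: [4.6, -3.2, -1.7]
gripper_width: 10.7
finger_force: 59.9
```

carry_out:
  targets:
    - [0, 0.0071, -0.0071, 0, 0]
    - [0, 0, 0, 0, 0]
    - [0, 0, 0, 0, 0]

```text
time: 46.37
position: [595.3, -176.4, 71.0]
eef_rot: [[0.549, 0.836, 0.003], [0.836, -0.549, -0.004], [-0.001, 0.004, -1.0]]
force: [4.6, -5.3, -2.2]
gripper_width: 10.8
finger_force: 59.8
```

```bash
python3 -c "from h import *; pf()"
```

```text
pallet xy [ 7.24 33.81] F [ 3.4 -6.1] Fz -2.2 M [-0.89 -1.    0.02]
```

carry_out:
  targets:
    - [0, -0.004, 0.004, 0, 0]
    - [0, 0, 0, 0, 0]
    - [0, 0, 0, 0, 0]
    - [0.4, 0, 0, 0, 0]
    - [0.4, 0, 0, 0, 0]
    - [0.4, 0, 0, 0, 0]
    - [0.4, 0, 0, 0, 0]

```text
time: 46.95
position: [592.8, -174.4, 69.7]
eef_rot: [[0.549, 0.836, -0.003], [0.836, -0.549, 0.001], [-0.001, -0.004, -1.0]]
force: [0.8, -0.6, -0.2]
gripper_width: 34.3
finger_force: 0.0
```

carry_out:
  targets:
    - [0.5, 0, 0, -0.1, 0]
    - [0.5, 0, 0, -0.3, 0]
    - [0.5, 0, 0, -0.4, 0]
    - [0.5, 0, 0, -0.4, 0]
    - [0.5, 0, 0, -0.2, 0]
    - [0.5, 0, 0, 0, 0]
    - [0.5, 0, 0, 0, 0]

```text
time: 47.53
position: [595.4, -175.2, 213.4]
eef_rot: [[0.549, 0.836, 0.004], [0.836, -0.549, -0.002], [0.001, 0.004, -1.0]]
force: [-0.5, -0.2, -0.4]
gripper_width: 42.8
finger_force: 0.0
```

```bash
python3 - <<'E'
from h import *
plan(650.8,249.7,100,113.5)
E
```

```text
t 47.53 pos [ 595.4 -175.2  213.4] phi 56.70 w 42.8 f 0.0 F [-0.5 -0.2 -0.4] | turn -0.6311 (rows 7.9) then tool shift x 3.6760 y 2.2025 z 1.1339 q6 12.9
```

carry_out:
  targets:
    - [0.5, 0, 0, 0, -0.0701]
    - [0.5, 0, 0, 0, -0.0701]
    - [0.5, 0, 0, 0, -0.0701]
    - [0.5, 0, 0, 0, -0.0701]
    - [0.5, 0, 0, 0, -0.0701]
    - [0.5, 0, 0, 0, -0.0701]
    - [0.5, 0, 0, 0, -0.0701]
    - [0.5, 0, 0, 0, -0.0701]
    - [0.5, 0, 0, 0, -0.0701]
    - [0.5, 0.3342, 0.2002, 0, 0]

```text
time: 48.37
position: [597.5, -141.1, 208.1]
eef_rot: [[-0.397, 0.918, -0.004], [0.918, 0.397, -0.003], [-0.001, -0.005, -1.0]]
force: [1.3, 0.2, 0.3]
gripper_width: 42.4
finger_force: 0.0
```

carry_out:
  targets:
    - [0.5, 0.3342, 0.2002, 0, 0]
    - [0.5, 0.3342, 0.2002, 0, 0]
    - [0.5, 0.3342, 0.2002, 0, 0]
    - [0.5, 0.3342, 0.2002, 0, 0]
    - [0.5, 0.3342, 0.2002, 0, 0]
    - [0.5, 0.3342, 0.2002, 0, 0]
    - [0.5, 0.3342, 0.2002, 0, 0]
    - [0.5, 0.3342, 0.2002, 0, 0]
    - [0.5, 0.3342, 0.2002, 0, 0]
    - [0.5, 0.3342, 0.2002, 0, 0]

```text
time: 49.2
position: [648.0, 251.4, 207.7]
eef_rot: [[-0.399, 0.917, -0.005], [0.917, 0.399, -0.002], [0.0, -0.005, -1.0]]
force: [0.9, -0.0, -0.6]
gripper_width: 42.6
finger_force: 0.0
```

carry_out:
  targets:
    - [0.5, 0, 0, 0.3, 0]
    - [0.5, 0, 0, 0.3, 0]
    - [0.5, 0, 0, 0.3, 0]
    - [0.5, 0, 0, 0.2, 0]
    - [0.5, 0, 0, 0, 0]
    - [0.5, 0, 0, 0, 0]
    - [0.5, 0, 0, 0, 0]

```text
time: 49.78
position: [650.0, 250.0, 100.7]
eef_rot: [[-0.398, 0.917, -0.0], [0.917, 0.398, -0.0], [0.0, -0.0, -1.0]]
force: [0.1, 0.0, 0.6]
gripper_width: 42.8
finger_force: 0.0
```

```bash
python3 - <<'E'
from h import *
plan(650.8,249.7,33,113.5)
E
```

```text
t 49.78 pos [650.  250.  100.7] phi 113.48 w 42.8 f 0.0 F [0.1 0.  0.6] | turn -0.0003 (rows 0.0) then tool shift x -0.0058 y 0.0060 z 0.6766 q6 -6.0
```

carry_out:
  targets:
    - [0.5, -0.006, 0.006, 0.2, 0]
    - [0.5, 0, 0, 0.2, 0]
    - [0.5, 0, 0, 0.15, 0]
    - [0.5, 0, 0, 0.1, 0]
    - [0.5, 0, 0, 0.03, 0]
    - [0.5, 0, 0, 0, 0]
    - [0, 0, 0, 0, 0]
    - [0, 0, 0, 0, 0]
    - [0, 0, 0, 0, 0]
    - [0, 0, 0, 0, 0]

```text
time: 50.62
position: [651.9, 250.1, 34.1]
eef_rot: [[-0.398, 0.917, 0.003], [0.917, 0.398, 0.001], [-0.0, 0.003, -1.0]]
force: [0.7, -0.6, 3.1]
gripper_width: 10.8
finger_force: 60.6
```

carry_out:
  targets:
    - [0, 0, 0, 0, 0]
    - [0, 0, 0, 0, 0]
    - [0, 0, 0, 0, 0]

```text
time: 50.87
position: [652.0, 250.1, 34.1]
eef_rot: [[-0.398, 0.917, 0.003], [0.917, 0.398, 0.001], [-0.0, 0.003, -1.0]]
force: [0.6, -0.7, 4.9]
gripper_width: 11.0
finger_force: 61.0
```

carry_out:
  targets:
    - [0, 0, 0, -0.05, 0]
    - [0, 0, 0, -0.15, 0]
    - [0, 0, 0, -0.25, 0]
    - [0, 0, 0, -0.25, 0]
    - [0, 0, 0, -0.2, 0]
    - [0, 0, 0, 0, 0]
    - [0, 0, 0, 0, 0]

```text
time: 51.45
position: [651.6, 250.0, 124.4]
eef_rot: [[-0.398, 0.917, 0.003], [0.917, 0.398, 0.001], [-0.0, 0.003, -1.0]]
force: [-0.2, 0.4, -1.1]
gripper_width: 10.5
finger_force: 60.0
```

```bash
python3 - <<'E'
from h import *
plan(*seat('in10',8),110,146.7)
E
```

```text
t 51.45 pos [651.6 250.  124.4] phi 113.48 w 10.5 f 60.0 F [-0.2  0.4 -1.1] | turn -0.3691 (rows 4.6) then tool shift x -2.3410 y -4.2340 z 0.1436 q6 -6.1
```

carry_out:
  targets:
    - [0, 0, 0, -0.04, -0.0738]
    - [0, 0, 0, -0.04, -0.0738]
    - [0, 0, 0, -0.04, -0.0738]
    - [0, 0, 0, -0.04, -0.0738]
    - [0, 0, 0, -0.04, -0.0738]
    - [0, -0.1801, -0.3257, 0, 0]
    - [0, -0.1801, -0.3257, 0, 0]
    - [0, -0.1801, -0.3257, 0, 0]
    - [0, -0.1801, -0.3257, 0, 0]
    - [0, -0.1801, -0.3257, 0, 0]

```text
time: 52.28
position: [634.0, 62.6, 139.6]
eef_rot: [[-0.836, 0.549, -0.005], [0.549, 0.836, -0.0], [0.004, -0.003, -1.0]]
force: [0.4, 0.5, -1.5]
gripper_width: 10.4
finger_force: 60.0
```

carry_out:
  targets:
    - [0, -0.1801, -0.3257, 0, 0]
    - [0, -0.1801, -0.3257, 0, 0]
    - [0, -0.1801, -0.3257, 0, 0]
    - [0, -0.1801, -0.3257, 0, 0]
    - [0, -0.1801, -0.3257, 0, 0]
    - [0, -0.1801, -0.3257, 0, 0]
    - [0, -0.1801, -0.3257, 0, 0]
    - [0, -0.1801, -0.3257, 0, 0]
    - [0, 0, 0, 0, 0]
    - [0, 0, 0, 0, 0]

```text
time: 53.12
position: [611.7, -234.5, 139.9]
eef_rot: [[-0.833, 0.553, -0.004], [0.553, 0.833, 0.002], [0.004, -0.001, -1.0]]
force: [0.5, 0.0, -2.3]
gripper_width: 10.8
finger_force: 60.0
```

carry_out:
  targets:
    - [0, 0, 0, 0.15, 0]
    - [0, 0, 0, 0.2, 0]
    - [0, 0, 0, 0.15, 0]
    - [0, 0, 0, 0.05, 0]
    - [0, 0, 0, 0, 0]
    - [0, 0, 0, 0, 0]

```text
time: 53.62
position: [613.5, -231.8, 86.7]
eef_rot: [[-0.836, 0.548, -0.002], [0.548, 0.836, 0.001], [0.002, -0.0, -1.0]]
force: [-0.4, 0.8, -0.5]
gripper_width: 10.8
finger_force: 60.0
```

```bash
python3 - <<'E'
from h import *
plan(*seat('in10',8),70.5,146.7);pf()
E
```

```text
t 53.62 pos [ 613.5 -231.8   86.7] phi 146.74 w 10.8 f 60.0 F [-0.4  0.8 -0.5] | turn 0.0004 (rows 0.0) then tool shift x -0.0147 y 0.0022 z 0.1618 q6 -81.2
pallet xy [ 13.8  -24.12] F [-0.2  0.8] Fz -0.5 M [ 0.02 -0.03  0.02]
```

carry_out:
  targets:
    - [0, -0.015, 0, 0.07, 0]
    - [0, 0, 0, 0.05, 0]
    - [0, 0, 0, 0.03, 0]
    - [0, 0, 0, 0.012, 0]
    - [0, 0, 0, 0, 0]
    - [0, 0.0212, -0.0212, 0, 0]
    - [0, 0.0141, -0.0141, 0, 0]
    - [0, 0, 0, 0, 0]
    - [0, 0, 0, 0, 0]

```text
time: 54.37
position: [610.1, -234.8, 71.5]
eef_rot: [[-0.836, 0.549, 0.0], [0.549, 0.836, -0.0], [-0.0, 0.0, -1.0]]
force: [0.0, 0.3, -1.0]
gripper_width: 10.8
finger_force: 60.0
```

```bash
python3 - <<'E'
from h import *
plan(*seat('in10',0),70.3,146.7);pf()
E
```

```text
t 54.37 pos [ 610.1 -234.8   71.5] phi 146.67 w 10.8 f 60.0 F [ 0.   0.3 -1. ] | turn -0.0003 (rows 0.0) then tool shift x -0.0268 y -0.0675 z 0.0123 q6 -81.5
pallet xy [  9.88 -26.33] F [0.1 0.3] Fz -1.0 M [-0.09 -0.04 -0.  ]
```

carry_out:
  targets:
    - [0, 0, 0, 0.012, 0]
    - [0, 0, 0, 0, 0]
    - [0, 0.0106, -0.0106, 0, 0]
    - [0, 0, 0, 0, 0]
    - [0, 0, 0, 0, 0]

```text
time: 54.78
position: [608.6, -234.9, 70.1]
eef_rot: [[-0.836, 0.549, -0.0], [0.549, 0.836, 0.0], [0.0, -0.0, -1.0]]
force: [1.0, 0.3, -0.8]
gripper_width: 10.9
finger_force: 60.1
```

carry_out:
  targets:
    - [0, 0.0071, -0.0071, 0, 0]
    - [0, 0, 0, 0, 0]
    - [0, 0, 0, 0, 0]

```text
time: 55.03
position: [607.6, -235.1, 70.1]
eef_rot: [[-0.836, 0.549, -0.0], [0.549, 0.836, -0.0], [0.0, -0.0, -1.0]]
force: [0.0, 0.1, -1.1]
gripper_width: 10.7
finger_force: 60.2
```

carry_out:
  targets:
    - [0, 0.0071, -0.0071, 0, 0]
    - [0, 0, 0, 0, 0]
    - [0, 0, 0, 0, 0]

```text
time: 55.28
position: [606.6, -235.3, 70.1]
eef_rot: [[-0.836, 0.549, -0.0], [0.549, 0.836, 0.0], [0.0, -0.0, -1.0]]
force: [0.1, -0.6, -1.4]
gripper_width: 11.0
finger_force: 60.2
```

carry_out:
  targets:
    - [0, 0.0071, -0.0071, 0, 0]
    - [0, 0, 0, 0, 0]
    - [0, 0, 0, 0, 0]

```text
time: 55.53
position: [606.4, -235.4, 70.2]
eef_rot: [[-0.836, 0.549, 0.001], [0.549, 0.836, -0.0], [-0.001, 0.001, -1.0]]
force: [1.6, 0.3, -1.6]
gripper_width: 11.3
finger_force: 59.8
```

```bash
python3 -c "from h import *; pf()"
```

```text
pallet xy [  6.11 -26.23] F [1.6 0. ] Fz -1.6 M [ 0.16 -0.37 -0.04]
```

carry_out:
  targets:
    - [0, -0.0141, -0.0141, 0, 0]
    - [0, -0.0141, -0.0141, 0, 0]
    - [0, 0, 0, 0, 0]
    - [0, 0, 0, 0, 0]

```text
time: 55.87
position: [607.2, -239.6, 70.3]
eef_rot: [[-0.836, 0.549, 0.001], [0.549, 0.836, -0.0], [-0.001, 0.0, -1.0]]
force: [2.6, 0.8, -1.2]
gripper_width: 10.9
finger_force: 59.9
```

carry_out:
  targets:
    - [0, -0.0071, -0.0071, 0, 0]
    - [0, 0, 0, 0, 0]
    - [0, 0, 0, 0, 0]

```text
time: 56.12
position: [607.3, -240.3, 70.3]
eef_rot: [[-0.836, 0.549, 0.001], [0.549, 0.836, 0.0], [-0.001, 0.001, -1.0]]
force: [4.0, 2.9, -0.7]
gripper_width: 11.3
finger_force: 59.9
```

carry_out:
  targets:
    - [0, -0.0071, -0.0071, 0, 0]
    - [0, 0, 0, 0, 0]
    - [0, 0, 0, 0, 0]

```text
time: 56.37
position: [607.5, -241.1, 70.2]
eef_rot: [[-0.836, 0.549, 0.001], [0.549, 0.836, 0.0], [-0.001, 0.001, -1.0]]
force: [3.6, 3.5, -1.2]
gripper_width: 11.1
finger_force: 59.9
```

carry_out:
  targets:
    - [0, -0.0071, -0.0071, 0, 0]
    - [0, 0, 0, 0, 0]
    - [0, 0, 0, 0, 0]

```text
time: 56.62
position: [607.6, -241.8, 70.2]
eef_rot: [[-0.836, 0.549, 0.001], [0.549, 0.836, 0.001], [-0.0, 0.001, -1.0]]
force: [4.9, 3.6, -1.2]
gripper_width: 11.2
finger_force: 60.0
```

```bash
python3 -c "from h import *; pf()"
```

```text
pallet xy [  6.08 -32.72] F [5.5 2.6] Fz -1.2 M [ 0.75 -0.78 -0.08]
```

carry_out:
  targets:
    - [0, -0.0071, -0.0071, 0, 0]
    - [0, 0, 0, 0, 0]
    - [0, 0, 0, 0, 0]

```text
time: 56.87
position: [607.6, -241.9, 70.2]
eef_rot: [[-0.835, 0.55, 0.0], [0.55, 0.835, 0.002], [0.001, 0.002, -1.0]]
force: [4.1, 5.5, -0.3]
gripper_width: 11.0
finger_force: 60.1
```

carry_out:
  targets:
    - [0, -0.0071, -0.0071, 0, 0]
    - [0, 0, 0, 0, 0]
    - [0, 0, 0, 0, 0]

```text
time: 57.12
position: [607.6, -242.0, 70.2]
eef_rot: [[-0.835, 0.55, -0.001], [0.55, 0.835, 0.004], [0.003, 0.003, -1.0]]
force: [3.6, 7.7, 0.3]
gripper_width: 11.1
finger_force: 60.2
```

carry_out:
  targets:
    - [0, -0.0071, -0.0071, 0, 0]
    - [0, 0, 0, 0, 0]
    - [0, 0, 0, 0, 0]

```text
time: 57.37
position: [607.7, -242.0, 70.3]
eef_rot: [[-0.835, 0.55, -0.001], [0.55, 0.835, 0.006], [0.004, 0.004, -1.0]]
force: [3.2, 9.3, 2.2]
gripper_width: 11.3
finger_force: 60.4
```

```bash
python3 -c "from h import *; pf()"
```

```text
pallet xy [  6.05 -32.96] F [5.1 8.4] Fz 2.2 M [ 1.74 -0.58 -0.13]
```

carry_out:
  targets:
    - [0, 0.012, 0.012, 0, 0]
    - [0, 0, 0, 0, 0]
    - [0, 0, 0, 0, 0]
    - [0.4, 0, 0, 0, 0]
    - [0.4, 0, 0, 0, 0]
    - [0.4, 0, 0, 0, 0]
    - [0.4, 0, 0, 0, 0]

```text
time: 57.95
position: [606.7, -244.3, 69.9]
eef_rot: [[-0.836, 0.549, -0.001], [0.549, 0.836, -0.001], [0.001, -0.001, -1.0]]
force: [0.3, 0.3, -0.3]
gripper_width: 34.3
finger_force: 0.0
```

carry_out:
  targets:
    - [0.5, 0, 0, -0.1, 0]
    - [0.5, 0, 0, -0.3, 0]
    - [0.5, 0, 0, -0.4, 0]
    - [0.5, 0, 0, -0.4, 0]
    - [0.5, 0, 0, -0.2, 0]
    - [0.5, 0.2, 0.3, 0, 0]
    - [0.5, 0.2, 0.3, 0, 0]
    - [0.5, 0.2, 0.3, 0, 0]
    - [0.5, 0.2, 0.3, 0, 0]
    - [0.5, 0.2, 0.3, 0, 0]

```text
time: 58.78
position: [605.9, -62.4, 211.2]
eef_rot: [[-0.835, 0.55, 0.001], [0.55, 0.835, -0.001], [-0.001, -0.0, -1.0]]
force: [0.3, 0.9, 0.3]
gripper_width: 43.0
finger_force: 0.0
```

carry_out:
  targets:
    - [0.5, 0.2, 0.3, 0, 0]
    - [0.5, 0.2, 0.3, 0, 0]
    - [0.5, 0.2, 0.3, 0, 0]
    - [0.5, 0, 0, 0, 0]

```text
time: 59.12
position: [605.1, 50.7, 211.1]
eef_rot: [[-0.838, 0.545, 0.001], [0.545, 0.838, 0.003], [0.001, 0.003, -1.0]]
force: [0.2, -0.3, 0.4]
gripper_width: 43.0
finger_force: 0.0
```

```bash
python3 - <<'E'
from h import *
plan(0,0,0,0)
s,_=grab_frame('scene'); t,_=grab_frame('top'); cv2.imwrite('pics/t10.png',t[:,:,::-1]); cv2.imwrite('pics/s10.png',s[:,:,::-1])
a=cv2.resize(t[175:285,300:475],None,fx=4,fy=4,interpolation=cv2.INTER_CUBIC)
b=cv2.resize(s[170:270,180:380],None,fx=0.5,fy=1)
c=cv2.resize(s[170:270,185:320],None,fx=1,fy=1)
cv2.imwrite('pics/cK.png',a[:,:,::-1])
E
```

```text
t 59.12 pos [605.1  50.7 211.1] phi 146.98 w 43.0 f 0.0 F [ 0.2 -0.3  0.4] | turn 1.6331 (rows 20.5) then tool shift x -6.0506 y 0.5070 z 2.1109 q6 -56.5
```

View pics/cK.png

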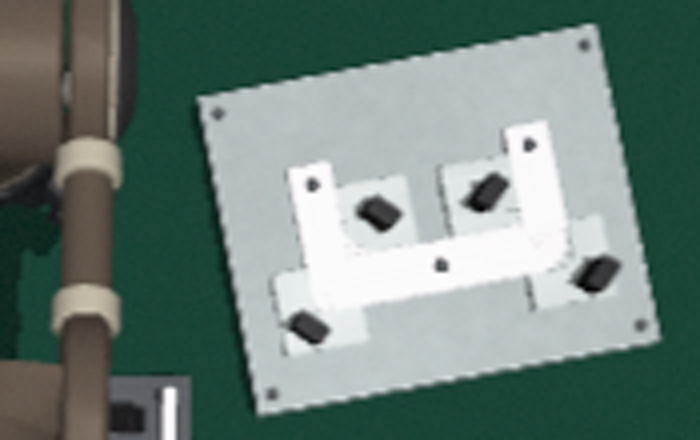

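```bash
cat > chk.py <<'E'
from leaf import *
for cam,f in (('top','t10'),('scene','s10')):
    g=cv2.imread(f'pics/{f}.png').max(-1)
    for k in SEAT:
        x,y=seat(k); q=rot([(6,10),(-6,10),(-6,-10),(6,-10)],np.radians(D[k]+PY))+[x,y]
        H=cv2.convexHull(np.vstack([px(cam,np.c_[q,np.full(4,z)]) for z in (48,82)]).astype(np.float32))
        m=cv2.moments(H); e=np.array([m['m10'],m['m01']])/m['m00']; u,v=e.astype(int)
        sub=g[v-14:v+15,u-14:u+15]; w=(sub<90).astype(np.uint8); n,l,st,c=cv2.connectedComponentsWithStats(w)
        i=1+np.argmin([np.hypot(*(c[j]-14))-st[j,4]*.05 for j in range(1,n)])
        o=c[i]+[u-14,v-14]; d=(atz(cam,[o],65)-atz(cam,[e],65))[0]
        a=np.radians(PY); print(cam,k,'area',st[i,4],round(m['m00']),'dpx',(o-e).round(2),'d pallet mm',np.round([d@[np.cos(a),np.sin(a)],d@[-np.sin(a),np.cos(a)]],1))
E
python3 chk.py
```

```text
top out10 area 46 58 dpx [-0.23  1.12] d pallet mm [-2.5  1. ]
top out22 area 63 78 dpx [-0.06  0.8 ] d pallet mm [-1.9  0.5]
top in22 area 52 66 dpx [-0.16  1.25] d pallet mm [-2.9  0.9]
top in10 area 54 69 dpx [-0.27  1.09] d pallet mm [-2.5  1.2]
scene out10 area 54 82 dpx [ 0.21 -0.35] d pallet mm [-1.3 -0.2]
scene out22 area 387 97 dpx [-1.92 -6.89] d pallet mm [-18.6 -20.1]
scene in22 area 46 78 dpx [0.26 0.1 ] d pallet mm [-0.1  0.8]
scene in10 area 68 102 dpx [0.44 0.33] d pallet mm [0.4 1.6]
```

```bash
python3 - <<'E'
from h import *
plan(607.6,-242,211,146.7)
E
```

```text
t 59.22 pos [605.4  45.9 210.9] phi 146.87 w 42.6 f 0.0 F [ 0.1  0.2 -0.7] | turn 0.0019 (rows 0.0) then tool shift x -1.5988 y -2.3948 z -0.0011 q6 -56.6
```

carry_out:
  targets:
    - [0.5, -0.2, -0.2994, 0, 0]
    - [0.5, -0.2, -0.2994, 0, 0]
    - [0.5, -0.2, -0.2994, 0, 0]
    - [0.5, -0.2, -0.2994, 0, 0]
    - [0.5, -0.2, -0.2994, 0, 0]
    - [0.5, -0.2, -0.2994, 0, 0]
    - [0.5, -0.2, -0.2994, 0, 0]
    - [0.5, -0.2, -0.2994, 0, 0]
    - [0.5, 0, 0, 0.4, 0]
    - [0.5, 0, 0, 0.4, 0]

```text
time: 60.05
position: [610.1, -250.1, 133.9]
eef_rot: [[-0.832, 0.554, 0.009], [0.554, 0.832, -0.006], [-0.011, 0.0, -1.0]]
force: [0.8, -0.2, -2.3]
gripper_width: 42.8
finger_force: 0.0
```

carry_out:
  targets:
    - [0.5, 0, 0, 0.1, 0]
    - [0.5, 0, 0, 0, 0]
    - [0.5, 0, 0, 0, 0]
    - [0.5, 0, 0, 0, 0]

```text
time: 60.38
position: [609.3, -244.2, 122.7]
eef_rot: [[-0.836, 0.549, 0.004], [0.549, 0.836, -0.002], [-0.004, 0.0, -1.0]]
force: [0.2, -0.8, 0.6]
gripper_width: 42.6
finger_force: 0.0
```

```bash
python3 - <<'E'
from h import *
plan(607.6,-242,70.5,146.7)
E
```

```text
t 60.38 pos [ 609.3 -244.2  122.7] phi 146.70 w 42.6 f 0.0 F [ 0.2 -0.8  0.6] | turn 0.0000 (rows 0.0) then tool shift x 0.0264 y 0.0084 z 0.5221 q6 -82.3
```

carry_out:
  targets:
    - [0.5, 0.026, 0.008, 0.15, 0]
    - [0.5, 0, 0, 0.2, 0]
    - [0.5, 0, 0, 0.12, 0]
    - [0.5, 0, 0, 0.05, 0]
    - [0.5, 0, 0, 0, 0]
    - [0.5, 0, 0, 0, 0]
    - [0, 0, 0, 0, 0]
    - [0, 0, 0, 0, 0]
    - [0, 0, 0, 0, 0]
    - [0, 0, 0, 0, 0]

```text
time: 61.22
position: [607.1, -241.3, 69.4]
eef_rot: [[-0.836, 0.549, 0.002], [0.549, 0.836, -0.0], [-0.002, 0.001, -1.0]]
force: [-0.2, 1.4, 4.1]
gripper_width: 11.0
finger_force: 59.8
```

carry_out:
  targets:
    - [0, 0, 0, 0, 0]
    - [0, 0, 0, 0, 0]
    - [0, 0, 0, 0, 0]

```text
time: 61.47
position: [607.1, -241.3, 69.4]
eef_rot: [[-0.836, 0.549, 0.002], [0.549, 0.836, -0.001], [-0.002, 0.001, -1.0]]
force: [0.6, 2.0, 5.9]
gripper_width: 10.7
finger_force: 60.1
```

carry_out:
  targets:
    - [0, 0, 0, -0.05, 0]
    - [0, 0, 0, -0.15, 0]
    - [0, 0, 0, -0.25, 0]
    - [0, 0, 0, -0.25, 0]
    - [0, 0, 0, 0, 0]
    - [0, 0, 0, 0, 0]

```text
time: 61.97
position: [606.6, -241.9, 139.7]
eef_rot: [[-0.836, 0.549, 0.002], [0.549, 0.836, -0.002], [-0.003, -0.0, -1.0]]
force: [0.6, 0.4, -2.6]
gripper_width: 11.0
finger_force: 59.7
```

```bash
python3 - <<'E'
from h import *
plan(649.4,248.6,140,146.7)
E
```

```text
t 61.97 pos [ 606.6 -241.9  139.7] phi 146.69 w 11.0 f 59.7 F [ 0.6  0.4 -2.6] | turn -0.0001 (rows 0.0) then tool shift x 2.3350 y 4.3351 z -0.0031 q6 -82.2
```

carry_out:
  targets:
    - [0, 0.1796, 0.3335, 0, 0]
    - [0, 0.1796, 0.3335, 0, 0]
    - [0, 0.1796, 0.3335, 0, 0]
    - [0, 0.1796, 0.3335, 0, 0]
    - [0, 0.1796, 0.3335, 0, 0]
    - [0, 0.1796, 0.3335, 0, 0]
    - [0, 0.1796, 0.3335, 0, 0]
    - [0, 0.1796, 0.3335, 0, 0]
    - [0, 0.1796, 0.3335, 0, 0]
    - [0, 0.1796, 0.3335, 0, 0]

```text
time: 62.8
position: [636.8, 137.4, 135.3]
eef_rot: [[-0.836, 0.549, -0.005], [0.549, 0.836, -0.001], [0.004, -0.004, -1.0]]
force: [0.4, -0.3, -1.3]
gripper_width: 10.5
finger_force: 59.7
```

carry_out:
  targets:
    - [0, 0.1796, 0.3335, 0, 0]
    - [0, 0.1796, 0.3335, 0, 0]
    - [0, 0.1796, 0.3335, 0, 0]
    - [0, 0, 0, 0.15, 0]
    - [0, 0, 0, 0.2, 0]
    - [0, 0, 0, 0, 0]
    - [0, 0, 0, 0, 0]
    - [0, 0, 0, 0, 0]

```text
time: 63.47
position: [648.2, 248.4, 102.0]
eef_rot: [[-0.835, 0.55, -0.002], [0.55, 0.835, -0.001], [0.001, -0.002, -1.0]]
force: [0.9, -0.3, -0.5]
gripper_width: 10.9
finger_force: 59.7
```

```bash
python3 - <<'E'
from h import *
plan(649.4,248.6,34,146.7)
E
```

```text
t 63.47 pos [648.2 248.4 102. ] phi 146.65 w 10.9 f 59.7 F [ 0.9 -0.3 -0.5] | turn -0.0006 (rows 0.0) then tool shift x -0.0090 y 0.0080 z 0.6796 q6 -39.3
```

carry_out:
  targets:
    - [0, -0.009, 0.008, 0.2, 0]
    - [0, 0, 0, 0.2, 0]
    - [0, 0, 0, 0.15, 0]
    - [0, 0, 0, 0.1, 0]
    - [0, 0, 0, 0.035, 0]
    - [0, 0, 0, 0, 0]
    - [0, 0, 0, 0, 0]

```text
time: 64.05
position: [650.8, 249.5, 35.2]
eef_rot: [[-0.836, 0.549, 0.001], [0.549, 0.836, 0.0], [-0.001, 0.001, -1.0]]
force: [-0.3, 0.7, -1.3]
gripper_width: 10.8
finger_force: 59.9
```

```bash
python3 - <<'E'
from h import *
plan(649.4,248.6,33.6,146.7)
E
```

```text
t 64.05 pos [650.8 249.5  35.2] phi 146.67 w 10.8 f 59.9 F [-0.3  0.7 -1.3] | turn -0.0003 (rows 0.0) then tool shift x 0.0068 y -0.0158 z 0.0163 q6 -39.3
```

Lower, release, lift, then head to leaf out22.

carry_out:
  targets:
    - [0, 0, 0, 0.015, 0]
    - [0, 0, 0, 0, 0]
    - [0, 0, 0, 0, 0]
    - [0.4, 0, 0, 0, 0]
    - [0.4, 0, 0, 0, 0]
    - [0.4, 0, 0, 0, 0]
    - [0.4, 0, 0, 0, 0]

```text
time: 64.63
position: [650.4, 249.7, 33.4]
eef_rot: [[-0.836, 0.549, 0.001], [0.549, 0.836, 0.0], [-0.0, 0.001, -1.0]]
force: [-0.6, 0.2, -0.3]
gripper_width: 34.2
finger_force: 0.0
```

carry_out:
  targets:
    - [0.5, 0, 0, -0.1, 0]
    - [0.5, 0, 0, -0.3, 0]
    - [0.5, 0, 0, -0.4, 0]
    - [0.5, 0, 0, -0.4, 0]
    - [0.5, 0, 0, -0.4, 0]
    - [0.5, 0, 0, 0, 0]
    - [0.5, 0, 0, 0, 0]

```text
time: 65.22
position: [653.2, 250.6, 199.3]
eef_rot: [[-0.836, 0.549, 0.01], [0.549, 0.836, 0.003], [-0.006, 0.008, -1.0]]
force: [0.7, -0.9, -0.8]
gripper_width: 42.8
finger_force: 0.0
```

```bash
python3 - <<'E'
from h import *
plan(561.1,-308,120,146.7)
E
```

```text
t 65.22 pos [653.2 250.6 199.3] phi 146.69 w 42.8 f 0.0 F [ 0.7 -0.9 -0.8] | turn -0.0001 (rows 0.0) then tool shift x -2.2971 y -5.1740 z 0.7926 q6 -39.3
```

carry_out:
  targets:
    - [0.5, -0.1531, -0.3449, 0, 0]
    - [0.5, -0.1531, -0.3449, 0, 0]
    - [0.5, -0.1531, -0.3449, 0, 0]
    - [0.5, -0.1531, -0.3449, 0, 0]
    - [0.5, -0.1531, -0.3449, 0, 0]
    - [0.5, -0.1531, -0.3449, 0, 0]
    - [0.5, -0.1531, -0.3449, 0, 0]
    - [0.5, -0.1531, -0.3449, 0, 0]
    - [0.5, -0.1531, -0.3449, 0, 0]
    - [0.5, -0.1531, -0.3449, 0, 0]

```text
time: 66.05
position: [586.7, -124.1, 191.5]
eef_rot: [[-0.836, 0.549, -0.003], [0.549, 0.836, 0.001], [0.003, -0.001, -1.0]]
force: [0.4, -0.2, -0.0]
gripper_width: 43.0
finger_force: 0.0
```

carry_out:
  targets:
    - [0.5, -0.1531, -0.3449, 0, 0]
    - [0.5, -0.1531, -0.3449, 0, 0]
    - [0.5, -0.1531, -0.3449, 0, 0]
    - [0.5, -0.1531, -0.3449, 0, 0]
    - [0.5, -0.1531, -0.3449, 0, 0]
    - [0.5, 0, 0, 0.35, 0]
    - [0.5, 0, 0, 0.35, 0]
    - [0.5, 0, 0, 0, 0]
    - [0.5, 0, 0, 0, 0]
    - [0.5, 0, 0, 0, 0]

```text
time: 66.88
position: [558.0, -308.5, 123.3]
eef_rot: [[-0.836, 0.549, -0.001], [0.549, 0.836, 0.0], [0.001, 0.0, -1.0]]
force: [0.1, -0.7, 0.4]
gripper_width: 42.9
finger_force: 0.0
```

```bash
python3 - <<'E'
from h import *
plan(561.1,-308,71.5,146.7)
E
```

```text
t 66.88 pos [ 558.  -308.5  123.3] phi 146.72 w 42.9 f 0.0 F [ 0.1 -0.7  0.4] | turn 0.0002 (rows 0.0) then tool shift x -0.0231 y 0.0212 z 0.5176 q6 -89.6
```

carry_out:
  targets:
    - [0.5, -0.023, 0.018, 0.15, 0]
    - [0.5, 0, 0, 0.2, 0]
    - [0.5, 0, 0, 0.12, 0]
    - [0.5, 0, 0, 0.05, 0]
    - [0.5, 0, 0, 0, 0]
    - [0.5, 0, 0, 0, 0]
    - [0, 0, 0, 0, 0]
    - [0, 0, 0, 0, 0]
    - [0, 0, 0, 0, 0]
    - [0, 0, 0, 0, 0]

```text
time: 67.72
position: [561.7, -309.2, 72.4]
eef_rot: [[-0.836, 0.549, 0.002], [0.549, 0.836, -0.001], [-0.002, 0.0, -1.0]]
force: [0.5, 0.2, 2.9]
gripper_width: 10.9
finger_force: 60.8
```

carry_out:
  targets:
    - [0, 0, 0, 0, 0]
    - [0, 0, 0, 0, 0]
    - [0, 0, 0, 0, 0]

```text
time: 67.97
position: [561.7, -309.2, 72.4]
eef_rot: [[-0.836, 0.549, 0.002], [0.549, 0.836, -0.001], [-0.002, 0.0, -1.0]]
force: [-0.5, 0.2, 6.1]
gripper_width: 10.6
finger_force: 60.9
```

carry_out:
  targets:
    - [0, 0, 0, -0.05, 0]
    - [0, 0, 0, -0.15, 0]
    - [0, 0, 0, -0.25, 0]
    - [0, 0, 0, -0.25, 0]
    - [0, 0, 0, 0, 0]
    - [0, 0, 0, 0, 0]

```text
time: 68.47
position: [561.6, -309.2, 142.4]
eef_rot: [[-0.836, 0.549, 0.002], [0.549, 0.836, -0.002], [-0.003, -0.0, -1.0]]
force: [0.3, -0.2, -2.3]
gripper_width: 10.8
finger_force: 60.1
```

```bash
python3 - <<'E'
from h import *
plan(563.5,253.8,140,146.7)
E
```

```text
t 68.47 pos [ 561.6 -309.2  142.4] phi 146.69 w 10.8 f 60.1 F [ 0.3 -0.2 -2.3] | turn -0.0001 (rows 0.0) then tool shift x 3.0756 y 4.7161 z 0.0244 q6 -89.4
```

carry_out:
  targets:
    - [0, 0.205, 0.3144, 0, 0]
    - [0, 0.205, 0.3144, 0, 0]
    - [0, 0.205, 0.3144, 0, 0]
    - [0, 0.205, 0.3144, 0, 0]
    - [0, 0.205, 0.3144, 0, 0]
    - [0, 0.205, 0.3144, 0, 0]
    - [0, 0.205, 0.3144, 0, 0]
    - [0, 0.205, 0.3144, 0, 0]
    - [0, 0.205, 0.3144, 0, 0]
    - [0, 0.205, 0.3144, 0, 0]

```text
time: 69.3
position: [559.8, 68.4, 138.6]
eef_rot: [[-0.836, 0.549, -0.005], [0.549, 0.836, -0.0], [0.004, -0.003, -1.0]]
force: [0.9, -0.9, -1.9]
gripper_width: 11.0
finger_force: 60.1
```

carry_out:
  targets:
    - [0, 0.205, 0.3144, 0, 0]
    - [0, 0.205, 0.3144, 0, 0]
    - [0, 0.205, 0.3144, 0, 0]
    - [0, 0.205, 0.3144, 0, 0]
    - [0, 0.205, 0.3144, 0, 0]
    - [0, 0, 0, 0.2, 0]
    - [0, 0, 0, 0.15, 0]
    - [0, 0, 0, 0, 0]
    - [0, 0, 0, 0, 0]
    - [0, 0, 0, 0, 0]

```text
time: 70.13
position: [562.3, 253.7, 105.2]
eef_rot: [[-0.835, 0.55, -0.002], [0.55, 0.835, -0.001], [0.001, -0.002, -1.0]]
force: [0.1, 0.1, 0.3]
gripper_width: 10.9
finger_force: 60.0
```

```bash
python3 - <<'E'
from h import *
plan(563.5,253.8,36.6,146.7)
E
```

```text
t 70.13 pos [562.3 253.7 105.2] phi 146.66 w 10.9 f 60.0 F [0.1 0.1 0.3] | turn -0.0004 (rows 0.0) then tool shift x -0.0099 y 0.0073 z 0.6862 q6 -36.4
```

carry_out:
  targets:
    - [0, 0, 0, 0.2, 0]
    - [0, 0, 0, 0.2, 0]
    - [0, 0, 0, 0.15, 0]
    - [0, 0, 0, 0.1, 0]
    - [0, 0, 0, 0.04, 0]
    - [0, 0, 0, 0, 0]
    - [0, 0, 0, 0, 0]

```text
time: 70.72
position: [563.9, 254.4, 38.1]
eef_rot: [[-0.835, 0.55, 0.002], [0.55, 0.835, 0.001], [-0.001, 0.002, -1.0]]
force: [-0.7, 0.4, -0.7]
gripper_width: 10.9
finger_force: 60.1
```

carry_out:
  targets:
    - [0, 0, 0, 0.012, 0]
    - [0, 0, 0, 0, 0]
    - [0, 0, 0, 0, 0]

```text
time: 70.97
position: [563.3, 254.5, 36.4]
eef_rot: [[-0.836, 0.549, 0.001], [0.549, 0.836, 0.0], [-0.001, 0.001, -1.0]]
force: [-1.2, 1.1, -2.0]
gripper_width: 10.8
finger_force: 60.1
```

carry_out:
  targets:
    - [0.4, 0, 0, 0, 0]
    - [0.4, 0, 0, 0, 0]
    - [0.4, 0, 0, 0, 0]
    - [0.4, 0, 0, 0, 0]

```text
time: 71.3
position: [563.1, 254.5, 36.2]
eef_rot: [[-0.836, 0.549, 0.001], [0.549, 0.836, 0.0], [-0.0, 0.0, -1.0]]
force: [0.2, 0.8, 0.4]
gripper_width: 33.9
finger_force: 0.0
```

carry_out:
  targets:
    - [0.5, 0, 0, -0.1, 0]
    - [0.5, 0, 0, -0.3, 0]
    - [0.5, 0, 0, -0.4, 0]
    - [0.5, 0, 0, -0.4, 0]
    - [0.5, 0, 0, -0.4, 0]
    - [0.5, 0, 0, 0, 0]
    - [0.5, 0, 0, 0, 0]

```text
time: 71.88
position: [565.7, 255.4, 201.2]
eef_rot: [[-0.836, 0.549, 0.009], [0.549, 0.836, 0.003], [-0.006, 0.008, -1.0]]
force: [0.2, 0.1, -0.9]
gripper_width: 43.4
finger_force: 0.0
```

```bash
python3 - <<'E'
from h import *
plan(595.3,-176.5,120,56.7)
E
```

```text
t 71.88 pos [565.7 255.4 201.2] phi 146.69 w 43.4 f 0.0 F [ 0.2  0.1 -0.9] | turn 0.9999 (rows 12.6) then tool shift x -3.4473 y 2.6192 z 0.8118 q6 -36.4
```

carry_out:
  targets:
    - [0.5, 0, 0, 0, 0.0714]
    - [0.5, 0, 0, 0, 0.0714]
    - [0.5, 0, 0, 0, 0.0714]
    - [0.5, 0, 0, 0, 0.0714]
    - [0.5, 0, 0, 0, 0.0714]
    - [0.5, 0, 0, 0, 0.0714]
    - [0.5, 0, 0, 0, 0.0714]
    - [0.5, 0, 0, 0, 0.0714]
    - [0.5, 0, 0, 0, 0.0714]
    - [0.5, 0, 0, 0, 0.0714]

```text
time: 72.72
position: [561.5, 253.8, 194.0]
eef_rot: [[0.137, 0.991, -0.004], [0.991, -0.137, -0.001], [-0.002, -0.003, -1.0]]
force: [0.3, -0.1, -0.3]
gripper_width: 42.5
finger_force: 0.0
```

carry_out:
  targets:
    - [0.5, 0, 0, 0, 0.0714]
    - [0.5, 0, 0, 0, 0.0714]
    - [0.5, 0, 0, 0, 0.0714]
    - [0.5, 0, 0, 0, 0.0714]
    - [0.5, -0.2873, 0.2183, 0, 0]
    - [0.5, -0.2873, 0.2183, 0, 0]
    - [0.5, -0.2873, 0.2183, 0, 0]
    - [0.5, -0.2873, 0.2183, 0, 0]
    - [0.5, -0.2873, 0.2183, 0, 0]
    - [0.5, -0.2873, 0.2183, 0, 0]

```text
time: 73.55
position: [576.2, 36.8, 194.2]
eef_rot: [[0.548, 0.836, -0.003], [0.836, -0.548, 0.0], [-0.002, -0.003, -1.0]]
force: [0.3, -0.4, -0.4]
gripper_width: 42.5
finger_force: 0.0
```

carry_out:
  targets:
    - [0.5, -0.2873, 0.2183, 0, 0]
    - [0.5, -0.2873, 0.2183, 0, 0]
    - [0.5, -0.2873, 0.2183, 0, 0]
    - [0.5, -0.2873, 0.2183, 0, 0]
    - [0.5, -0.2873, 0.2183, 0, 0]
    - [0.5, -0.2873, 0.2183, 0, 0]
    - [0.5, 0, 0, 0.35, 0]
    - [0.5, 0, 0, 0.35, 0]
    - [0.5, 0, 0, 0, 0]
    - [0.5, 0, 0, 0, 0]

```text
time: 74.38
position: [589.1, -176.5, 122.1]
eef_rot: [[0.549, 0.836, -0.009], [0.836, -0.549, 0.003], [-0.002, -0.009, -1.0]]
force: [0.1, 0.8, -0.5]
gripper_width: 42.6
finger_force: 0.0
```

```bash
python3 - <<'E'
from h import *
plan(595.3,-176.5,71,56.7)
E
```

```text
t 74.38 pos [ 589.1 -176.5  122.1] phi 56.71 w 42.6 f 0.0 F [ 0.1  0.8 -0.5] | turn 0.0001 (rows 0.0) then tool shift x 0.0336 y 0.0517 z 0.5106 q6 12.6
```

carry_out:
  targets:
    - [0.5, 0.03, 0.038, 0.15, 0]
    - [0.5, 0, 0, 0.2, 0]
    - [0.5, 0, 0, 0.12, 0]
    - [0.5, 0, 0, 0.05, 0]
    - [0.5, 0, 0, 0, 0]
    - [0.5, 0, 0, 0, 0]
    - [0, 0, 0, 0, 0]
    - [0, 0, 0, 0, 0]
    - [0, 0, 0, 0, 0]
    - [0, 0, 0, 0, 0]

```text
time: 75.22
position: [598.5, -177.6, 75.3]
eef_rot: [[0.549, 0.836, 0.002], [0.836, -0.549, -0.001], [0.001, 0.002, -1.0]]
force: [0.3, 0.1, 4.6]
gripper_width: 10.6
finger_force: 62.4
```

carry_out:
  targets:
    - [0, 0, 0, 0, 0]
    - [0, 0, 0, 0, 0]
    - [0, 0, 0, 0, 0]

```text
time: 75.47
position: [598.6, -177.6, 75.3]
eef_rot: [[0.549, 0.836, 0.002], [0.836, -0.549, -0.001], [0.001, 0.002, -1.0]]
force: [-1.3, 0.7, 7.3]
gripper_width: 10.5
finger_force: 62.7
```

carry_out:
  targets:
    - [0, 0, 0, -0.05, 0]
    - [0, 0, 0, -0.15, 0]
    - [0, 0, 0, -0.25, 0]
    - [0, 0, 0, -0.25, 0]
    - [0, 0, 0, 0, 0]
    - [0, 0, 0, 0, 0]

```text
time: 75.97
position: [598.5, -177.6, 145.3]
eef_rot: [[0.549, 0.836, 0.003], [0.836, -0.549, -0.001], [0.001, 0.003, -1.0]]
force: [-0.3, -0.2, -1.8]
gripper_width: 10.3
finger_force: 61.8
```

```bash
python3 - <<'E'
from h import *
plan(559.2,175.8,140,56.7)
E
```

```text
t 75.97 pos [ 598.5 -177.6  145.3] phi 56.73 w 10.3 f 61.8 F [-0.3 -0.2 -1.8] | turn 0.0003 (rows 0.0) then tool shift x 2.7379 y -2.2693 z 0.0532 q6 12.8
```

carry_out:
  targets:
    - [0, 0.2738, -0.2269, 0, 0]
    - [0, 0.2738, -0.2269, 0, 0]
    - [0, 0.2738, -0.2269, 0, 0]
    - [0, 0.2738, -0.2269, 0, 0]
    - [0, 0.2738, -0.2269, 0, 0]
    - [0, 0.2738, -0.2269, 0, 0]
    - [0, 0.2738, -0.2269, 0, 0]
    - [0, 0.2738, -0.2269, 0, 0]
    - [0, 0.2738, -0.2269, 0, 0]
    - [0, 0.2738, -0.2269, 0, 0]

```text
time: 76.8
position: [555.7, 177.4, 141.4]
eef_rot: [[0.549, 0.836, -0.004], [0.836, -0.549, -0.001], [-0.003, -0.003, -1.0]]
force: [1.5, -0.4, -1.2]
gripper_width: 10.7
finger_force: 61.7
```

carry_out:
  targets:
    - [0, 0, 0, 0.2, 0]
    - [0, 0, 0, 0.15, 0]
    - [0, 0, 0, 0, 0]
    - [0, 0, 0, 0, 0]
    - [0, 0, 0, 0, 0]

```text
time: 77.22
position: [557.6, 175.7, 108.2]
eef_rot: [[0.549, 0.836, -0.002], [0.836, -0.549, -0.0], [-0.001, -0.001, -1.0]]
force: [-0.2, 0.4, -0.8]
gripper_width: 10.8
finger_force: 61.6
```

```bash
python3 - <<'E'
from h import *
plan(559.2,175.8,39.4,56.7)
E
```

```text
t 77.22 pos [557.6 175.7 108.2] phi 56.70 w 10.8 f 61.6 F [-0.2  0.4 -0.8] | turn -0.0000 (rows 0.0) then tool shift x 0.0095 y 0.0130 z 0.6876 q6 46.5
```

carry_out:
  targets:
    - [0, 0, 0, 0.2, 0]
    - [0, 0, 0, 0.2, 0]
    - [0, 0, 0, 0.15, 0]
    - [0, 0, 0, 0.1, 0]
    - [0, 0, 0, 0.04, 0]
    - [0, 0, 0, 0, 0]
    - [0, 0, 0, 0, 0]

```text
time: 77.8
position: [559.2, 176.1, 40.8]
eef_rot: [[0.549, 0.836, 0.002], [0.836, -0.549, 0.0], [0.002, 0.001, -1.0]]
force: [-0.2, 0.0, -1.4]
gripper_width: 10.7
finger_force: 61.7
```

carry_out:
  targets:
    - [0, 0, 0, 0.01, 0]
    - [0, 0, 0, 0, 0]
    - [0, 0, 0, 0, 0]

```text
time: 78.05
position: [558.5, 176.3, 39.4]
eef_rot: [[0.549, 0.836, 0.001], [0.836, -0.549, 0.0], [0.001, 0.001, -1.0]]
force: [0.2, -0.3, -1.3]
gripper_width: 10.6
finger_force: 61.7
```

carry_out:
  targets:
    - [0.4, 0, 0, 0, 0]
    - [0.4, 0, 0, 0, 0]
    - [0.4, 0, 0, 0, 0]
    - [0.4, 0, 0, 0, 0]

```text
time: 78.38
position: [558.3, 176.3, 39.1]
eef_rot: [[0.549, 0.836, 0.001], [0.836, -0.549, 0.0], [0.0, 0.0, -1.0]]
force: [-0.6, 0.2, -0.9]
gripper_width: 34.1
finger_force: 0.0
```

carry_out:
  targets:
    - [0.5, 0, 0, -0.1, 0]
    - [0.5, 0, 0, -0.3, 0]
    - [0.5, 0, 0, -0.4, 0]
    - [0.5, 0, 0, -0.4, 0]
    - [0.5, 0, 0, -0.4, 0]
    - [0.5, 0, 0, 0, 0]
    - [0.5, 0, 0, 0, 0]

```text
time: 78.97
position: [560.9, 176.9, 203.9]
eef_rot: [[0.549, 0.836, 0.009], [0.836, -0.549, 0.002], [0.007, 0.006, -1.0]]
force: [0.2, -0.2, -1.0]
gripper_width: 42.9
finger_force: 0.0
```

```bash
python3 - <<'E'
from h import *
plan(524.3,-137,120,56.7)
E
```

```text
t 78.97 pos [560.9 176.9 203.9] phi 56.73 w 42.9 f 0.0 F [ 0.2 -0.2 -1. ] | turn 0.0003 (rows 0.0) then tool shift x -2.8245 y 1.4175 z 0.8387 q6 46.5
```

carry_out:
  targets:
    - [0.5, -0.3138, 0.1575, 0, 0]
    - [0.5, -0.3138, 0.1575, 0, 0]
    - [0.5, -0.3138, 0.1575, 0, 0]
    - [0.5, -0.3138, 0.1575, 0, 0]
    - [0.5, -0.3138, 0.1575, 0, 0]
    - [0.5, -0.3138, 0.1575, 0, 0]
    - [0.5, -0.3138, 0.1575, 0, 0]
    - [0.5, -0.3138, 0.1575, 0, 0]
    - [0.5, -0.3138, 0.1575, 0, 0]
    - [0.5, 0, 0, 0, 0]

```text
time: 79.8
position: [519.9, -142.9, 197.7]
eef_rot: [[0.553, 0.833, -0.002], [0.833, -0.553, -0.002], [-0.003, -0.001, -1.0]]
force: [0.3, 0.4, 0.5]
gripper_width: 42.6
finger_force: 0.0
```

carry_out:
  targets:
    - [0.5, 0, 0, 0.35, 0]
    - [0.5, 0, 0, 0.35, 0]
    - [0.5, 0, 0, 0.05, 0]
    - [0.5, 0, 0, 0, 0]
    - [0.5, 0, 0, 0, 0]
    - [0.5, 0, 0, 0, 0]

```text
time: 80.3
position: [523.1, -137.7, 125.5]
eef_rot: [[0.548, 0.836, 0.003], [0.836, -0.548, -0.001], [0.001, 0.003, -1.0]]
force: [-0.2, 0.4, -0.3]
gripper_width: 42.5
finger_force: 0.0
```

```bash
python3 - <<'E'
from h import *
plan(524.3,-137,68.5,56.7)
E
```

```text
t 80.30 pos [ 523.1 -137.7  125.5] phi 56.77 w 42.5 f 0.0 F [-0.2  0.4 -0.3] | turn 0.0007 (rows 0.0) then tool shift x 0.0127 y 0.0064 z 0.5702 q6 13.9
```

carry_out:
  targets:
    - [0.5, 0.01, 0, 0.2, 0]
    - [0.5, 0, 0, 0.2, 0]
    - [0.5, 0, 0, 0.12, 0]
    - [0.5, 0, 0, 0.05, 0]
    - [0.5, 0, 0, 0, 0]
    - [0.5, 0, 0, 0, 0]
    - [0, 0, 0, 0, 0]
    - [0, 0, 0, 0, 0]
    - [0, 0, 0, 0, 0]
    - [0, 0, 0, 0, 0]

```text
time: 81.13
position: [523.1, -137.2, 68.1]
eef_rot: [[0.549, 0.836, 0.002], [0.836, -0.549, -0.001], [0.001, 0.002, -1.0]]
force: [-0.0, 1.1, 5.0]
gripper_width: 10.7
finger_force: 59.1
```

carry_out:
  targets:
    - [0, 0, 0, 0, 0]
    - [0, 0, 0, 0, 0]
    - [0, 0, 0, 0, 0]

```text
time: 81.38
position: [523.2, -137.2, 68.1]
eef_rot: [[0.549, 0.836, 0.002], [0.836, -0.549, -0.001], [0.001, 0.002, -1.0]]
force: [-0.2, 0.3, 4.5]
gripper_width: 11.2
finger_force: 59.4
```

carry_out:
  targets:
    - [0, 0, 0, -0.05, 0]
    - [0, 0, 0, -0.15, 0]
    - [0, 0, 0, -0.25, 0]
    - [0, 0, 0, -0.25, 0]
    - [0, 0, 0, 0, 0]
    - [0, 0, 0, 0, 0]

```text
time: 81.88
position: [523.1, -137.2, 138.2]
eef_rot: [[0.549, 0.836, 0.003], [0.836, -0.549, -0.001], [0.001, 0.003, -1.0]]
force: [-0.5, -0.6, -1.3]
gripper_width: 11.1
finger_force: 58.6
```

```bash
python3 - <<'E'
from h import *
plan(635.4,173.7,140,56.7)
E
```

```text
t 81.88 pos [ 523.1 -137.2  138.2] phi 56.73 w 11.1 f 58.6 F [-0.5 -0.6 -1.3] | turn 0.0003 (rows 0.0) then tool shift x 3.2150 y -0.7687 z -0.0177 q6 14.0
```

carry_out:
  targets:
    - [0, 0.3572, -0.0854, 0, 0]
    - [0, 0.3572, -0.0854, 0, 0]
    - [0, 0.3572, -0.0854, 0, 0]
    - [0, 0.3572, -0.0854, 0, 0]
    - [0, 0.3572, -0.0854, 0, 0]
    - [0, 0.3572, -0.0854, 0, 0]
    - [0, 0.3572, -0.0854, 0, 0]
    - [0, 0.3572, -0.0854, 0, 0]
    - [0, 0.3572, -0.0854, 0, 0]
    - [0, 0, 0, 0, 0]

```text
time: 82.72
position: [634.8, 180.5, 134.9]
eef_rot: [[0.545, 0.838, 0.0], [0.838, -0.545, 0.003], [0.003, -0.002, -1.0]]
force: [0.2, -0.4, -0.1]
gripper_width: 10.9
finger_force: 58.5
```

carry_out:
  targets:
    - [0, 0, 0, 0.2, 0]
    - [0, 0, 0, 0.15, 0]
    - [0, 0, 0, 0, 0]
    - [0, 0, 0, 0, 0]
    - [0, 0, 0, 0, 0]

```text
time: 83.13
position: [633.6, 173.3, 100.9]
eef_rot: [[0.549, 0.836, -0.002], [0.836, -0.549, -0.0], [-0.001, -0.001, -1.0]]
force: [-0.5, 0.3, -1.0]
gripper_width: 11.0
finger_force: 58.6
```

```bash
python3 - <<'E'
from h import *
plan(635.4,173.7,32.3,56.7)
E
```

```text
t 83.13 pos [633.6 173.3 100.9] phi 56.67 w 11.0 f 58.6 F [-0.5  0.3 -1. ] | turn -0.0003 (rows 0.0) then tool shift x 0.0133 y 0.0128 z 0.6864 q6 44.8
```

carry_out:
  targets:
    - [0, 0, 0, 0.2, 0]
    - [0, 0, 0, 0.2, 0]
    - [0, 0, 0, 0.15, 0]
    - [0, 0, 0, 0.1, 0]
    - [0, 0, 0, 0.04, 0]
    - [0, 0, 0, 0, 0]
    - [0, 0, 0, 0, 0]

```text
time: 83.72
position: [635.1, 174.1, 33.5]
eef_rot: [[0.549, 0.836, 0.002], [0.836, -0.549, 0.0], [0.001, 0.001, -1.0]]
force: [-0.6, -0.5, -0.9]
gripper_width: 10.7
finger_force: 58.6
```

carry_out:
  targets:
    - [0, 0, 0, 0.01, 0]
    - [0, 0, 0, 0, 0]
    - [0, 0, 0, 0, 0]

```text
time: 83.97
position: [634.6, 174.2, 32.2]
eef_rot: [[0.549, 0.836, 0.001], [0.836, -0.549, 0.0], [0.001, 0.001, -1.0]]
force: [-0.2, -0.4, -1.4]
gripper_width: 11.3
finger_force: 58.6
```

Release, lift and retreat to a clear spot (above the pallet), then look at the case and the rest.

carry_out:
  targets:
    - [0.4, 0, 0, 0, 0]
    - [0.4, 0, 0, 0, 0]
    - [0.4, 0, 0, 0, 0]
    - [0.4, 0, 0, 0, 0]

```text
time: 84.3
position: [634.6, 174.1, 32.2]
eef_rot: [[0.549, 0.836, 0.001], [0.836, -0.549, 0.0], [0.0, 0.0, -1.0]]
force: [-0.1, 0.6, 0.1]
gripper_width: 34.2
finger_force: 0.0
```

carry_out:
  targets:
    - [0.5, 0, 0, -0.1, 0]
    - [0.5, 0, 0, -0.3, 0]
    - [0.5, 0, 0, -0.4, 0]
    - [0.5, 0, 0, -0.4, 0]
    - [0.5, 0, 0, -0.4, 0]
    - [0.5, -0.3, 0.2, 0, 0]
    - [0.5, -0.3, 0.2, 0, 0]
    - [0.5, -0.3, 0.2, 0, 0]
    - [0.5, -0.3, 0.2, 0, 0]
    - [0.5, -0.3, 0.2, 0, 0]

```text
time: 85.13
position: [635.6, -7.6, 193.2]
eef_rot: [[0.548, 0.836, 0.001], [0.836, -0.548, -0.0], [0.001, 0.001, -1.0]]
force: [0.6, 0.1, -0.6]
gripper_width: 42.6
finger_force: 0.0
```

carry_out:
  targets:
    - [0.5, -0.3, 0.2, 0, 0]
    - [0.5, -0.3, 0.2, 0, 0]
    - [0.5, -0.3, 0.2, 0, 0]
    - [0.5, -0.3, 0.2, 0, 0]
    - [0.5, -0.3, 0.2, 0, 0]
    - [0.5, -0.3, 0.2, 0, 0]
    - [0.5, -0.3, 0.2, 0, 0]
    - [0.5, 0, 0, 0, 0]
    - [0.5, 0, 0, 0, 0]

```text
time: 85.88
position: [637.2, -261.0, 192.6]
eef_rot: [[0.552, 0.834, 0.001], [0.834, -0.552, -0.0], [0.0, 0.001, -1.0]]
force: [0.1, 0.9, 0.1]
gripper_width: 42.7
finger_force: 0.0
```

```bash
python3 - <<'E'
from leaf import *
plan(0,0,0,0)
s,_=grab_frame('scene'); t,_=grab_frame('top')
a=cv2.resize(t[130:310,180:370],None,fx=2.4,fy=2.4,interpolation=cv2.INTER_CUBIC)
b=cv2.resize(s[170:410,270:470],None,fx=1.65,fy=1.65,interpolation=cv2.INTER_CUBIC)
H=max(len(a),len(b)); pad=lambda i:cv2.copyMakeBorder(i,0,H-len(i),0,0,cv2.BORDER_CONSTANT)
cv2.imwrite('pics/cL.png',np.hstack([pad(a),pad(b)])[:,:,::-1])
for k,p in {'out10':(635.4,173.7),'out22':(563.5,253.8),'in22':(559.2,175.8),'in10':(649.4,248.6)}.items():
    r=find(t,'top',k,*p,11.7,4); print(k,r[0].round(1),round(r[1],1))
E
```

```text
t 85.88 pos [ 637.2 -261.   192.6] phi 56.51 w 42.7 f 0.0 F [0.1 0.9 0.1] | turn 0.6279 (rows 7.9) then tool shift x -6.3716 y -2.6097 z 1.9264 q6 7.6
out10 [634.1 176.4  10.8] 27.1
out22 [560.7 255.3   9.7] 20.1
in22 [555.5 174.8  12.3] 27.1
in10 [649.9 248.6  12.1] 15.4
```

View pics/cL.png

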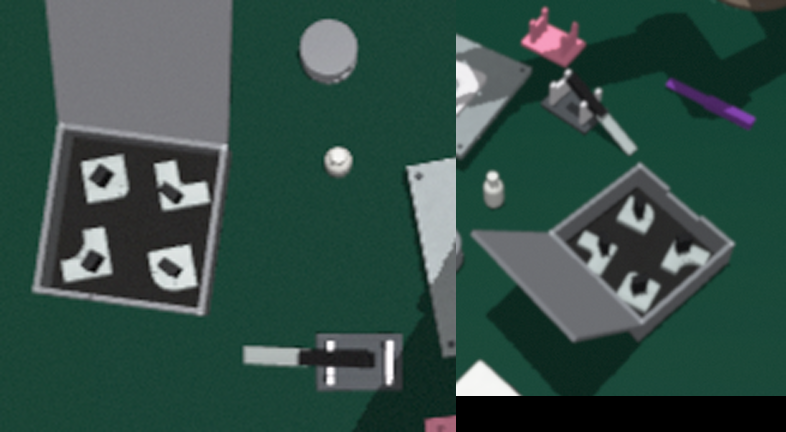

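```bash
python3 - <<'E'
from h import *
A=None
for n in ('top','scene'):
    Ws=[]
    for i in range(4):
        p,d=grab_frame(n); Ws.append(d)
    d=np.median(Ws,0).astype(np.float32); W=world(n,d)
    m=(W[...,0]>435)&(W[...,0]<500)&(W[...,1]>-70)&(W[...,1]<130)&(W[...,2]>12)&(W[...,2]<120)
    g=p.max(-1)
    print(n)
    for y0 in range(-60,130,10):
        k=m&(W[...,1]>=y0)&(W[...,1]<y0+10)
        if k.sum()>1: print(y0,k.sum(),'x',W[k][:,0].mean().round(1),'z',np.percentile(W[k][:,2],[10,50,90]).round(0),'bright',np.median(g[k]))
B=lambda u,v:[180+u/2.4,130+v/2.4]
print(atz('top',[B(299,357),B(374,358),B(243,355),B(330,362),B(389,362)],48))
E
```

```text
top
-60 54 x 463.5 z [38. 42. 53.] bright 234.5
-40 28 x 467.2 z [68. 76. 81.] bright 38.5
-30 28 x 467.0 z [74. 77. 79.] bright 33.0
-20 36 x 465.9 z [68. 71. 73.] bright 34.0
-10 29 x 465.6 z [63. 66. 67.] bright 33.0
0 57 x 461.3 z [29. 54. 62.] bright 147.0
10 24 x 466.9 z [53. 55. 57.] bright 33.0
20 27 x 467.6 z [44. 49. 52.] bright 32.0
30 28 x 467.5 z [35. 43. 47.] bright 36.5
40 28 x 467.1 z [29. 31. 34.] bright 180.0
50 28 x 466.8 z [24. 26. 28.] bright 181.5
60 30 x 467.2 z [17. 20. 22.] bright 181.5
70 30 x 467.6 z [13. 14. 16.] bright 182.0
80 2 x 467.3 z [12. 12. 12.] bright 184.5
scene
-60 86 x 468.7 z [16. 38. 52.] bright 132.0
-50 32 x 476.1 z [17. 30. 44.] bright 132.0
-40 11 x 473.1 z [64. 72. 79.] bright 88.0
-30 38 x 471.4 z [64. 75. 79.] bright 34.0
-20 38 x 471.5 z [57. 70. 74.] bright 34.0
-10 37 x 471.7 z [54. 65. 68.] bright 34.0
0 94 x 469.4 z [23. 51. 62.] bright 122.0
10 58 x 474.4 z [20. 51. 57.] bright 52.0
20 37 x 472.4 z [39. 49. 52.] bright 34.0
30 42 x 470.5 z [35. 43. 46.] bright 63.0
40 33 x 470.0 z [29. 32. 35.] bright 179.0
50 30 x 470.2 z [23. 26. 29.] bright 186.0
60 31 x 469.6 z [18. 20. 22.] bright 188.0
70 27 x 470.4 z [13. 15. 17.] bright 187.0
80 4 x 470.2 z [13. 13. 13.] bright 189.5
[[465.73485409  36.83954854]
 [466.42621524 -39.26465419]
 [466.48736608  93.78463649]
 [461.38078915   5.26602909]
 [462.72257274 -54.54137379]]
```

```bash
python3 - <<'E'
from h import *
plan(466.8,-21,180,91.1)
E
```

```text
t 86.38 pos [ 637.6 -257.7  192. ] phi 56.79 w 42.6 f 0.0 F [ 0.1 -0.9  0.4] | turn -0.3812 (rows 4.8) then tool shift x 2.3991 y -1.6627 z 0.1199 q6 7.6
```

carry_out:
  targets:
    - [0.5, 0, 0, 0, -0.0762]
    - [0.5, 0, 0, 0, -0.0762]
    - [0.5, 0, 0, 0, -0.0762]
    - [0.5, 0, 0, 0, -0.0762]
    - [0.5, 0, 0, 0, -0.0762]
    - [0.5, 0.2999, -0.2078, 0, 0]
    - [0.5, 0.2999, -0.2078, 0, 0]
    - [0.5, 0.2999, -0.2078, 0, 0]
    - [0.5, 0.2999, -0.2078, 0, 0]
    - [0.5, 0.2999, -0.2078, 0, 0]

```text
time: 87.22
position: [529.8, -109.1, 191.8]
eef_rot: [[-0.018, 1.0, 0.0], [1.0, 0.018, 0.0], [0.0, 0.0, -1.0]]
force: [1.0, 0.6, 0.6]
gripper_width: 42.9
finger_force: 0.0
```

carry_out:
  targets:
    - [0.5, 0.2999, -0.2078, 0, 0]
    - [0.5, 0.2999, -0.2078, 0, 0]
    - [0.5, 0.2999, -0.2078, 0, 0]
    - [0.5, 0, 0, 0.35, 0]
    - [0.5, 0, 0, 0.35, 0]
    - [0.5, 0, 0, 0, 0]
    - [0.5, 0, 0, 0, 0]
    - [0.5, 0, 0, 0, 0]

```text
time: 87.88
position: [468.1, -21.9, 123.0]
eef_rot: [[-0.018, 1.0, 0.001], [1.0, 0.018, -0.0], [-0.0, 0.001, -1.0]]
force: [-0.5, -0.2, 0.3]
gripper_width: 42.5
finger_force: 0.0
```

```bash
python3 - <<'E'
from h import *
plan(466.8,-21,69,91.1)
E
```

```text
t 87.88 pos [468.1 -21.9 123. ] phi 91.01 w 42.5 f 0.0 F [-0.5 -0.2  0.3] | turn -0.0010 (rows 0.0) then tool shift x 0.0089 y -0.0124 z 0.5402 q6 -9.0
```

carry_out:
  targets:
    - [0.5, 0.005, -0.012, 0.2, 0]
    - [0.5, 0, 0, 0.2, 0]
    - [0.5, 0, 0, 0.1, 0]
    - [0.5, 0, 0, 0.04, 0]
    - [0.5, 0, 0, 0, 0]
    - [0, 0, 0, 0, 0]
    - [0, 0, 0, 0, 0]
    - [0, 0, 0, 0, 0]
    - [0, 0, 0, 0, 0]
    - [0, 0, 0, 0, 0]
  newtons: 60

```text
time: 88.72
position: [466.9, -21.3, 68.9]
eef_rot: [[-0.018, 1.0, 0.003], [1.0, 0.018, -0.0], [-0.0, 0.003, -1.0]]
force: [0.9, -0.6, 3.1]
gripper_width: 14.4
finger_force: 60.8
```

carry_out:
  targets:
    - [0, 0, 0, 0, 0]
    - [0, 0, 0, 0, 0]
    - [0, 0, 0, -0.1, 0]
    - [0, 0, 0, -0.2, 0]
    - [0, 0, 0, -0.3, 0]
    - [0, 0, 0, 0, 0]
    - [0, 0, 0, 0, 0]

```text
time: 89.3
position: [466.8, -21.3, 129.5]
eef_rot: [[-0.018, 1.0, 0.003], [1.0, 0.018, -0.001], [-0.001, 0.003, -1.0]]
force: [0.2, -0.3, -2.0]
gripper_width: 14.7
finger_force: 60.3
```

```bash
python3 - <<'E'
from h import *
plan(425,130,130,91.1)
p,d=grab_frame('top'); W=world('top',d); g=p.max(-1)
m=(W[...,0]>430)&(W[...,0]<500)&(W[...,1]>20)&(W[...,1]<140)&(W[...,2]>20)&(W[...,2]<170)
for y0 in range(20,140,10):
    k=m&(W[...,1]>=y0)&(W[...,1]<y0+10)
    if k.sum()>1: print(y0,k.sum(),'x',W[k][:,0].mean().round(1),'z',np.median(W[k][:,2]).round(0),np.median(g[k]))
E
```

```text
t 89.30 pos [466.8 -21.3 129.5] phi 91.03 w 14.7 f 60.3 F [ 0.2 -0.3 -2. ] | turn -0.0008 (rows 0.0) then tool shift x 1.5211 y -0.3887 z -0.0054 q6 -9.0
20 3 x 464.9 z 109.0 78.0
60 15 x 466.3 z 79.0 100.0
70 28 x 464.8 z 76.0 115.0
80 28 x 464.4 z 70.0 179.0
90 24 x 465.4 z 65.0 178.5
```

carry_out:
  targets:
    - [0, 0.38, -0.097, 0, 0]
    - [0, 0.38, -0.097, 0, 0]
    - [0, 0.38, -0.097, 0, 0]
    - [0, 0.38, -0.097, 0, 0]
    - [0, 0, 0, 0, 0]
    - [0, 0, 0, 0.3, 0]
    - [0, 0, 0, 0.25, 0]
    - [0, 0, 0, 0, 0]

```text
time: 90.02
position: [419.5, 129.6, 68.2]
eef_rot: [[-0.018, 1.0, -0.01], [1.0, 0.018, -0.001], [-0.001, -0.01, -1.0]]
force: [-0.3, 1.7, 1.1]
gripper_width: 14.8
finger_force: 60.4
```

carry_out:
  targets:
    - [0, 0, 0, 0.1, 0]
    - [0, 0, 0, 0.1, 0]
    - [0, 0, 0, 0.1, 0]
    - [0, 0, 0, 0.1, 0]
    - [0, 0, 0, 0, 0]
  newtons: 20

```text
time: 90.43
position: [424.8, 129.7, 32.5]
eef_rot: [[-0.015, 1.0, 0.0], [1.0, 0.015, 0.0], [0.0, 0.0, -1.0]]
force: [1.5, -0.8, 2.7]
gripper_width: 14.6
finger_force: 60.3
```

```bash
python3 - <<'E'
from h import *
plan(425,130,20,91.1)
E
```

```text
t 90.43 pos [424.8 129.7  32.5] phi 90.89 w 14.6 f 60.3 F [ 1.5 -0.8  2.7] | turn -0.0024 (rows 0.0) then tool shift x 0.0033 y 0.0019 z 0.1247 q6 10.4
```

carry_out:
  targets:
    - [0, 0, 0, 0.07, 0]
    - [0, 0, 0, 0.05, 0]
    - [0, 0, 0, 0, 0]
    - [0.5, 0, 0, 0, 0]
    - [0.5, 0, 0, 0, 0]
    - [0.5, 0, 0, 0, 0]
    - [0.5, 0, 0, 0, 0]
    - [0.5, 0, 0, -0.2, 0]
    - [0.5, 0, 0, -0.4, 0]
    - [0.5, 0, 0, -0.4, 0]

```text
time: 91.27
position: [421.8, 129.7, 120.3]
eef_rot: [[-0.018, 1.0, -0.006], [1.0, 0.018, -0.001], [-0.001, -0.006, -1.0]]
force: [1.3, 0.1, 0.1]
gripper_width: 43.4
finger_force: 0.0
```

carry_out:
  targets:
    - [0.5, -0.38, 0, -0.1, 0]
    - [0.5, -0.38, 0, 0, 0]
    - [0.5, -0.38, 0, 0, 0]
    - [0.5, -0.38, 0, 0, 0]
    - [0.5, -0.38, 0, 0, 0]
    - [0.5, -0.38, 0, 0, 0]
    - [0.5, 0, 0, 0, 0]
    - [0.5, 0, 0, 0, 0]

```text
time: 91.93
position: [428.2, -99.6, 131.0]
eef_rot: [[-0.013, 1.0, 0.0], [1.0, 0.013, 0.0], [0.0, 0.0, -1.0]]
force: [-0.2, 1.0, -0.5]
gripper_width: 42.7
finger_force: 0.0
```

```bash
python3 - <<'E'
from h import *
p,d=snap('top','t12'); g=p.max(-1); W=world('top',d)
P=np.stack([atz('top',np.c_[np.arange(640),np.full(640,v)],16) for v in range(480)])
roi=(P[...,0]>390)&(P[...,0]<460)&(P[...,1]>60)&(P[...,1]<320)
br=roi&(p.min(-1)>140); dk=roi&(g<58)&(p[...,1].astype(int)-p[...,0]<14)
for n,m in(('blade',br),('handle',dk)):
    _,l,st,c=cv2.connectedComponentsWithStats(m.astype(np.uint8)); m=l==1+np.argmax(st[1:,4])
    r=cv2.minAreaRect(P[m].astype(np.float32)); print(n,m.sum(),np.round(r[0],1),np.round(r[1],1),r[2],'z',np.median(W[m][:,2]),'y',P[m][:,1].min(),P[m][:,1].max())
    q=P[m]; print(np.polyfit(q[:,1],q[:,0],1))
plan(425,150,60,91)
E
```

```text
blade 208 [421.6 230. ] [17.4 67.9] 1.3005807399749756 z 9.887384027595317 y 195.8923318875842 264.1260397056614
[2.79791857e-03 4.21611929e+02]
handle 14 [418.6 122.7] [10.5 24.9] 38.11355209350586 z 7.579518567540504 y 115.75971626349472 135.70998298661195
[ -0.5029298  480.50739461]
t 91.98 pos [427.8 -98.2 130.7] phi 90.88 w 42.6 f 0.0 F [-0.2 -0.6 -0.9] | turn -0.0014 (rows 0.0) then tool shift x 2.4819 y 0.0154 z 0.7071 q6 -19.5
```

carry_out:
  targets:
    - [0.5, 0, 0, 0, 0.0098]
    - [0.5, 0.362, -0.008, 0, 0]
    - [0.5, 0.362, -0.008, 0, 0]
    - [0.5, 0.362, -0.008, 0, 0]
    - [0.5, 0.362, -0.008, 0, 0]
    - [0.5, 0.362, -0.008, 0, 0]
    - [0.5, 0.362, -0.008, 0, 0]
    - [0.5, 0.362, -0.008, 0.2, 0]
    - [0.5, 0, 0, 0.4, 0]
    - [0.5, 0, 0, 0, 0]

```text
time: 92.82
position: [415.0, 157.6, 64.6]
eef_rot: [[-0.01, 1.0, -0.014], [1.0, 0.009, -0.004], [-0.003, -0.014, -1.0]]
force: [-2.6, -0.6, -0.9]
gripper_width: 42.9
finger_force: 0.0
```

carry_out:
  targets:
    - [0.5, 0, 0, 0, 0]
    - [0.5, 0, 0, 0, 0]

```text
time: 92.98
position: [421.7, 156.1, 71.4]
eef_rot: [[-0.004, 1.0, -0.0], [1.0, 0.004, -0.0], [-0.0, -0.0, -1.0]]
force: [0.1, 0.6, 0.1]
gripper_width: 42.9
finger_force: 0.0
```

```bash
python3 - <<'E'
from h import *
plan(422,155.3,17.5,90)
E
```

```text
t 92.98 pos [421.7 156.1  71.4] phi 90.21 w 42.9 f 0.0 F [0.1 0.6 0.1] | turn 0.0024 (rows 0.0) then tool shift x -0.0083 y 0.0031 z 0.5386 q6 14.6
```

carry_out:
  targets:
    - [0.5, -0.008, 0, 0.2, 0]
    - [0.5, 0, 0, 0.2, 0]
    - [0.5, 0, 0, 0.1, 0]
    - [0.5, 0, 0, 0.038, 0]
    - [0.5, 0, 0, 0, 0]
    - [0, 0, 0, 0, 0]
    - [0, 0, 0, 0, 0]
    - [0, 0, 0, 0, 0]
    - [0, 0, 0, 0, 0]
    - [0, 0, 0, 0, 0]
  newtons: 80

```text
time: 93.82
position: [423.4, 154.9, 18.7]
eef_rot: [[-0.002, 1.0, 0.002], [1.0, 0.002, 0.0], [0.0, 0.002, -1.0]]
force: [-1.2, -0.9, 5.8]
gripper_width: 13.4
finger_force: 79.5
```

carry_out:
  targets:
    - [0, 0, 0, 0, 0]
    - [0, 0, 0, 0, 0]
    - [0, 0, 0, -0.1, 0]
    - [0, 0, 0, -0.25, 0]
    - [0, 0, 0, -0.35, 0]
    - [0, 0, 0, -0.3, 0]
    - [0, 0, 0, 0, 0]
    - [0, 0, 0, 0, 0]

```text
time: 94.48
position: [424.3, 155.4, 119.9]
eef_rot: [[-0.002, 1.0, 0.006], [1.0, 0.002, 0.002], [0.002, 0.006, -1.0]]
force: [0.8, -0.2, -1.8]
gripper_width: 13.5
finger_force: 78.8
```

```bash
python3 - <<'E'
from h import *
plan(462.5,-24,108,91.1)
E
```

```text
t 94.48 pos [424.3 155.4 119.9] phi 90.14 w 13.5 f 78.8 F [ 0.8 -0.2 -1.8] | turn -0.0107 (rows 0.1) then tool shift x -1.8007 y 0.3479 z 0.1190 q6 14.4
```

carry_out:
  targets:
    - [0, 0, 0, 0, -0.0107]
    - [0, -0.36, 0.07, 0, 0]
    - [0, -0.36, 0.07, 0, 0]
    - [0, -0.36, 0.07, 0, 0]
    - [0, -0.36, 0.07, 0, 0]
    - [0, -0.36, 0.07, 0.08, 0]
    - [0, 0, 0, 0, 0]
    - [0, 0, 0, 0, 0]
    - [0, 0, 0, 0, 0]

```text
time: 95.23
position: [458.7, -24.3, 107.4]
eef_rot: [[-0.018, 1.0, -0.004], [1.0, 0.018, 0.001], [0.001, -0.004, -1.0]]
force: [-0.1, 0.3, 0.1]
gripper_width: 13.6
finger_force: 78.7
```

```bash
python3 - <<'E'
from h import *
plan(462.5,-24,59,91.1)
E
```

```text
t 95.23 pos [458.7 -24.3 107.4] phi 91.05 w 13.6 f 78.7 F [-0.1  0.3  0.1] | turn -0.0006 (rows 0.0) then tool shift x 0.0021 y 0.0382 z 0.4838 q6 -9.5
```

carry_out:
  targets:
    - [0, 0.002, 0.027, 0, 0]
    - [0, 0, 0, 0.15, 0]
    - [0, 0, 0, 0.1, 0]
    - [0, 0, 0, 0, 0]
    - [0, 0, 0, 0, 0]
    - [0, 0, 0, 0, 0]

```text
time: 95.73
position: [463.1, -23.7, 84.1]
eef_rot: [[-0.02, 1.0, -0.0], [1.0, 0.02, 0.0], [0.0, -0.0, -1.0]]
force: [0.2, 0.7, -0.9]
gripper_width: 13.9
finger_force: 78.7
```

```bash
python3 - <<'E'
from h import *
plan(462.5,-24,59,91.1)
E
```

```text
t 95.73 pos [463.1 -23.7  84.1] phi 91.17 w 13.9 f 78.7 F [ 0.2  0.7 -0.9] | turn 0.0008 (rows 0.0) then tool shift x -0.0034 y -0.0063 z 0.2506 q6 -9.5
```

Lower to the notch floor, release, and retreat over open bench.

carry_out:
  targets:
    - [0, 0, -0.004, 0.1, 0]
    - [0, 0, 0, 0.08, 0]
    - [0, 0, 0, 0.05, 0]
    - [0, 0, 0, 0.025, 0]
    - [0, 0, 0, 0, 0]
    - [0, 0, 0, 0, 0]

```text
time: 96.23
position: [462.1, -24.2, 58.6]
eef_rot: [[-0.019, 1.0, -0.002], [1.0, 0.019, 0.0], [0.001, -0.002, -1.0]]
force: [-3.7, 1.1, 5.3]
gripper_width: 13.3
finger_force: 79.6
```

carry_out:
  targets:
    - [0.5, 0, 0, 0, 0]
    - [0.5, 0, 0, 0, 0]
    - [0.5, 0, 0, 0, 0]
    - [0.5, 0, 0, 0, 0]
    - [0.5, 0, 0, 0, 0]
    - [0.5, 0, 0, -0.1, 0]
    - [0.5, 0, 0, -0.3, 0]
    - [0.5, 0, 0, -0.3, 0]
    - [0.5, 0, 0, -0.3, 0]
    - [0.5, 0, 0, -0.2, 0]

```text
time: 97.07
position: [464.2, -24.5, 182.1]
eef_rot: [[-0.019, 1.0, 0.004], [1.0, 0.019, -0.001], [-0.001, 0.004, -1.0]]
force: [0.6, -0.3, -0.3]
gripper_width: 42.5
finger_force: 0.0
```

carry_out:
  targets:
    - [0.5, -0.38, 0.15, 0, 0]
    - [0.5, -0.38, 0.15, 0, 0]
    - [0.5, -0.38, 0.15, 0, 0]
    - [0.5, -0.38, 0.15, 0, 0]
    - [0.5, -0.38, 0.15, 0, 0]
    - [0.5, -0.38, 0.15, 0, 0]
    - [0.5, 0, 0, 0, 0]
    - [0.5, 0, 0, 0, 0]
    - [0.5, 0, 0, 0, 0]

```text
time: 97.82
position: [556.6, -250.3, 178.5]
eef_rot: [[-0.018, 1.0, -0.001], [1.0, 0.018, 0.001], [0.001, -0.001, -1.0]]
force: [-0.2, 0.2, 0.2]
gripper_width: 43.2
finger_force: 0.0
```

```bash
python3 - <<'E'
from leaf import *
plan(0,0,0,0)
d=np.median([grab_frame('top')[1] for _ in range(3)],0).astype(np.float32); p,_=grab_frame('top'); W=world('top',d); g=p.max(-1)
m=(W[...,0]>435)&(W[...,0]<500)&(W[...,1]>-80)&(W[...,1]<130)&(W[...,2]>25)&(W[...,2]<120)
for y0 in range(-80,130,10):
    k=m&(W[...,1]>=y0)&(W[...,1]<y0+10)
    if k.sum()>1: print(y0,k.sum(),'x',W[k][:,0].mean().round(1),'z',np.percentile(W[k][:,2],[10,50,90]).round(0),np.median(g[k]))
for k,q in {'out10':(635.4,173.7),'out22':(563.5,253.8),'in22':(559.2,175.8),'in10':(649.4,248.6)}.items():
    r=find(p,'top',k,*q,11.7,4); print(k,r[0].round(1),round(r[1],1))
c=(W[...,0]>700)&(W[...,0]<850)&(W[...,1]>150)&(W[...,1]<260)&(W[...,2]>60); print('cover z/x slope',np.polyfit(W[c][:,0],W[c][:,2],1),c.sum())
E
```

```text
t 97.82 pos [ 556.6 -250.3  178.5] phi 91.05 w 43.2 f 0.0 F [-0.2  0.2  0.2] | turn 1.0117 (rows 12.7) then tool shift x -5.5664 y -2.5032 z 1.7854 q6 -29.4
-70 13 x 462.1 z [54. 56. 57.] 81.0
-60 61 x 463.5 z [40. 54. 57.] 204.0
-50 28 x 462.3 z [52. 56. 58.] 69.0
-40 28 x 462.1 z [53. 56. 58.] 68.0
-30 35 x 461.8 z [54. 57. 58.] 68.0
-20 28 x 461.6 z [54. 55. 58.] 67.5
-10 28 x 461.4 z [55. 57. 59.] 68.0
0 52 x 461.2 z [41. 55. 59.] 164.5
10 28 x 460.9 z [49. 54. 58.] 135.0
20 28 x 460.6 z [49. 50. 52.] 236.0
30 28 x 460.4 z [49. 50. 53.] 236.0
40 29 x 460.0 z [49. 50. 53.] 236.0
50 31 x 459.6 z [49. 51. 52.] 236.0
60 31 x 460.1 z [49. 50. 51.] 235.0
70 28 x 459.4 z [48. 50. 51.] 235.0
80 14 x 459.3 z [48. 51. 52.] 235.0
out10 [634.1 176.4  10.8] 27.2
out22 [560.8 255.3   9.7] 20.3
in22 [555.8 174.8  11.7] 27.2
in10 [649.8 248.7  12.3] 15.9
cover z/x slope [   1.09108808 -704.4988295 ] 2819
```

```bash
python3 -c "
from rig import *
print(close_job())"
```

```text
the job is handed in; nothing more can be done
None
```

The job is handed in. The cover is open, and all four leaves were seated together at their corners, then laid back flat in the case. The blade was knocked off its rest during the run; I put it back, and it lies level in both notches.

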